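Fill, cover and latch a parts case

ROBOT

A 6-joint arm with a two-finger parallel gripper is mounted at the origin on the work surface. World frame = base frame: x ahead of the robot, y to its left, z up, the work surface at z = 0. Lengths are in m, angles in rad, forces in N, time in s.
With the tool pointing down it reaches from about 0.25 to 0.775 m from the base axis. Payload 4 kg.
Tool frame: the origin (TCP) lies midway between the tips of the shut fingers; the grasp point (between the pads) lies 19 mm behind it; z points along the fingers, y is the direction in which the jaws open and shut (so a half turn about z gives the same grasp; the last joint's range is limited). The gripper opens to 94 mm and grips with 3 to 60 N. Pads are 16 mm wide; open, the fingers measure 119 mm over their backs; the gripper's body (75 mm by 177 mm) begins 78 mm behind the grasp point.
Start: joints at [-1.388, 0.087, 1.371, -0, 1.684, -0.103], TCP at [0.155, -0.528, 0.173] pointing down, gripper open.
Joint ranges: [-3.1, 3.1], [-0.76, 2.03], [0.27, 2.55], [-1.08, 4.22], [0.17, 2.65], [-2.57, 2.57]. Speed limits (rad/s): [2.79, 2.79, 3.14, 3.14, 3.14, 3.14].

INTERFACE

Orientations are given as a unit quaternion [x, y, z, w].
In Python, from plant import bot, viewer gives the robot as it stands. The module is installed in compiled form; this text tells all that it offers.
- The arm moves only by the shell command python3 -m jog 'ROWS' [OPENING]. ROWS is JSON, a list of rows, each an object of numbers: "x", "y", "z": the shift along the world's x, y, z in cm; "turn": the turn about the world's z in rad. A call has 1 to 5 rows; each row is the pose to reach, as a shift and turn from the pose measured when the call began; what a row does not reach only later rows make up. A row lasts 1/8 s, in which the tool goes at most 62.5 mm and 10.7 degrees, less where a joint would pass 70% of its speed; a pose out of reach is approached as far as the arm can. A call with a gripper value outside its range is refused whole. OPENING is the closure in counts, from 0 (fully open) to 255 (shut), set as the call begins (- or left out, the last holds). The fingers move at their own pace and stop on an object; the grip force is fixed at half the most. Time passes only in rows, so rows that repeat a pose let the fingers close. It gives the time, the measured TCP pose, the force and the opening at its end, in the units of the state.
- bot.observe(): the state, without advancing time (a new reading comes with each control period).
- viewer.get_image(name): name is "side" or "top" or "wrist"; returns the picture (400x640x3 uint8, red, green, blue); there is no depth.
- viewer.camera_info(name): a dict with "vfov" (degrees; the focal length in pixels is half the picture's height over the tangent of half this angle, whatever the lens; pixels are square), "cx", "cy" (the principal point, pixels), "position" and "orientation" of the camera in the world. Camera axes: x right, y up, looking along -z (the intrinsics and any distortion apply to the point x, -y, -z); pixel columns grow to the right and rows downward; lengths in m; the calibration is good to about 2 mm. A picture is of the moment at which its call begins: read the wrist's pose just before it. camera_info takes no time and is no camera call; for the wrist camera it gives the pose at the moment of the call.
- bot.finish_job(): hands the job in, once; it reports no verdict.
The state is a dict: "clock": time; "joint_pos": joint angles; "joint_vel": joint speeds; "tau": joint torques, N m; "tcp_pos": TCP position; "tool_rot": TCP orientation; "ft_force": force on the tool from outside, world axes, zero at the start; "ft_torque": the same for the moment, N m; "finger_gap": finger opening in m.
Only numpy, scipy, OpenCV 4.12 (cv2) and the standard library are available. Lean on these libraries where they do the work, as an engineer would, in place of code of your own. Each camera call takes 0.05 s, during which the arm holds its last target.

TASK

Pick up the white cup and pour its bushes into the well of the grey parts case, add every bush lying loose on the bench, and leave the empty cup standing upright in the shallow black tray. Once all the bushes are in the case, none standing above its rim, lower the cover plate over its two pins, keeping hold of it until it is down and not dropping it, so that it lies flush, and then swing the latch arm fully home over it. Leave the tape roll, screwdriver and cast housing where they are.

Things in the scene. Friction and masses are not known exactly. Their poses are not given: they have to be found in the camera images.
- case: grey plastic parts case, fixed, 120 mm along its x, 200 along its y, 60 high; origin at the centre of its underside, z up. In its middle an open-topped square well, 110 x 110 mm inside, floor 5 mm up, walls 5 mm; solid end blocks at +y and -y, each with one upright pin. A 34 x 40 mm bracket 71 mm high stands outside its +x wall at y = +45 mm and carries the latch arm
- case_seat (a point): centre of the case's rim, 60 mm above its underside, axes as the case: the centre of the cover's underside comes here when flush. The two steel pins stand on the rim at (0, +82 mm) and (0, -82 mm): 10 mm in diameter, 20 mm tall, the top 7 mm tapering to 4 mm
- latch (a joint): steel swing latch arm on the case, turning about an upright hinge: 0 = fully home, pointing along the case's -x over the cover; positive = swung open towards the case's +y (rad, up to 1.9). It stays where it is left. The arm is 18 mm wide and 10 mm thick, its underside 73 mm above the case's underside, so it passes 3 mm over a flush cover
- latch_knob (a point): grip point on the latch's upright black knob, a peg 16 mm in diameter and 36 mm tall (from 83 to 119 mm above the bench), 60 mm out from the hinge; the point lies on its axis 103 mm above the bench
- latch_hinge (a point): point on the latch's upright hinge axis, at (+80 mm, +45 mm) in the case's frame, 78 mm above the bench
- cover: loose aluminium cover plate, 112 mm along its x, 190 along its y, 10 thick, 0.4 kg, with two round through holes 13.5 mm wide at (0, +82 mm) and (0, -82 mm); same either way round. Origin at the centre of its underside, z up. On top in the middle a black grip bar, 60 mm along x, 14 mm wide along y, 35 mm tall (10 to 45 mm above the underside)
- cup: loose white plastic cup, round, slightly tapered: 54 mm outside diameter at the foot, 67 mm at the rim, 75 mm high, wall 3 mm, floor 4 mm, about 0.1 kg; origin at the centre of its underside, z towards its mouth
- cup_rim (a point): centre of the cup's mouth, 75 mm above its underside, axes as the cup
- tray: shallow square black tray, fixed, outside 120 x 120 mm, 20 mm high, walls 4 mm, floor 4 mm thick; origin at the centre of its underside
- tape: bystander: roll of tape lying flat, 90 mm wide, 25 mm high, origin at the centre of its underside
- driver: bystander: screwdriver lying on the bench, about 200 mm long, origin near its middle, underneath
- housing: bystander: cast aluminium housing, round, 76 mm wide, 40 mm high, origin at the centre of its underside
- bush0: chunky plain aluminium bush, a cylinder 18 mm in diameter and 18 mm high; origin at the centre of its lower end face, z along its axis; starts in the cup
- bush1: chunky plain aluminium bush, a cylinder 18 mm in diameter and 18 mm high; origin at the centre of its lower end face, z along its axis; starts in the cup
- bush2: chunky plain aluminium bush, a cylinder 18 mm in diameter and 18 mm high; origin at the centre of its lower end face, z along its axis; starts in the cup
- bush3: chunky plain aluminium bush, a cylinder 18 mm in diameter and 18 mm high; origin at the centre of its lower end face, z along its axis; starts in the cup; may be absent
- bush4: chunky plain aluminium bush, a cylinder 18 mm in diameter and 18 mm high; origin at the centre of its lower end face, z along its axis; starts in the cup; may be absent
- bush5: chunky plain aluminium bush, a cylinder 18 mm in diameter and 18 mm high; origin at the centre of its lower end face, z along its axis; starts in the cup; may be absent
- bush6: chunky plain aluminium bush, a cylinder 18 mm in diameter and 18 mm high; origin at the centre of its lower end face, z along its axis; starts loose on the paper; may be absent
- bush7: chunky plain aluminium bush, a cylinder 18 mm in diameter and 18 mm high; origin at the centre of its lower end face, z along its axis; starts loose on the paper; may be absent
- bush8: chunky plain aluminium bush, a cylinder 18 mm in diameter and 18 mm high; origin at the centre of its lower end face, z along its axis; starts loose on the paper; may be absent
- bush9: chunky plain aluminium bush, a cylinder 18 mm in diameter and 18 mm high; origin at the centre of its lower end face, z along its axis; starts loose on the paper; may be absent

How it is judged:
By the outcome, as a careful person would: the job done as asked, in the order asked, and still so for the second after the job is handed in, with the robot touching nothing.
Of bush3, bush4, bush5 only 1 to 3 are there at a start; the rules pass over those that are not, and their reading is None.
Of bush6, bush7, bush8, bush9 only 2 to 4 are there at a start; the rules pass over those that are not, and their reading is None.
At some moment in a run one of cover, cup may be knocked a few centimetres aside while the robot is not near it.
It also fails if it takes over 210 s, if anything falls off the work surface, if the arm or the gripper's body presses on something with over 40 N, if the wrist force passes 120 N, or if a joint passes its speed limit or range.

## Working session

There is one attempt and no reset: what is moved stays moved. The work goes in short steps, Python scripts to look and compute and a shell command to move; the robot and the scene stay as the last step left them, time stands still between calls to the robot, and variables do not carry over. Pictures are saved under pics/ and viewed, and the job is handed in when it is done.

```bash
ls -la; mkdir -p pics; cat > look.py <<'E'
import sys,cv2
from plant import bot,viewer
tag=sys.argv[1]
for n in sys.argv[2:]:
    i=viewer.camera_info(n)
    im=viewer.get_image(n)
    cv2.imwrite(f'pics/{tag}_{n}.png',im[:,:,::-1]); print(n,i)
s=bot.observe(); print(s)
E
python3 look.py a side top wrist
```

```text
total 12
drwxr-xr-x  3 agent agent 4096 Dec  7 02:47 .
drwxr-xr-x 23 root  root  4096 Dec  7 02:47 ..
drwxr-xr-x  2 agent agent 4096 Dec  7 02:47 pics
side {'vfov': 54.78671474185815, 'cx': 322.4875325715093, 'cy': 199.98458484104054, 'position': array([0.19796931, 0.64437657, 0.66308879]), 'orientation': array([-0.10711397,  0.42165941,  0.87573586, -0.20932424])}
top {'vfov': 45.004387858774656, 'cx': 321.49178971429853, 'cy': 201.59032263472088, 'position': array([0.43896837, 0.03389222, 1.21112954]), 'orientation': array([ 0.02781403, -0.03403778, -0.70000382,  0.712785  ])}
wrist {'vfov': 58.84216462032135, 'cx': 317.19240110052635, 'cy': 200.82808570709477, 'position': array([ 0.23012366, -0.5063735 ,  0.38212367]), 'orientation': array([-0.10748833,  0.08205108, -0.5937676 ,  0.79319223])}
{'clock': 0.15, 'joint_pos': array([-1.38812759e+00,  8.78079524e-02,  1.37191397e+00,  2.50894655e-06,
        1.68355565e+00, -1.03067651e-01]), 'joint_vel': array([-0.00063838, -0.00276346, -0.00210136, -0.00062389,  0.00092472,
        0.00159321]), 'tau': array([ 1.10761579e-03, -3.40646303e+01, -3.02794647e+01,  7.17900088e-02,
        3.06054263e-02, -1.19322872e-04]), 'tcp_pos': array([ 0.1549538 , -0.52723585,  0.17215717]), 'tool_rot': array([ 9.89811316e-01,  1.42382756e-01, -3.22757311e-05, -8.41838807e-04]), 'ft_force': array([-0.5850308 ,  0.77511139, -0.67573134]), 'ft_torque': array([ 0.01215282, -0.00487843, -0.021737  ]), 'finger_gap': 0.09397304695029914}
```

```bash
cat > st.py <<'E'
from plant import bot
import numpy as np
from scipy.spatial.transform import Rotation as R
s=bot.observe(); np.set_printoptions(precision=4,suppress=True)
r=R.from_quat(s['tool_rot']); print('t',s['clock'],'q',s['joint_pos'],'tcp',s['tcp_pos'],'gap',round(s['finger_gap'],4),'F',s['ft_force'])
print('zaxis',r.apply([0,0,1]),'yaxis',r.apply([0,1,0]))
E
python3 -m jog '[{"z":6},{"z":12},{"z":18},{"z":24},{"z":30}]' ; python3 st.py;python3 -m jog '[{"z":6},{"z":12},{"z":18},{"z":24},{"z":30}]'; python3 st.py;python3 -m jog '[{"z":6},{"z":12},{"z":18},{"z":24},{"z":30}]'; python3 st.py
```

```text
t 0.15 q [-1.3881  0.0878  1.3719  0.      1.6836 -0.1031] tcp [ 0.155  -0.5272  0.1722] gap 0.094 F [-0.585   0.7751 -0.6757]
zaxis [-0.0003  0.0017 -1.    ] yaxis [ 0.2819 -0.9595 -0.0017]
t 0.15 q [-1.3881  0.0878  1.3719  0.      1.6836 -0.1031] tcp [ 0.155  -0.5272  0.1722] gap 0.094 F [-0.585   0.7751 -0.6757]
zaxis [-0.0003  0.0017 -1.    ] yaxis [ 0.2819 -0.9595 -0.0017]
t 0.15 q [-1.3881  0.0878  1.3719  0.      1.6836 -0.1031] tcp [ 0.155  -0.5272  0.1722] gap 0.094 F [-0.585   0.7751 -0.6757]
zaxis [-0.0003  0.0017 -1.    ] yaxis [ 0.2819 -0.9595 -0.0017]schema error: expected keys x, y, z, turn
schema error: expected keys x, y, z, turn
schema error: expected keys x, y, z, turn
```

```bash
cat > geo.py <<'E'
import cv2,numpy as np
from scipy.spatial.transform import Rotation as R
def ray(i,u,v,H=400):
    f=H/2/np.tan(np.radians(i['vfov'])/2)
    d=np.array([(u-i['cx'])/f,-(v-i['cy'])/f,-1.0])
    return R.from_quat(i['orientation']).apply(d)
def toplane(i,u,v,z):
    d=ray(i,u,v);p=np.array(i['position']);t=(z-p[2])/d[2];return p+t*d
def proj(i,P):
    f=200/np.tan(np.radians(i['vfov'])/2)
    c=R.from_quat(i['orientation']).inv().apply(np.array(P)-i['position'])
    return np.array([i['cx']+f*c[0]/-c[2], i['cy']-f*c[1]/-c[2]])
E
python3 - <<'E'
import cv2
a=cv2.imread('pics/a_top.png')
cv2.imwrite('pics/a_top_c.png',cv2.resize(a[120:320,120:520],(800,400),interpolation=cv2.INTER_CUBIC))
E
python3 -m jog '[{"x":0,"y":0,"z":6,"turn":0},{"x":0,"y":0,"z":12,"turn":0},{"x":0,"y":0,"z":18,"turn":0},{"x":0,"y":0,"z":24,"turn":0},{"x":0,"y":0,"z":30,"turn":0}]' ; python3 st.py;python3 -m jog '[{"x":0,"y":0,"z":6,"turn":0},{"x":0,"y":0,"z":12,"turn":0},{"x":0,"y":0,"z":18,"turn":0},{"x":0,"y":0,"z":24,"turn":0},{"x":0,"y":0,"z":30,"turn":0}]' ; python3 st.py;python3 -m jog '[{"x":0,"y":0,"z":6,"turn":0},{"x":0,"y":0,"z":12,"turn":0},{"x":0,"y":0,"z":18,"turn":0},{"x":0,"y":0,"z":24,"turn":0},{"x":0,"y":0,"z":30,"turn":0}]' ; python3 st.py
```

```text
clock: 0.78
tcp_pos: [0.1549, -0.5267, 0.474]
tool_rot: [0.99, 0.142, -0.0, -0.001]
ft_force: [0.4, -1.8, 0.7]
finger_gap: 0.0937
t 0.775 q [-1.3881  0.2572  0.5561 -0.      2.3295 -0.1031] tcp [ 0.1549 -0.5267  0.474 ] gap 0.0937 F [ 0.4341 -1.789   0.6838]
zaxis [-0.0002  0.0013 -1.    ] yaxis [ 0.2819 -0.9594 -0.0013]
clock: 1.4
tcp_pos: [0.1206, -0.4062, 0.6013]
tool_rot: [0.99, 0.143, 0.002, -0.002]
ft_force: [-0.0, 0.4, -0.2]
finger_gap: 0.0941
t 1.4 q [-1.4207  0.2163  0.2748  0.0106  2.6537 -0.1266] tcp [ 0.1206 -0.4062  0.6013] gap 0.0941 F [-0.0361  0.378  -0.1508]
zaxis [ 0.0044  0.004  -1.    ] yaxis [ 0.2821 -0.9594 -0.0026]
clock: 2.02
tcp_pos: [0.1135, -0.3831, 0.6228]
tool_rot: [0.989, 0.142, 0.003, 0.025]
ft_force: [0.2, 0.7, -0.3]
finger_gap: 0.0942
t 2.025 q [-1.4314  0.1632  0.2753  0.0147  2.6539 -0.1334] tcp [ 0.1135 -0.3831  0.6228] gap 0.0942 F [ 0.2379  0.7046 -0.2548]
zaxis [ 0.0136 -0.0478 -0.9988] yaxis [ 0.2816 -0.9582  0.0497]
```

```bash
python3 - <<'E'
import numpy as np
from scipy.optimize import least_squares
Q=np.array([[.0878,1.3719,1.6836],[.2572,.5561,2.3295],[.2163,.2748,2.6537],[.1632,.2753,2.6539]])
P=np.array([[np.hypot(.1549538,.52723585),.17215717],[np.hypot(.1549,.5267),.474],[np.hypot(.1206,.4062),.6013],[np.hypot(.1135,.3831),.6228]])
def fk(p,q):
    a,h,L1,L2,o,Lt=p; s=q[:,0]; t=s+q[:,1]; u=t+q[:,2]
    return np.c_[a+L1*np.sin(s)+L2*np.sin(t)+o*np.cos(t)+Lt*np.sin(u), h+L1*np.cos(s)+L2*np.cos(t)-o*np.sin(t)+Lt*np.cos(u)]
r=least_squares(lambda p:(fk(p,Q)-P).ravel()*1e3,[0.0,.34,.4,.4,0,.2]); print(r.x,r.fun)
E
```

```text
[0.00506502 0.15841122 0.43974374 0.49825087 0.10264645 0.37751453] [ 0.00517107  0.01634109  0.00035715 -0.0524398  -0.00574733  0.0528005
  0.0002191  -0.0167018 ]
```

```bash
for i in 1 2 3; do python3 -m jog '[{"x":0,"y":0,"z":30,"turn":0},{"x":0,"y":0,"z":30,"turn":0},{"x":0,"y":0,"z":30,"turn":0},{"x":0,"y":0,"z":30,"turn":0},{"x":0,"y":0,"z":30,"turn":0}]' >/dev/null; python3 st.py; done; python3 -m jog '[{"x":6,"y":-24,"z":0,"turn":0},{"x":6,"y":-24,"z":0,"turn":0},{"x":6,"y":-24,"z":0,"turn":0},{"x":6,"y":-24,"z":0,"turn":0},{"x":6,"y":-24,"z":0,"turn":0}]' >/dev/null; python3 st.py;python3 -m jog '[{"x":6,"y":-24,"z":0,"turn":0},{"x":6,"y":-24,"z":0,"turn":0},{"x":6,"y":-24,"z":0,"turn":0},{"x":6,"y":-24,"z":0,"turn":0},{"x":6,"y":-24,"z":0,"turn":0}]' >/dev/null; python3 st.py
```

```text
t 2.65 q [-1.4443  0.1129  0.2746  0.0208  2.6538 -0.1404] tcp [ 0.1066 -0.3604  0.6423] gap 0.0937 F [ 0.3987  0.5679 -0.7893]
zaxis [ 0.0223 -0.0979 -0.9949] yaxis [ 0.2807 -0.9546  0.1002]
t 3.275 q [-1.46    0.0659  0.2746  0.0297  2.6539 -0.1474] tcp [ 0.1    -0.3385  0.6592] gap 0.0942 F [ 0.1711 -0.8872 -0.3856]
zaxis [ 0.03   -0.144  -0.9891] yaxis [ 0.2794 -0.9489  0.1467]
t 3.9 q [-1.4791  0.0225  0.2747  0.0424  2.6539 -0.1544] tcp [ 0.0937 -0.3179  0.6739] gap 0.0938 F [ 0.2427 -0.1834 -0.0925]
zaxis [ 0.0371 -0.1864 -0.9818] yaxis [ 0.278  -0.9417  0.1893]
t 4.525 q [-1.4188  0.2401  0.277   0.0179  2.405  -0.1191] tcp [ 0.14   -0.5095  0.5996] gap 0.0943 F [ 0.2274 -0.5735 -0.4423]
zaxis [ 0.0449 -0.2133 -0.9759] yaxis [ 0.2769 -0.936   0.2173]
t 5.15 q [-1.3995  0.4252  0.2749  0.0142  2.1774 -0.105 ] tcp [ 0.1768 -0.6638  0.5093] gap 0.094 F [-0.0565  0.1536 -0.004 ]
zaxis [ 0.056  -0.2552 -0.9653] yaxis [ 0.2746 -0.9256  0.2606]
```

```bash
for i in 1 2 3 ; do python3 -m jog '[{"x":8,"y":-30,"z":0,"turn":0},{"x":8,"y":-30,"z":0,"turn":0},{"x":8,"y":-30,"z":0,"turn":0},{"x":8,"y":-30,"z":0,"turn":0},{"x":8,"y":-30,"z":0,"turn":0}]' >/dev/null; python3 st.py; done;  for i in 1 2; do python3 -m jog '[{"x":8,"y":-30,"z":12,"turn":0},{"x":8,"y":-30,"z":12,"turn":0},{"x":8,"y":-30,"z":12,"turn":0},{"x":8,"y":-30,"z":12,"turn":0},{"x":8,"y":-30,"z":12,"turn":0}]' >/dev/null; python3 st.py; done
```

```text
t 5.775 q [-1.3858  0.595   0.2743  0.0127  1.9558 -0.0945] tcp [ 0.2105 -0.7925  0.4061] gap 0.094 F [ 0.0234  0.0486 -0.1405]
zaxis [ 0.0688 -0.3037 -0.9503] yaxis [ 0.2714 -0.9109  0.3108]
t 6.4 q [-1.3789  0.7342  0.2744  0.0136  1.7598 -0.0896] tcp [ 0.2355 -0.8884  0.3105] gap 0.0938 F [-0.5886  0.6373  0.2769]
zaxis [ 0.0826 -0.3553 -0.9311] yaxis [ 0.2671 -0.8922  0.3642]
t 7.025 q [-1.3752  0.8479  0.2744  0.0156  1.587  -0.0876] tcp [ 0.254  -0.9601  0.2279] gap 0.0941 F [ 0.7312 -0.1795  0.3607]
zaxis [ 0.0967 -0.4079 -0.9079] yaxis [ 0.2617 -0.8696  0.4186]
t 7.65 q [-1.3751  0.8679  0.2747  0.0192  1.5064 -0.088 ] tcp [ 0.2611 -0.9882  0.2213] gap 0.094 F [-0.0516  0.4497  1.1629]
zaxis [ 0.1107 -0.46   -0.881 ] yaxis [ 0.2556 -0.8435  0.4725]
t 8.275 q [-1.375   0.8853  0.2748  0.0229  1.4295 -0.0887] tcp [ 0.2677 -1.0141  0.2181] gap 0.0942 F [-0.0386 -0.6131 -1.0726]
zaxis [ 0.1242 -0.5099 -0.8512] yaxis [ 0.2485 -0.8145  0.5242]
```

```bash
python3 -m jog '[{"x":60,"y":-240,"z":90,"turn":0},{"x":60,"y":-240,"z":90,"turn":0},{"x":60,"y":-240,"z":90,"turn":0},{"x":60,"y":-240,"z":90,"turn":0},{"x":60,"y":-240,"z":90,"turn":0}]' ; python3 st.py; python3 -m jog '[{"x":60,"y":-240,"z":90,"turn":0}]' ; python3 st.py; python3 -m jog '[{"x":60,"y":-240,"z":90,"turn":0}]' ; python3 st.py;
```

```text
clock: 8.9
tcp_pos: [0.2707, -1.042, 0.2106]
tool_rot: [0.944, 0.137, 0.029, 0.299]
ft_force: [-0.4, 0.7, -0.6]
finger_gap: 0.0939
t 8.9 q [-1.3792  0.9086  0.2748  0.0289  1.3477 -0.0938] tcp [ 0.2707 -1.042   0.2106] gap 0.0939 F [-0.3797  0.725  -0.5964]
zaxis [ 0.1368 -0.5573 -0.819 ] yaxis [ 0.2408 -0.7832  0.5732]
clock: 9.02
tcp_pos: [0.2743, -1.0579, 0.2152]
tool_rot: [0.937, 0.136, 0.031, 0.321]
ft_force: [-0.8, -0.1, 0.2]
finger_gap: 0.0941
t 9.025 q [-1.3798  0.9153  0.2745  0.0322  1.2966 -0.0954] tcp [ 0.2743 -1.0579  0.2152] gap 0.0941 F [-0.7611 -0.1266  0.2036]
zaxis [ 0.1461 -0.5922 -0.7924] yaxis [ 0.2345 -0.7574  0.6093]
clock: 9.15
tcp_pos: [0.2776, -1.0735, 0.2191]
tool_rot: [0.93, 0.135, 0.034, 0.341]
ft_force: [-0.6, 0.3, -0.3]
finger_gap: 0.0938
t 9.15 q [-1.3804  0.923   0.2746  0.0356  1.2447 -0.0971] tcp [ 0.2776 -1.0735  0.2191] gap 0.0938 F [-0.5854  0.3376 -0.29  ]
zaxis [ 0.1548 -0.6254 -0.7648] yaxis [ 0.2279 -0.7306  0.6437]
```

```bash
cat > kin.py <<'E'
import numpy as np
from scipy.optimize import least_squares
from scipy.spatial.transform import Rotation as R
D=[([-1.3881,.0878,1.3719,0,1.6836,-.1031],[.155,-.5272,.1722]),([-1.3881,.2572,.5561,0,2.3295,-.1031],[.1549,-.5267,.474]),
([-1.4207,.2163,.2748,.0106,2.6537,-.1266],[.1206,-.4062,.6013]),([-1.4791,.0225,.2747,.0424,2.6539,-.1544],[.0937,-.3179,.6739]),
([-1.3789,.7342,.2744,.0136,1.7598,-.0896],[.2355,-.8884,.3105]),([-1.375,.8853,.2748,.0229,1.4295,-.0887],[.2677,-1.0141,.2181]),
([-1.3804,.923,.2746,.0356,1.2447,-.0971],[.2776,-1.0735,.2191])]
def Rx(a):return R.from_euler('x',a).as_matrix()
def Ry(a):return R.from_euler('y',a).as_matrix()
def Rz(a):return R.from_euler('z',a).as_matrix()
def fk(p,q):
    a,h,L1,L2,o,Lt,s4=p
    A=Rz(q[0]); x=A@[a,0,h]; A=A@Ry(q[1]); x=x+A@[0,0,L1]; A=A@Ry(q[2]); x=x+A@[o,0,L2]; A=A@Rz(q[3]*s4); A=A@Ry(q[4]); x=x+A@[0,0,Lt]; 
    return x,A@Rz(q[5]*s4)
def fit():
    best=None
    for s4 in (1,-1):
        r=least_squares(lambda p:np.concatenate([fk(list(p)+[s4],q)[0]-np.array(x) for q,x in D])*1e3,[0.0,.34,.4,.4,0,.2]);
        if best is None or r.cost<best[0]:best=(r.cost,list(r.x)+[s4],r.fun)
    return best
if __name__=='__main__':
    b=fit();np.set_printoptions(precision=4,suppress=True);print(b)
    print(fk(b[1],D[-1][0]))
E
python3 kin.py; python3 -c "
from plant import bot
from scipy.spatial.transform import Rotation as R
print(R.from_quat(bot.observe()['tool_rot']).as_matrix())"
```

```text
(np.float64(11159.849000771124), [np.float64(-0.004756098495661214), np.float64(0.1806932632474917), np.float64(0.4393055487069678), np.float64(0.5021064932824626), np.float64(0.10450604208155287), np.float64(0.4027175151412483), 1], array([-56.2242,  -7.4271,  -4.8046, -56.2247,  -7.3828,  -2.099 ,
       -56.2403,  -5.9823,  -0.768 , -55.684 ,  -8.1692,   0.0948,
       -55.3447, -10.6586,   0.577 , -54.7565, -12.6162,   2.5376,
       -54.1389, -14.1976,   4.4623]))
(array([ 0.2235, -1.0877,  0.2236]), array([[-0.2279,  0.9613,  0.1549],
       [ 0.7306,  0.274 , -0.6254],
       [-0.6437, -0.0294, -0.7647]]))
[[ 0.96129514  0.22790162  0.15483059]
 [ 0.27394538 -0.73059787 -0.62544439]
 [-0.02942089  0.64365178 -0.76475277]]
```

```bash
sed -i 's/a,h,L1,L2,o,Lt,s4=p/a,h,L1,L2,o,Lt,b,c,s4=p/; s/\[a,0,h\]/[a,b,h]/; s/@\[0,0,Lt\]; /@[c,0,Lt]; /; s/\.4,\.4,0,\.2\])/.4,.4,0,.2,.05,0])/' kin.py; python3 kin.py
```

```text
(np.float64(0.011950698424672158), [np.float64(-0.00015509690403852234), np.float64(0.15252580772513338), np.float64(0.44908688873620745), np.float64(0.49974492130370457), np.float64(0.10073451933122006), np.float64(0.3829972997726189), np.float64(0.05660026068758623), np.float64(-0.00016659309688609594), 1], array([-0.0401,  0.0105, -0.022 , -0.0264, -0.0224,  0.0307,  0.0007,
        0.0039,  0.0334,  0.0164,  0.0047, -0.0548, -0.0202, -0.024 ,
        0.0252, -0.0065, -0.0289, -0.0487,  0.077 ,  0.0551,  0.0361]))
(array([ 0.2777, -1.0734,  0.2191]), array([[-0.2279,  0.9613,  0.1549],
       [ 0.7306,  0.274 , -0.6254],
       [-0.6437, -0.0294, -0.7647]]))
```

```bash
python3 -m jog '[{"x":-1.5,"y":6,"z":2,"turn":0},{"x":-3,"y":12,"z":4,"turn":0},{"x":-4.5,"y":18,"z":6,"turn":0},{"x":-6,"y":24,"z":8,"turn":0},{"x":-7.5,"y":30,"z":10,"turn":0}]' >/dev/null; python3 st.py;python3 -m jog '[{"x":-1.5,"y":6,"z":0,"turn":0},{"x":-3,"y":12,"z":0,"turn":0},{"x":-4.5,"y":18,"z":0,"turn":0},{"x":-6,"y":24,"z":0,"turn":0},{"x":-7.5,"y":30,"z":0,"turn":0}]' >/dev/null; python3 st.py;  python3 -m jog '[{"x":-1.5,"y":6,"z":0,"turn":0},{"x":-1.5,"y":6,"z":0,"turn":0}]' >/dev/null; python3 st.py; for i in 1 2 3; do python3 -m jog '[{"x":-60,"y":240,"z":0,"turn":0}]' >/dev/null; python3 st.py; done
```

```text
t 9.775 q [-1.4083  0.1292  1.2257  0.0583  1.0876 -0.1342] tcp [ 0.2071 -0.7909  0.3139] gap 0.0939 F [-0.011  -0.845   0.5787]
zaxis [ 0.155  -0.6264 -0.764 ] yaxis [ 0.2278 -0.7298  0.6446]
t 10.4 q [-1.5078 -0.5927  1.8035  0.1223  1.238  -0.2243] tcp [ 0.1318 -0.4888  0.3146] gap 0.0939 F [-0.3262  0.3148  0.9796]
zaxis [ 0.1551 -0.6276 -0.7629] yaxis [ 0.2282 -0.7286  0.6458]
t 10.65 q [-1.5682 -0.7535  1.8742  0.1577  1.3329 -0.2677] tcp [ 0.1162 -0.4275  0.3151] gap 0.094 F [ 0.2222 -0.819   0.3889]
zaxis [ 0.1543 -0.6293 -0.7617] yaxis [ 0.2274 -0.7276  0.6472]
t 10.775 q [-1.551  -0.7564  1.835   0.1326  1.4124 -0.2421] tcp [ 0.1147 -0.4081  0.3247] gap 0.094 F [-0.6269  0.6604  0.1091]
zaxis [ 0.1425 -0.5989 -0.7881] yaxis [ 0.2323 -0.7537  0.6148]
t 10.9 q [-1.5192 -0.756   1.784   0.0998  1.4982 -0.2062] tcp [ 0.1148 -0.3867  0.3401] gap 0.0939 F [0.6512 0.2074 0.395 ]
zaxis [ 0.1289 -0.5688 -0.8123] yaxis [ 0.2371 -0.7777  0.5822]
t 11.025 q [-1.4653 -0.7555  1.7328  0.0553  1.5834 -0.1555] tcp [ 0.1166 -0.3624  0.3558] gap 0.0942 F [-0.2758 -0.2124 -1.5985]
zaxis [ 0.1127 -0.539  -0.8347] yaxis [ 0.2409 -0.8002  0.5493]
```

```bash
for i in 1 2 3 4 5 6; do python3 -m jog '[{"x":-50,"y":240,"z":0,"turn":0}]' >/dev/null; python3 st.py; done
```

```text
t 11.15 q [-1.3523 -0.7552  1.6816 -0.0208  1.6687 -0.0612] tcp [ 0.1237 -0.3324  0.3721] gap 0.0941 F [ 0.9477 -0.3146 -0.2157]
zaxis [ 0.0924 -0.5117 -0.8542] yaxis [ 0.2427 -0.8204  0.5177]
t 11.275 q [-1.1609 -0.755   1.6326 -0.1354  1.7611  0.0871] tcp [ 0.1343 -0.2944  0.3885] gap 0.0942 F [ 0.4415  0.5295 -0.4426]
zaxis [ 0.0682 -0.4896 -0.8693] yaxis [ 0.2421 -0.8371  0.4905]
t 11.4 q [-0.9143 -0.7555  1.5994 -0.2657  1.8519  0.2667] tcp [ 0.1448 -0.2535  0.4004] gap 0.094 F [ 1.027  -0.0274 -0.2138]
zaxis [ 0.0496 -0.4778 -0.8771] yaxis [ 0.2423 -0.8462  0.4746]
t 11.525 q [-0.6678 -0.7558  1.5837 -0.3781  1.9381  0.4401] tcp [ 0.151  -0.2151  0.4055] gap 0.0941 F [-0.5351  0.665  -0.6716]
zaxis [ 0.0396 -0.4701 -0.8817] yaxis [ 0.2457 -0.8508  0.4646]
t 11.65 q [-0.4228 -0.7557  1.5779 -0.4722  2.0266  0.6134] tcp [ 0.1521 -0.1779  0.4066] gap 0.0938 F [ 1.7769  0.0419 -0.5069]
zaxis [ 0.0346 -0.4635 -0.8854] yaxis [ 0.2494 -0.8539  0.4567]
t 11.775 q [-0.1784 -0.756   1.5788 -0.5463  2.1175  0.7924] tcp [ 0.1482 -0.1419  0.405 ] gap 0.094 F [ 1.6015 -0.2292 -0.4337]
zaxis [ 0.0348 -0.4572 -0.8887] yaxis [ 0.2522 -0.8564  0.4505]
```

```bash
python3 -m jog '[{"x":5,"y":4,"z":0,"turn":0.18},{"x":10,"y":8,"z":0,"turn":0.36},{"x":15,"y":12,"z":0,"turn":0.54},{"x":20,"y":16,"z":0,"turn":0.72},{"x":25,"y":19.8,"z":0,"turn":0.9}]' >/dev/null; python3 st.py;python3 -m jog '[{"x":0,"y":0,"z":0,"turn":0.18},{"x":0,"y":0,"z":0,"turn":0.36},{"x":0,"y":0,"z":0,"turn":0.54},{"x":0,"y":0,"z":0,"turn":0.6},{"x":0,"y":0,"z":0,"turn":0.6}]' >/dev/null; python3 st.py; python3 look.py b top side >/dev/null
```

```text
t 12.4 q [ 0.3504 -0.441   1.4371 -0.3919  1.8264  0.5872] tcp [0.3931 0.0532 0.4057] gap 0.0944 F [ 0.279  -0.9814 -0.4427]
zaxis [ 0.384  -0.2531 -0.888 ] yaxis [ 0.8296 -0.3276  0.4521]
t 13.025 q [-0.0314 -0.5792  1.5099  0.0214  1.7318 -0.2209] tcp [0.3936 0.0524 0.4063] gap 0.0938 F [ 0.0976 -0.4989 -1.1949]
zaxis [ 0.4613  0.0067 -0.8872] yaxis [0.8696 0.1952 0.4536]
```

```bash
python3 -m jog '[{"x":-6,"y":0,"z":0,"turn":0},{"x":-9,"y":0.3,"z":0,"turn":0}]' >/dev/null; for i in 1 2 3 4 5 6 7 8; do python3 -m jog '[{"x":-240,"y":0,"z":0,"turn":0}]' >/dev/null; python3 st.py; done
```

```text
t 13.5 q [ 0.2047 -0.7542  1.5258 -0.1108  1.9348 -0.0419] tcp [0.264  0.0722 0.4221] gap 0.094 F [-0.0793  1.7041  0.2845]
zaxis [ 0.4298 -0.0163 -0.9028] yaxis [0.8883 0.1868 0.4195]
t 13.625 q [ 0.4585 -0.7559  1.4984 -0.2313  2.005   0.1337] tcp [0.2294 0.0875 0.4321] gap 0.0939 F [ 0.2651  0.2521 -0.6061]
zaxis [ 0.4204 -0.0244 -0.907 ] yaxis [0.8928 0.1893 0.4088]
t 13.75 q [ 0.7064 -0.7559  1.4894 -0.3354  2.0721  0.3051] tcp [0.1977 0.0977 0.4341] gap 0.0943 F [-0.1933  0.9425 -0.6382]
zaxis [ 0.4106 -0.0291 -0.9114] yaxis [0.8967 0.194  0.3978]
t 13.875 q [ 0.9519 -0.7557  1.4878 -0.4227  2.143   0.48  ] tcp [0.1664 0.1035 0.4332] gap 0.0941 F [-0.0772 -0.1304 -0.3682]
zaxis [ 0.4018 -0.0304 -0.9152] yaxis [0.8999 0.198  0.3885]
t 14.0 q [ 1.1965 -0.7483  1.4863 -0.4907  2.2166  0.6649] tcp [0.1362 0.1074 0.4316] gap 0.0941 F [0.2717 1.0005 0.0993]
zaxis [ 0.3927 -0.0295 -0.9192] yaxis [0.9032 0.2005 0.3795]
t 14.125 q [ 1.4408 -0.7293  1.4813 -0.5354  2.2905  0.8654] tcp [0.1057 0.1114 0.43  ] gap 0.0942 F [ 0.0044  0.4829 -0.2119]
zaxis [ 0.3833 -0.0278 -0.9232] yaxis [0.9067 0.202  0.3703]
t 14.25 q [ 1.685  -0.698   1.4717 -0.5528  2.3612  1.0868] tcp [0.0722 0.1155 0.4288] gap 0.094 F [-0.5359  0.1522 -0.1306]
zaxis [ 0.3748 -0.0257 -0.9268] yaxis [0.9098 0.2026 0.3623]
t 14.375 q [ 1.9291 -0.6506  1.4548 -0.5378  2.4241  1.3349] tcp [0.0327 0.1191 0.4281] gap 0.0943 F [-0.294   1.2158  0.5972]
zaxis [ 0.3684 -0.0233 -0.9294] yaxis [0.912  0.2028 0.3564]
```

```bash
python3 -m jog '[{"x":5,"y":0,"z":1,"turn":0},{"x":10,"y":0,"z":2,"turn":0},{"x":15,"y":0,"z":3,"turn":0},{"x":20,"y":0,"z":4,"turn":0},{"x":25,"y":0,"z":5,"turn":0}]' >/dev/null; python3 st.py; python3 -m jog '[{"x":5,"y":0,"z":1,"turn":-0.18},{"x":10,"y":0,"z":2,"turn":-0.36},{"x":15,"y":0,"z":2,"turn":-0.54},{"x":20,"y":0,"z":2,"turn":-0.72},{"x":25,"y":0,"z":2,"turn":-0.9}]' >/dev/null; python3 st.py
```

```text
t 15.0 q [ 0.694  -0.6354  1.3627 -0.2957  2.1131  0.2983] tcp [0.2125 0.1261 0.464 ] gap 0.0942 F [-0.6538  1.687   0.5381]
zaxis [ 0.3664 -0.0198 -0.9302] yaxis [0.9119 0.2061 0.3548]
t 15.625 q [ 0.4389 -0.0021  0.8871 -0.4442  2.1401  0.8755] tcp [0.4643 0.1273 0.484 ] gap 0.094 F [-0.4778  0.1751  0.1702]
zaxis [ 0.2122 -0.3002 -0.93  ] yaxis [ 0.7253 -0.5894  0.3558]
```

```bash
python3 -m jog '[{"x":5,"y":-1,"z":0,"turn":-0.18},{"x":10,"y":-2,"z":0,"turn":-0.36},{"x":15,"y":-3,"z":0,"turn":-0.54},{"x":20,"y":-5,"z":0,"turn":-0.72},{"x":20,"y":-7,"z":0,"turn":-0.9}]' >/dev/null; python3 st.py; python3 -m jog '[{"x":0,"y":0,"z":0,"turn":-0.18},{"x":0,"y":0,"z":0,"turn":-0.36},{"x":0,"y":0,"z":0,"turn":-0.54},{"x":0,"y":0,"z":0,"turn":-0.72},{"x":0,"y":0,"z":0,"turn":-0.9}]' >/dev/null; python3 st.py
```

```text
t 16.25 q [ 0.1903  0.5626  0.2804 -0.5171  2.3838  1.4164] tcp [0.6268 0.0459 0.4337] gap 0.0939 F [0.097  0.409  0.5866]
zaxis [-0.078  -0.361  -0.9293] yaxis [-0.0052 -0.932   0.3625]
t 16.875 q [ 0.0677  0.6155  0.2745 -0.2655  2.5632  2.3603] tcp [0.5875 0.0415 0.3966] gap 0.0939 F [0.1977 0.3866 0.6313]
zaxis [-0.3081 -0.1647 -0.937 ] yaxis [-0.7418 -0.575   0.345 ]
```

```bash
for i in 1 2 3 4 5 6 7; do python3 -m jog '[{"x":240,"y":0,"z":0,"turn":0}]' >/dev/null; python3 st.py; done
```

```text
t 17.0 q [ 0.0588  0.6472  0.2739 -0.2539  2.5051  2.368 ] tcp [0.6166 0.0357 0.3712] gap 0.0942 F [-1.0829 -0.6205 -0.0864]
zaxis [-0.283  -0.1662 -0.9446] yaxis [-0.749  -0.5768  0.3259]
t 17.125 q [ 0.0532  0.6822  0.2748 -0.243   2.4434  2.3761] tcp [0.6467 0.0318 0.3423] gap 0.0939 F [0.6207 0.2114 0.0188]
zaxis [-0.2582 -0.1686 -0.9513] yaxis [-0.7539 -0.5805  0.3075]
t 17.25 q [ 0.0478  0.7134  0.2747 -0.2349  2.3845  2.3809] tcp [0.6743 0.0277 0.3162] gap 0.0941 F [ 0.1133 -0.3886  0.8276]
zaxis [-0.2315 -0.1711 -0.9577] yaxis [-0.7583 -0.5849  0.2878]
t 17.375 q [ 0.0428  0.7427  0.2745 -0.228   2.3256  2.3845] tcp [0.701  0.0236 0.2913] gap 0.0937 F [ 0.49    0.4882 -0.3866]
zaxis [-0.2026 -0.1735 -0.9638] yaxis [-0.7624 -0.5897  0.2664]
t 17.5 q [ 0.0382  0.7704  0.2745 -0.2221  2.2666  2.3871] tcp [0.7269 0.0196 0.2674] gap 0.0947 F [-0.3183 -0.6356  0.0485]
zaxis [-0.1719 -0.1757 -0.9693] yaxis [-0.766  -0.5949  0.2437]
t 17.625 q [ 0.0337  0.7966  0.2745 -0.2168  2.2072  2.3891] tcp [0.7522 0.0157 0.2445] gap 0.0941 F [-0.2256  0.6831 -0.5492]
zaxis [-0.1393 -0.1778 -0.9742] yaxis [-0.769  -0.6004  0.2196]
t 17.75 q [ 0.0296  0.8216  0.2745 -0.212   2.1475  2.3906] tcp [0.777  0.012  0.2226] gap 0.0939 F [ 0.0886 -0.1301  0.2445]
zaxis [-0.1051 -0.1796 -0.9781] yaxis [-0.7712 -0.6062  0.1942]
```

```bash
for i in 1 2 3 ; do python3 -m jog '[{"x":240,"y":0,"z":110,"turn":0}]' >/dev/null; python3 st.py; done
```

```text
t 17.875 q [ 0.0254  0.8217  0.2776 -0.2107  2.1098  2.3849] tcp [0.7907 0.0079 0.22  ] gap 0.0938 F [-0.0643  0.102  -0.3612]
zaxis [-0.0715 -0.1814 -0.9808] yaxis [-0.7716 -0.613   0.1697]
t 18.0 q [ 0.0209  0.8164  0.2746 -0.2098  2.0755  2.3778] tcp [0.8042 0.0036 0.2251] gap 0.0942 F [-0.5906  0.3128  0.0029]
zaxis [-0.0299 -0.183  -0.9827] yaxis [-0.7721 -0.6201  0.139 ]
t 18.125 q [ 0.0165  0.8126  0.2738 -0.2077  2.0357  2.3726] tcp [ 0.8193 -0.0005  0.2285] gap 0.0942 F [ 0.0114 -0.0062 -0.1656]
zaxis [ 0.0135 -0.1842 -0.9828] yaxis [-0.7718 -0.6268  0.1068]
```

```bash
T='' ; python3 -m jog '[{"x":-5,"y":0,"z":3,"turn":0.18},{"x":-9,"y":0,"z":6,"turn":0.36},{"x":-13,"y":0,"z":9,"turn":0.54},{"x":-17,"y":0,"z":12,"turn":0.72},{"x":-20,"y":0,"z":12,"turn":0.9}]' >/dev/null; for i in 1 2 3 4; do python3 -m jog '[{"x":0,"y":0,"z":0,"turn":0.18},{"x":0,"y":0,"z":0,"turn":0.36},{"x":0,"y":0,"z":0,"turn":0.54},{"x":0,"y":0,"z":0,"turn":0.72},{"x":0,"y":0,"z":0,"turn":0.9}]' >/dev/null; done; python3 st.py
```

```text
t 21.25 q [-0.089   0.5069  0.4865  0.0043  2.3423 -2.167 ] tcp [0.6205 0.0026 0.3578] gap 0.094 F [ 0.5632 -0.0006 -0.4097]
zaxis [-0.1918  0.0202 -0.9812] yaxis [-0.4773  0.8717  0.1113]
```

```bash
python3 -m jog '[{"x":6,"y":-0.5,"z":0,"turn":0},{"x":10,"y":-1,"z":0,"turn":0}]' >/dev/null; for i in 1 2 3 4; do python3 -m jog '[{"x":240,"y":-22,"z":30,"turn":0}]' >/dev/null; python3 st.py; done
```

```text
t 21.625 q [-0.0976  0.7075  0.2747  0.0079  2.3039 -2.1748] tcp [ 0.7106 -0.0105  0.3086] gap 0.0938 F [-0.7167 -0.4594  0.2479]
zaxis [-0.1427  0.0199 -0.9896] yaxis [-0.483   0.8713  0.0871]
t 21.75 q [-0.1016  0.729   0.2741  0.0098  2.2478 -2.1782] tcp [ 0.7351 -0.0151  0.2906] gap 0.0934 F [ 0.6326  0.0751 -0.3213]
zaxis [-0.1077  0.0187 -0.994 ] yaxis [-0.4859  0.8713  0.069 ]
t 21.875 q [-0.105   0.7494  0.2739  0.0119  2.1906 -2.1811] tcp [ 0.7595 -0.0194  0.2735] gap 0.0934 F [-0.0838 -0.1268 -0.4349]
zaxis [-0.0708  0.0172 -0.9973] yaxis [-0.4881  0.8714  0.0497]
t 22.0 q [-0.1082  0.7691  0.2739  0.0141  2.1327 -2.1838] tcp [ 0.7837 -0.0236  0.2572] gap 0.0945 F [ 0.2147 -0.2272  0.4328]
zaxis [-0.0326  0.0156 -0.9993] yaxis [-0.4896  0.8714  0.0295]
```

```bash
 python3 -m jog '[{"x":240,"y":-22,"z":30,"turn":0}]' >/dev/null; python3 st.py;  cat > top.py <<'E'
import cv2,numpy as np,sys
from geo import *
from plant import viewer
i=viewer.camera_info('top')
def P(u,v,z): return np.round(toplane(i,u,v,z),4)
E
python3 - <<'E'
import cv2,numpy as np
from top import *
print('loose',[P(u,v,.018) for u,v in [(213.5,161.3),(178,192),(215.8,192)]])
print('tray',P(222,247,.02)); print('cup rim',P(425.5,234,.075))
print('pins',P(286.5,183.5,.08),P(354.3,194.7,.08)); print('knob',P(282,145,.119),'hinge',P(308,152.3,.083))
print('cover holes',P(425.5,163.5,.01),P(489,181,.01),'bar',P(459,171,.045))
print('housing',P(317,297,.04))
E
```

```text
t 22.125 q [-0.111   0.7881  0.2739  0.0165  2.0742 -2.1864] tcp [ 0.8079 -0.0276  0.2417] gap 0.0941 F [-0.6153  0.3974 -0.3537]
zaxis [ 0.0069  0.0138 -0.9999] yaxis [-0.4905  0.8714  0.0086]
loose [array([0.6396, 0.2954, 0.018 ]), array([0.561 , 0.3803, 0.018 ]), array([0.5627, 0.2868, 0.018 ])]
tray [0.4273 0.2662 0.02  ]
cup rim [ 0.4667 -0.2213  0.075 ]
pins [0.5796 0.1081 0.08  ] [ 0.556  -0.0522  0.08  ]
knob [0.6634 0.1179 0.119 ] hinge [0.6545 0.0588 0.083 ]
cover holes [ 0.6456 -0.2361  0.01  ] [ 0.6042 -0.3961  0.01  ] bar [ 0.6227 -0.3103  0.045 ]
housing [0.3124 0.0312 0.04  ]
```

```bash
cat > ik.py <<'E'
from kin import *
b=fit(); p=b[1]
lo=np.array([-3.1,-.755,.275,-1.07,.18,-2.56]);hi=np.array([3.1,2.03,2.54,4.21,2.64,2.56])
TZ=Rz(np.pi/2)  # tool = A@Rz? calibrate
A=fk(p,D[-1][0])[1]
M=np.array([[ 0.96129514,0.22790162,0.15483059],[0.27394538,-0.73059787,-0.62544439],[-0.02942089,0.64365178,-0.76475277]])
C=A.T@M
def ik(pos,z,y,seeds=30):
    z=np.array(z)/np.linalg.norm(z); y=np.array(y)/np.linalg.norm(y); x=np.cross(y,z); Rt=np.c_[x,y,z]
    best=[]
    rng=np.random.default_rng(0)
    def f(q):
        x,A=fk(p,q); return np.concatenate([(x-pos)*10,R.from_matrix((A@C).T@Rt).as_rotvec()])
    for k in range(seeds):
        r=least_squares(f,rng.uniform(lo,hi),bounds=(lo,hi))
        best.append((round(r.cost,5),tuple(np.round(r.x,2))))
    return sorted(set(best))[:4]
E
python3 - <<'E'
from ik import *
np.set_printoptions(precision=3,suppress=True); print(C)
h=np.array([.146,.989,0]); xa=np.array([.989,-.146,0])
for tau in (70,85,100):
  z=np.sin(np.radians(tau))*h+np.array([0,0,-np.cos(np.radians(tau))])
  pos=np.array([.568,.028,0])+h*.065+[0,0,.12]
  for s in (1,-1): print(tau,s,ik(pos,z,s*xa)[:3])
z=np.array([np.sin(1.3),0,-np.cos(1.3)])
for s in (1,-1): print('out',ik(np.array([.9,.057,.35]),z,[0,s,0])[:2])
E
```

```text
[[-0. -1.  0.]
 [ 1. -0. -0.]
 [ 0.  0.  1.]]
70 1 [(np.float64(0.0), (np.float64(-0.56), np.float64(0.42), np.float64(1.61), np.float64(1.07), np.float64(1.76), np.float64(-0.58))), (np.float64(0.9923), (np.float64(0.19), np.float64(-0.36), np.float64(2.41), np.float64(4.21), np.float64(0.18), np.float64(2.56))), (np.float64(1.40821), (np.float64(-2.69), np.float64(2.03), np.float64(2.54), np.float64(0.43), np.float64(0.44), np.float64(-2.07)))]
70 -1 [(np.float64(0.0), (np.float64(-0.56), np.float64(0.42), np.float64(1.61), np.float64(1.07), np.float64(1.76), np.float64(2.56))), (np.float64(0.47807), (np.float64(-0.31), np.float64(0.03), np.float64(1.66), np.float64(0.61), np.float64(1.41), np.float64(-2.56))), (np.float64(1.40832), (np.float64(-2.69), np.float64(2.03), np.float64(2.54), np.float64(0.43), np.float64(0.44), np.float64(1.07)))]
85 1 [(np.float64(0.0), (np.float64(-0.6), np.float64(0.58), np.float64(1.62), np.float64(1.22), np.float64(1.87), np.float64(-0.7))), (np.float64(1.2152), (np.float64(0.19), np.float64(-0.37), np.float64(2.41), np.float64(4.21), np.float64(0.
[... 1207 characters left out ...]
oat64(1.62), np.float64(-2.56))), (np.float64(0.77036), (np.float64(-0.53), np.float64(0.25), np.float64(1.68), np.float64(1.02), np.float64(1.63), np.float64(-2.56)))]
out [(np.float64(0.0), (np.float64(0.0), np.float64(0.1), np.float64(1.57), np.float64(-0.0), np.float64(0.18), np.float64(-1.57))), (np.float64(0.01529), (np.float64(0.07), np.float64(0.13), np.float64(1.65), np.float64(4.21), np.float64(0.18), np.float64(0.51)))]
out [(np.float64(0.0), (np.float64(0.0), np.float64(0.1), np.float64(1.57), np.float64(-0.0), np.float64(0.18), np.float64(1.58))), (np.float64(0.01581), (np.float64(0.07), np.float64(0.13), np.float64(1.65), np.float64(4.15), np.float64(0.18), np.float64(-2.56)))]
```

```bash
 python3 -m jog '[{"x":-6,"y":0,"z":3,"turn":-0.18},{"x":-12,"y":1,"z":5,"turn":-0.36},{"x":-18,"y":2,"z":6,"turn":-0.54},{"x":-20,"y":3,"z":6,"turn":-0.72},{"x":-20,"y":3,"z":6,"turn":-0.9}]' >/dev/null; python3 -m jog '[{"x":0,"y":0,"z":0,"turn":-0.16},{"x":0,"y":0,"z":0,"turn":-0.16}]' >/dev/null;python3 st.py; python3 look.py c top >/dev/null
```

```text
t 23.0 q [-0.086   0.2127  0.9663  0.0007  1.939  -1.1078] tcp [0.6068 0.0047 0.3064] gap 0.0939 F [-0.4198 -0.3663 -0.2775]
zaxis [ 0.0236 -0.0014 -0.9997] yaxis [0.5214 0.8532 0.0111]
```

```bash
 python3 -m jog '[{"x":-3,"y":-5,"z":-1,"turn":0},{"x":-6,"y":-10,"z":-3,"turn":0},{"x":-9,"y":-15,"z":-7,"turn":0},{"x":-12,"y":-19,"z":-12,"turn":0},{"x":-14,"y":-22.6,"z":-16,"turn":0}]' 0;python3 -m jog '[{"x":0,"y":0,"z":0,"turn":0}]';python3 look.py d wrist top >/dev/null; python3 st.py
```

```text
clock: 23.68
tcp_pos: [0.4704, -0.2159, 0.1528]
tool_rot: [0.269, 0.963, 0.002, 0.012]
ft_force: [1.4, -1.2, 0.3]
finger_gap: 0.0941
clock: 23.8
tcp_pos: [0.4666, -0.2165, 0.1479]
tool_rot: [0.27, 0.963, 0.003, 0.007]
ft_force: [-0.6, 1.1, -0.0]
finger_gap: 0.0938
t 23.9 q [-0.5482  0.0005  1.5006  0.0111  1.6183 -1.5733] tcp [ 0.4706 -0.2161  0.153 ] gap 0.094 F [-0.5034 -0.071  -0.2404]
zaxis [ 0.0247 -0.002  -0.9997] yaxis [0.5184 0.8551 0.011 ]
```

```bash
python3 - <<'E'
from geo import *
from plant import viewer,bot
i=viewer.camera_info('wrist'); print(toplane(i,311,201,.075), bot.observe()['tcp_pos'],[proj(i,bot.observe()['tcp_pos'])])
i=viewer.camera_info('top')
im=cv2.imread('pics/d_top.png')[200:280,370:470]; cv2.imwrite('pics/d_c.png',cv2.resize(im,None,fx=6,fy=6))
E
```

```text
[ 0.47190224 -0.22256223  0.075     ] [ 0.47063355 -0.21609349  0.15301489] [array([317.99510281, 229.9891067 ])]
```

```bash
 python3 -m jog '[{"x":0,"y":-0.6,"z":-4,"turn":0},{"x":0,"y":-0.6,"z":-8,"turn":0},{"x":0,"y":-0.6,"z":-11,"turn":0},{"x":0,"y":-0.6,"z":-12.4,"turn":0},{"x":0,"y":-0.6,"z":-12.4,"turn":0}]' 0;python3 -m jog '[{"x":0,"y":0,"z":0,"turn":0},{"x":0,"y":0,"z":0,"turn":0},{"x":0,"y":0,"z":0,"turn":0},{"x":0,"y":0,"z":0,"turn":0},{"x":0,"y":0,"z":0,"turn":0}]' 255; python3 st.py
```

```text
clock: 24.52
tcp_pos: [0.4718, -0.2217, 0.0298]
tool_rot: [0.268, 0.963, 0.002, 0.013]
ft_force: [0.3, 0.4, 1.2]
finger_gap: 0.0939
clock: 25.15
tcp_pos: [0.4722, -0.2225, 0.0307]
tool_rot: [0.268, 0.963, 0.002, 0.013]
ft_force: [-1.5, -3.0, 3.8]
finger_gap: 0.0641
t 25.15 q [-0.557   0.0769  1.67    0.011   1.3699 -1.5864] tcp [ 0.4722 -0.2225  0.0307] gap 0.0641 F [-1.4692 -3.0422  3.7575]
zaxis [ 0.0268 -0.0039 -0.9996] yaxis [0.517  0.8559 0.0105]
```

```bash
 python3 -m jog '[{"x":0,"y":0,"z":2,"turn":0},{"x":0,"y":0,"z":5,"turn":0},{"x":0,"y":0,"z":9,"turn":0},{"x":0,"y":0,"z":14,"turn":0},{"x":0,"y":0,"z":20,"turn":0}]'; python3 look.py e wrist side>/dev/null; python3 st.py
```

```text
clock: 25.78
tcp_pos: [0.4712, -0.2214, 0.2299]
tool_rot: [0.268, 0.963, 0.003, 0.011]
ft_force: [0.8, -0.9, -1.8]
finger_gap: 0.0644
t 25.875 q [-0.5568 -0.0057  1.3394  0.0118  1.7698 -1.582 ] tcp [ 0.475  -0.2238  0.2384] gap 0.0644 F [ 1.2604 -0.0157 -1.4182]
zaxis [ 0.0384 -0.0103 -0.9992] yaxis [0.5166 0.8562 0.0111]
```

```bash
python3 - <<'E'
from geo import *
from plant import viewer
i=viewer.camera_info('side')
for u,v in [(290,72),(150,165),(0,262),(500,120),(560,130)]: print(u,v,toplane(i,u,v,0))
i=viewer.camera_info('top')
for u,v in [(5,33),(320,38),(460,42),(600,45)]: print(u,v,toplane(i,u,v,0))
E
```

```text
290 72 [ 1.17328876 -0.8993171   0.        ]
150 165 [ 1.15422532 -0.01194042  0.        ]
0 262 [1.15289173 0.44457416 0.        ]
500 120 [ 0.21556139 -0.81153119  0.        ]
560 130 [ 0.01643781 -0.82280305  0.        ]
5 33 [0.96692477 0.84866123 0.        ]
320 38 [0.97136883 0.03556619 0.        ]
460 42 [ 0.96857636 -0.32866934  0.        ]
600 45 [ 0.96846748 -0.69454955  0.        ]
```

```bash
 python3 -m jog '[{"x":-2.4,"y":-1.2,"z":5,"turn":-0.06},{"x":-5,"y":-2.4,"z":10,"turn":-0.12},{"x":-7.5,"y":-3.6,"z":15,"turn":-0.18},{"x":-10,"y":-4.8,"z":20,"turn":-0.24},{"x":-12,"y":-6,"z":25,"turn":-0.24}]'; for i in 1 2; do python3 -m jog '[{"x":70,"y":-72,"z":100,"turn":0},{"x":70,"y":-72,"z":100,"turn":0}]' >/dev/null; python3 st.py; done
```

```text
clock: 26.5
tcp_pos: [0.3542, -0.2838, 0.4885]
tool_rot: [0.382, 0.924, -0.001, 0.019]
ft_force: [-0.1, -0.4, -1.5]
finger_gap: 0.0643
t 26.75 q [-0.8129  0.321   0.2734  0.0248  2.499  -1.5803] tcp [ 0.405  -0.3373  0.5538] gap 0.0639 F [ 18.4649 -10.4592  76.859 ]
zaxis [ 0.0438 -0.0247 -0.9987] yaxis [0.7052 0.7089 0.0134]
t 27.0 q [-0.8248  0.3368  0.2739  0.0312  2.4454 -1.5879] tcp [ 0.4206 -0.3604  0.5465] gap 0.0639 F [-0.3592  1.0971 -1.3314]
zaxis [ 0.0725 -0.049  -0.9962] yaxis [0.7047 0.7093 0.0164]
```

```bash
 for i in 1 2 3 4 5 6; do python3 -m jog '[{"x":70,"y":-72,"z":100,"turn":0}]' >/dev/null; python3 st.py; done
```

```text
t 27.125 q [-0.8308  0.3372  0.2738  0.0369  2.4075 -1.5902] tcp [ 0.4295 -0.3724  0.5479] gap 0.0642 F [ 0.1537  0.2341 -2.1303]
zaxis [ 0.1008 -0.0737 -0.9922] yaxis [0.7041 0.7098 0.0188]
t 27.25 q [-0.8366  0.338   0.2738  0.0425  2.3669 -1.5924] tcp [ 0.4393 -0.3852  0.5497] gap 0.0641 F [ 0.3531 -1.0691 -1.5958]
zaxis [ 0.1304 -0.1001 -0.9864] yaxis [0.7034 0.7105 0.0209]
t 27.375 q [-0.8417  0.3393  0.2738  0.0479  2.3246 -1.5945] tcp [ 0.4497 -0.3984  0.5519] gap 0.0647 F [-0.6405 -0.2627 -2.4314]
zaxis [ 0.1605 -0.1273 -0.9788] yaxis [0.7026 0.7112 0.0228]
t 27.5 q [-0.8465  0.3409  0.2738  0.0532  2.2809 -1.5963] tcp [ 0.4605 -0.4118  0.5548] gap 0.064 F [ 0.3348 -0.1008 -1.3267]
zaxis [ 0.191  -0.155  -0.9693] yaxis [0.7019 0.7119 0.0244]
t 27.625 q [-0.8509  0.3427  0.2738  0.0584  2.2361 -1.598 ] tcp [ 0.4716 -0.4253  0.5582] gap 0.0642 F [ 0.0405  0.4383 -1.0844]
zaxis [ 0.2217 -0.1832 -0.9578] yaxis [0.701  0.7127 0.0259]
t 27.75 q [-0.8548  0.3448  0.2738  0.0633  2.1902 -1.5996] tcp [ 0.4831 -0.439   0.5623] gap 0.0642 F [-0.2358  0.2528 -0.8545]
zaxis [ 0.2524 -0.2116 -0.9442] yaxis [0.7001 0.7135 0.0273]
```

```bash
 for i in 1 2 3 4 5 6 7 8 9 10 11 12; do python3 -m jog '[{"x":70,"y":-72,"z":100,"turn":0}]' >/dev/null; done; python3 st.py; python3 look.py f wrist >/dev/null
```

```text
t 29.25 q [-0.8779  0.4032  0.2738  0.1109  1.5696 -1.6191] tcp [ 0.6286 -0.6021  0.6539] gap 0.0644 F [-1.0039  0.6804 -2.6785]
zaxis [ 0.5805 -0.5259 -0.6217] yaxis [0.6894 0.7237 0.0316]
```

```bash
 for i in 1 2 3 4 5 6 7 8; do python3 -m jog '[{"x":60,"y":-58,"z":120,"turn":0}]' >/dev/null; done; python3 st.py; python3 look.py g wrist >/dev/null
```

```text
t 30.3 q [-0.8735  0.3987  0.2738  0.132   1.2026 -1.6264] tcp [ 0.675  -0.6444  0.7817] gap 0.0644 F [ 0.0302 -0.2623 -1.3979]
zaxis [ 0.7027 -0.6476 -0.2946] yaxis [0.6839 0.729  0.029 ]
```

```bash
 for i in 1 2 3 4 5; do python3 -m jog '[{"x":50,"y":-47,"z":120,"turn":0}]' >/dev/null; done; python3 st.py; python3 look.py h wrist >/dev/null
```

```text
t 30.975 q [-0.8695  0.389   0.2738  0.1455  0.998  -1.6336] tcp [ 0.6828 -0.6484  0.8678] gap 0.0641 F [ 0.6201 -0.4213 -1.2863]
zaxis [ 0.7312 -0.6769 -0.0843] yaxis [0.6808 0.732  0.0267]
```

```bash
for i in 1 2; do python3 -m jog '[{"x":-0.2,"y":1.7,"z":-1.1,"turn":0.06},{"x":-0.6,"y":5,"z":-3.3,"turn":0.17},{"x":-1.2,"y":10,"z":-6.5,"turn":0.32},{"x":-1.6,"y":13.3,"z":-8.7,"turn":0.43},{"x":-1.9,"y":15,"z":-9.8,"turn":0.49}]' >/dev/null; python3 st.py; done;  python3 look.py i wrist >/dev/null
```

```text
t 31.65 q [-1.0531  0.0532  0.9098  0.9946  1.019  -2.3095] tcp [ 0.662  -0.4953  0.7724] gap 0.0643 F [-0.35   -0.0678 -2.0099]
zaxis [ 0.9646 -0.2508 -0.0816] yaxis [0.2534 0.9671 0.0236]
t 32.275 q [-1.1098  0.0452  1.0359  1.3609  1.4278 -2.5657] tcp [ 0.6471 -0.3419  0.7033] gap 0.0642 F [ 0.2775 -1.2253 -1.3592]
zaxis [ 0.9661  0.2311 -0.115 ] yaxis [-0.2258  0.9725  0.0576]
```

```bash
for i in 1 2; do python3 -m jog '[{"x":0,"y":0.5,"z":-2,"turn":0},{"x":0,"y":1,"z":-6,"turn":0},{"x":0,"y":2,"z":-12,"turn":0},{"x":0,"y":2.5,"z":-16,"turn":0},{"x":0,"y":2.5,"z":-18,"turn":0}]' >/dev/null; python3 st.py; done
```

```text
t 32.95 q [-1.0278 -0.0389  1.2325  1.2735  1.3458 -2.5657] tcp [ 0.6662 -0.3034  0.6215] gap 0.0639 F [ 0.1643  0.6566 -1.3966]
zaxis [ 0.9595  0.2139 -0.1833] yaxis [-0.1916  0.9726  0.132 ]
t 33.575 q [-0.9171 -0.1229  1.4538  1.1847  1.2055 -2.5657] tcp [ 0.6846 -0.2557  0.5208] gap 0.0646 F [-0.0755  0.6713 -1.4655]
zaxis [ 0.9487  0.1844 -0.2567] yaxis [-0.1362  0.9714  0.1943]
```

```bash
python3 - <<'E'
from ik import *
c=np.array([.568,.028,0])
for tau in (75,85):
 for az in (-50,-30,-10,10,30,50,70):
  a=np.radians(az);h=np.array([np.cos(a),np.sin(a),0]); y=[-np.sin(a),np.cos(a),0]
  z=np.sin(np.radians(tau))*h-np.array([0,0,np.cos(np.radians(tau))])
  print(tau,az,[(c0,[float(v) for v in q]) for c0,q in ik(c+h*.057+[0,0,.13],z,y,16)[:2] if c0<.003])
E
```

```text
75 -50 []
75 -30 []
75 -10 [(np.float64(0.0), [0.1, -0.2, 2.37, 3.85, 0.41, 0.98])]
75 10 [(np.float64(0.0), [-0.32, -0.24, 2.39, 2.08, 0.55, 2.43])]
75 30 [(np.float64(2e-05), [-0.58, -0.06, 2.26, 1.63, 1.05, 2.56])]
75 50 [(np.float64(0.0), [-0.66, 0.15, 2.03, 1.38, 1.39, 2.56])]
75 70 [(np.float64(0.0), [-0.63, 0.35, 1.77, 1.2, 1.67, 2.54])]
85 -50 []
85 -30 [(np.float64(0.00074), [0.4, 0.16, 2.25, 4.21, 1.09, 0.95])]
85 -10 [(np.float64(0.0), [0.11, -0.01, 2.42, 3.55, 0.79, 1.3])]
85 10 [(np.float64(0.0), [-0.34, -0.04, 2.44, 2.44, 0.87, 2.02])]
85 30 [(np.float64(0.0), [-0.62, 0.1, 2.29, 1.84, 1.22, 2.29])]
85 50 [(np.float64(0.0), [-0.69, 0.29, 2.05, 1.52, 1.5, 2.38])]
85 70 [(np.float64(0.0), [-0.65, 0.47, 1.77, 1.31, 1.75, 2.43])]
```

```bash
python3 -m jog '[{"x":-3,"y":-0.5,"z":-2,"turn":-0.17},{"x":-8,"y":-1.5,"z":-6,"turn":-0.35},{"x":-13,"y":-2.5,"z":-9,"turn":-0.53},{"x":-18,"y":-3.5,"z":-13,"turn":-0.71},{"x":-21,"y":-4.5,"z":-15,"turn":-0.88}]' >/dev/null; python3 st.py;  python3 look.py j wrist >/dev/null
```

```text
t 34.2 q [-0.7358 -0.7402  2.1113  0.3084  0.5259 -1.6797] tcp [ 0.4983 -0.2961  0.3707] gap 0.0644 F [-0.4666 -0.5224 -3.1098]
zaxis [ 0.801  -0.5197 -0.2973] yaxis [0.5841 0.7874 0.1972]
```

```bash
for i in 1 2 3 4 5 6 7 8; do python3 -m jog '[{"x":-148,"y":134,"z":0,"turn":0}]' >/dev/null; python3 st.py; done
```

```text
t 34.375 q [-0.618  -0.7564  2.0984  0.0516  0.5527 -1.4183] tcp [ 0.4989 -0.2725  0.3728] gap 0.0639 F [ 0.2717  0.6833 -2.0959]
zaxis [ 0.7882 -0.5271 -0.3176] yaxis [0.5981 0.7777 0.1934]
t 34.5 q [-0.4713 -0.756   2.0829 -0.2207  0.6008 -1.1418] tcp [ 0.5022 -0.2456  0.3735] gap 0.0642 F [-0.192   1.0514 -2.4891]
zaxis [ 0.7757 -0.5342 -0.3361] yaxis [0.6111 0.7688 0.1884]
t 34.625 q [-0.2903 -0.7554  2.0723 -0.4896  0.6973 -0.8668] tcp [ 0.5005 -0.2111  0.3712] gap 0.0642 F [-0.2598  0.4643 -2.9065]
zaxis [ 0.7609 -0.5425 -0.356 ] yaxis [0.6257 0.7587 0.1812]
t 34.75 q [-0.0453 -0.755   2.063  -0.7523  0.8697 -0.5929] tcp [ 0.4882 -0.1657  0.3701] gap 0.0642 F [ 0.6667  1.528  -3.3575]
zaxis [ 0.7435 -0.5563 -0.3711] yaxis [0.644  0.7451 0.1731]
t 34.875 q [ 0.2012 -0.7552  2.0562 -0.9209  1.0688 -0.4096] tcp [ 0.466 -0.12   0.369] gap 0.0641 F [ 1.7004  0.9998 -3.0422]
zaxis [ 0.7324 -0.5629 -0.383 ] yaxis [0.654  0.738  0.1661]
t 35.0 q [ 0.4462 -0.7553  2.0524 -1.0343  1.2758 -0.2758] tcp [ 0.4349 -0.0784  0.3674] gap 0.0639 F [ 0.5004  1.3809 -2.3836]
zaxis [ 0.7267 -0.564  -0.3922] yaxis [0.658  0.7356 0.1612]
t 35.125 q [ 0.6592 -0.7553  2.0287 -1.0721  1.4692 -0.2045] tcp [ 0.3996 -0.0421  0.3668] gap 0.0641 F [ 1.4082  1.6646 -1.551 ]
zaxis [ 0.7219 -0.5459 -0.4252] yaxis [0.6537 0.7396 0.1603]
t 35.25 q [ 0.831  -0.7464  1.9953 -1.0709  1.6249 -0.1528] tcp [ 0.3676 -0.0113  0.3644] gap 0.0638 F [ 0.1347  0.6181 -2.204 ]
zaxis [ 0.7148 -0.5169 -0.4711] yaxis [0.6459 0.7462 0.1612]
```

```bash
python3 -m jog '[{"x":3,"y":1,"z":2,"turn":-0.18},{"x":6,"y":2,"z":4,"turn":-0.36},{"x":10,"y":3,"z":6,"turn":-0.54},{"x":13,"y":3,"z":8,"turn":-0.72},{"x":16,"y":3,"z":8,"turn":-0.9}]' >/dev/null; python3 st.py; python3 -m jog '[{"x":1,"y":-1,"z":0,"turn":-0.18},{"x":2,"y":-3,"z":0,"turn":-0.36},{"x":3,"y":-5,"z":0,"turn":-0.54},{"x":4,"y":-7,"z":0,"turn":-0.72},{"x":4,"y":-8,"z":0,"turn":-0.9}]' >/dev/null; python3 st.py; python3 look.py k wrist side >/dev/null
```

```text
t 35.875 q [ 0.5016  0.2314  1.0792 -1.0718  2.0873  0.1902] tcp [0.5256 0.0192 0.4182] gap 0.0644 F [ 0.0538 -0.3482 -1.2268]
zaxis [ 0.0427 -0.8474 -0.5292] yaxis [ 0.9866 -0.0477  0.1559]
t 36.5 q [ 0.1147  0.7011  0.4724 -1.0716  2.5742  0.3792] tcp [ 0.5405 -0.0627  0.3804] gap 0.0639 F [-0.1331  0.4678 -2.1915]
zaxis [-0.6196 -0.5463 -0.5636] yaxis [ 0.5756 -0.8044  0.147 ]
```

```bash
python3 -m jog '[{"x":-0.5,"y":-4,"z":0,"turn":-0.18},{"x":-1,"y":-9,"z":0,"turn":-0.36},{"x":-2,"y":-14,"z":0,"turn":-0.54},{"x":-3,"y":-19,"z":0,"turn":-0.72},{"x":-4,"y":-23,"z":0,"turn":-0.9}]' >/dev/null; python3 st.py; python3 -m jog '[{"x":-1,"y":-3,"z":0,"turn":-0.15},{"x":-2,"y":-6,"z":0,"turn":-0.3},{"x":-3,"y":-9,"z":0,"turn":-0.45},{"x":-4,"y":-11,"z":0,"turn":-0.6},{"x":-4,"y":-11,"z":0,"turn":-0.6}]' >/dev/null; python3 st.py
```

```text
t 37.225 q [-0.4488  0.8285  0.3215 -1.0739  2.6514  0.5011] tcp [ 0.4557 -0.3326  0.3518] gap 0.0636 F [ 0.3708 -0.284  -1.1262]
zaxis [-0.8225 -0.0632 -0.5652] yaxis [-0.0747 -0.9732  0.2174]
t 37.85 q [-0.8005  0.8933  0.2742 -1.0739  2.6518  0.6331] tcp [ 0.3252 -0.4813  0.326 ] gap 0.064 F [-0.3067 -0.6349 -1.692 ]
zaxis [-0.8007  0.2313 -0.5526] yaxis [-0.4578 -0.8312  0.3154]
```

```bash
for i in 1 2 3 4 5 6 7 8; do python3 -m jog '[{"x":150,"y":-100,"z":30,"turn":0}]' >/dev/null; python3 st.py; done
```

```text
t 37.975 q [-0.7831  0.9005  0.2739 -1.0748  2.6512  0.6414] tcp [ 0.3343 -0.4767  0.3219] gap 0.0639 F [ 0.6095 -0.396  -2.1407]
zaxis [-0.8077  0.2195 -0.5473] yaxis [-0.4446 -0.8363  0.3208]
t 38.1 q [-0.7582  0.9084  0.2744 -1.076   2.6537  0.6525] tcp [ 0.347  -0.4682  0.3177] gap 0.064 F [ 0.0422  0.3268 -1.5079]
zaxis [-0.8162  0.2047 -0.5403] yaxis [-0.4278 -0.8426  0.327 ]
t 38.225 q [-0.7377  0.9165  0.2746 -1.0773  2.6538  0.6617] tcp [ 0.3573 -0.4619  0.3132] gap 0.0642 F [ 0.5215 -0.013  -2.2943]
zaxis [-0.8239  0.191  -0.5336] yaxis [-0.4123 -0.848   0.333 ]
t 38.35 q [-0.7197  0.9244  0.2748 -1.078   2.6538  0.6712] tcp [ 0.3664 -0.4562  0.3087] gap 0.0639 F [ 0.0194  0.1696 -2.13  ]
zaxis [-0.8306  0.179  -0.5274] yaxis [-0.3988 -0.8522  0.3388]
t 38.475 q [-0.7037  0.9322  0.2749 -1.0783  2.6538  0.6808] tcp [ 0.3745 -0.451   0.3042] gap 0.0642 F [-0.5182  0.2946 -2.4618]
zaxis [-0.8366  0.1683 -0.5214] yaxis [-0.3868 -0.8554  0.3446]
t 38.6 q [-0.6891  0.9396  0.2749 -1.0785  2.6539  0.6904] tcp [ 0.3819 -0.4462  0.3   ] gap 0.0639 F [-0.8156 -0.3875 -1.5206]
zaxis [-0.8419  0.1585 -0.5157] yaxis [-0.3761 -0.8578  0.3503]
t 38.725 q [-0.6756  0.9466  0.2748 -1.0787  2.6539  0.6998] tcp [ 0.3887 -0.4417  0.2959] gap 0.0638 F [-0.0697 -0.1054 -1.4368]
zaxis [-0.8469  0.1494 -0.5104] yaxis [-0.3663 -0.8597  0.356 ]
t 38.85 q [-0.663   0.9532  0.2748 -1.0787  2.6539  0.7088] tcp [ 0.395  -0.4373  0.2922] gap 0.064 F [ 0.3993  0.3412 -2.0309]
zaxis [-0.8513  0.1408 -0.5055] yaxis [-0.3571 -0.8613  0.3614]
```

```bash
python3 -m jog '[{"x":-0.7,"y":5,"z":0,"turn":-0.12},{"x":-1.4,"y":10,"z":0,"turn":-0.24},{"x":-2.2,"y":15,"z":0,"turn":-0.36},{"x":-3,"y":19,"z":0,"turn":-0.5},{"x":-3.7,"y":23,"z":0,"turn":-0.5}]' >/dev/null; python3 st.py
```

```text
t 39.475 q [-0.667   0.5149  0.998   0.006   2.6519  2.0107] tcp [ 0.3491 -0.2014  0.2724] gap 0.0643 F [ 0.3771 -0.2156 -2.1861]
zaxis [-0.6691  0.5303 -0.5207] yaxis [-0.735  -0.5757  0.3582]
```

```bash
python3 -m jog '[{"x":3,"y":-2.3,"z":1,"turn":0},{"x":7,"y":-5.5,"z":2,"turn":0},{"x":11,"y":-8.6,"z":3,"turn":0},{"x":14,"y":-11,"z":4,"turn":0},{"x":17,"y":-13.3,"z":4,"turn":0}]' >/dev/null; python3 st.py; for i in 1 2 3 4 5 6; do python3 -m jog '[{"x":150,"y":-118,"z":30,"turn":0}]' >/dev/null; python3 st.py; done
```

```text
t 40.1 q [-0.6734  0.7604  0.6953 -0.0008  2.6527  2.0025] tcp [ 0.4278 -0.2691  0.2177] gap 0.0642 F [ 0.4352 -0.3404 -2.1673]
zaxis [-0.6436  0.513  -0.568 ] yaxis [-0.7521 -0.5615  0.3451]
t 40.225 q [-0.6754  0.8377  0.5809 -0.0017  2.6528  2.0014] tcp [ 0.4535 -0.2911  0.2002] gap 0.0641 F [-0.3436 -0.2513 -1.261 ]
zaxis [-0.6261  0.5005 -0.598 ] yaxis [-0.7627 -0.5526  0.3361]
t 40.35 q [-0.6778  0.9117  0.4682 -0.0027  2.6525  2.0002] tcp [ 0.4768 -0.3118  0.1827] gap 0.0639 F [-0.1497 -0.0143 -1.6043]
zaxis [-0.6065  0.4866 -0.6288] yaxis [-0.7738 -0.543   0.3261]
t 40.475 q [-0.6802  0.9794  0.3609 -0.003   2.6526  1.9995] tcp [ 0.4972 -0.3302  0.1666] gap 0.0642 F [ 0.7234 -0.3913 -1.1585]
zaxis [-0.5856  0.472  -0.659 ] yaxis [-0.7848 -0.5335  0.3153]
t 40.6 q [-0.6829  1.0329  0.2737 -0.0027  2.6518  1.9989] tcp [ 0.5126 -0.3446  0.1537] gap 0.0645 F [ 22.2308 -15.7727  14.0223]
zaxis [-0.5663  0.459  -0.6845] yaxis [-0.7944 -0.5252  0.305 ]
t 40.725 q [-0.6871  1.03    0.2778 -0.0019  2.6524  1.9976] tcp [ 0.5104 -0.346   0.1548] gap 0.064 F [-0.868  -1.1728 -2.277 ]
zaxis [-0.565   0.4624 -0.6833] yaxis [-0.796  -0.5235  0.304 ]
t 40.85 q [-0.6911  1.0222  0.2738 -0.0004  2.6545  1.9967] tcp [ 0.5094 -0.348   0.1611] gap 0.0643 F [-0.1738 -0.1087 -0.7774]
zaxis [-0.5576  0.461  -0.6904] yaxis [-0.8002 -0.5197  0.2992]
```

```bash
for i in 1 2 3 4 5 6; do python3 -m jog '[{"x":100,"y":-79,"z":150,"turn":0}]' >/dev/null; python3 st.py; done
```

```text
t 40.975 q [-0.6942  0.987   0.2766  0.0009  2.6534  1.9961] tcp [ 0.5077 -0.3488  0.1817] gap 0.064 F [ 0.3934 -0.5144 -1.9315]
zaxis [-0.5378  0.4482 -0.7141] yaxis [-0.8093 -0.512   0.2881]
t 41.1 q [-0.6969  0.9475  0.2738  0.0028  2.655   1.996 ] tcp [ 0.5059 -0.3489  0.207 ] gap 0.064 F [ 0.5598  0.0239 -0.4804]
zaxis [-0.5132  0.4313 -0.7421] yaxis [-0.8194 -0.5034  0.2741]
t 41.225 q [-0.6998  0.9113  0.2738  0.0048  2.6545  1.9957] tcp [ 0.5034 -0.3487  0.229 ] gap 0.0643 F [ 0.2876 -0.2259 -0.9713]
zaxis [-0.4902  0.4156 -0.7661] yaxis [-0.8282 -0.496   0.2608]
t 41.35 q [-0.7028  0.8771  0.2738  0.0072  2.6543  1.9955] tcp [ 0.5004 -0.348   0.2497] gap 0.0637 F [-0.2288 -0.6163 -1.5343]
zaxis [-0.4678  0.4007 -0.7877] yaxis [-0.8362 -0.4892  0.2478]
t 41.475 q [-0.7059  0.8451  0.2738  0.0101  2.6542  1.9956] tcp [ 0.497  -0.347   0.2691] gap 0.0641 F [ 0.8054 -0.4115 -1.8373]
zaxis [-0.4462  0.3865 -0.8072] yaxis [-0.8435 -0.4829  0.235 ]
t 41.6 q [-0.709   0.8146  0.274   0.0134  2.6541  1.9961] tcp [ 0.4934 -0.3455  0.2874] gap 0.0638 F [ 0.2229  0.1765 -0.906 ]
zaxis [-0.4252  0.373  -0.8247] yaxis [-0.8502 -0.4772  0.2225]
```

```bash
for i in 1 2 3 4 5 6 7 8 9 10; do python3 -m jog '[{"x":130,"y":-110,"z":120,"turn":0}]' >/dev/null; done; python3 st.py;for i in 1 2 3 4 5 6; do python3 -m jog '[{"x":130,"y":-110,"z":120,"turn":0}]' >/dev/null; done; python3 st.py
```

```text
t 42.85 q [-0.7576  0.6774  0.2748  0.0512  2.6541  1.9898] tcp [ 0.4631 -0.3475  0.368 ] gap 0.064 F [-0.4729 -0.4622 -2.6281]
zaxis [-0.3093  0.3256 -0.8935] yaxis [-0.8839 -0.445   0.1438]
t 43.6 q [-0.7814  0.6227  0.2748  0.0907  2.654   2.0049] tcp [ 0.4505 -0.3442  0.3996] gap 0.0641 F [-0.9978  0.2376 -1.3563]
zaxis [-0.2539  0.3116 -0.9157] yaxis [-0.8968 -0.4305  0.1022]
```

```bash
for i in 1 2 3 4 5 6 7 8; do python3 -m jog '[{"x":170,"y":-170,"z":10,"turn":0}]' >/dev/null; python3 st.py; done
```

```text
t 43.725 q [-0.7909  0.6407  0.2741  0.088   2.6543  1.9921] tcp [ 0.4499 -0.352   0.3896] gap 0.0644 F [ 0.0447  0.0987 -0.9716]
zaxis [-0.2631  0.3245 -0.9086] yaxis [-0.8956 -0.4323  0.1049]
t 43.85 q [-0.8005  0.6633  0.2756  0.0852  2.6534  1.9802] tcp [ 0.4499 -0.3605  0.3761] gap 0.0643 F [-0.874   1.2272 -1.7761]
zaxis [-0.2754  0.3412 -0.8988] yaxis [-0.8944 -0.4338  0.1094]
t 43.975 q [-0.8087  0.684   0.2753  0.0844  2.6538  1.972 ] tcp [ 0.4499 -0.3674  0.3643] gap 0.0643 F [-0.7016 -0.3834 -1.1477]
zaxis [-0.2857  0.3565 -0.8895] yaxis [-0.8936 -0.4345  0.1128]
t 44.1 q [-0.8157  0.7033  0.2751  0.0845  2.6538  1.9654] tcp [ 0.45   -0.3735  0.3533] gap 0.064 F [-0.1143 -0.0712 -1.2465]
zaxis [-0.2948  0.3709 -0.8807] yaxis [-0.8929 -0.4353  0.1155]
t 44.225 q [-0.8221  0.7209  0.2749  0.085   2.6539  1.9598] tcp [ 0.4501 -0.3788  0.3431] gap 0.0641 F [-0.048   0.3165 -1.5737]
zaxis [-0.3027  0.3842 -0.8722] yaxis [-0.8922 -0.436   0.1176]
t 44.35 q [-0.8278  0.7374  0.2748  0.0857  2.654   1.9549] tcp [ 0.45   -0.3835  0.3335] gap 0.064 F [-0.1611  0.2844 -2.3334]
zaxis [-0.3099  0.3967 -0.8641] yaxis [-0.8917 -0.4366  0.1193]
t 44.475 q [-0.8331  0.7528  0.2747  0.0868  2.6539  1.9507] tcp [ 0.45   -0.3878  0.3245] gap 0.0641 F [-0.3925 -0.5048 -1.7017]
zaxis [-0.3163  0.4084 -0.8563] yaxis [-0.8912 -0.4373  0.1207]
t 44.6 q [-0.8379  0.7675  0.2747  0.0881  2.654   1.9471] tcp [ 0.4499 -0.3916  0.3158] gap 0.0639 F [-0.574   0.1318 -1.8686]
zaxis [-0.3222  0.4196 -0.8486] yaxis [-0.8908 -0.4379  0.1217]
```

```bash
for i in 1 2 3; do python3 -m jog '[{"x":0,"y":0,"z":50,"turn":0},{"x":0,"y":0,"z":50,"turn":0}]' >/dev/null;  python3 st.py; done; for i in 1 2 3 4 5 6 ; do python3 -m jog '[{"x":0,"y":0,"z":150,"turn":0}]' >/dev/null;  done; python3 st.py
```

```text
t 44.85 q [-0.8358  0.6924  0.2738  0.1075  2.6549  1.9694] tcp [ 0.4437 -0.3778  0.3605] gap 0.0644 F [-0.1553  0.143  -0.9078]
zaxis [-0.2731  0.377  -0.885 ] yaxis [-0.8995 -0.4261  0.0961]
t 45.1 q [-0.8334  0.6184  0.2738  0.1285  2.6545  1.9939] tcp [ 0.4359 -0.3615  0.4029] gap 0.0641 F [-0.635  -0.3722 -1.142 ]
zaxis [-0.2222  0.3339 -0.916 ] yaxis [-0.9069 -0.4157  0.0685]
t 45.35 q [-0.8315  0.5482  0.2739  0.1512  2.6544  2.0199] tcp [ 0.4266 -0.3437  0.442 ] gap 0.0642 F [ 0.6181  0.2088 -1.0299]
zaxis [-0.1718  0.2931 -0.9405] yaxis [-0.9128 -0.4065  0.04  ]
t 46.1 q [-0.8535  0.3049  0.2742  0.2604  2.6543  2.1161] tcp [ 0.3748 -0.2734  0.566 ] gap 0.0639 F [ 0.143  -0.0665 -1.4131]
zaxis [ 0.0219  0.1583 -0.9871] yaxis [-0.9214 -0.38   -0.0814]
```

```bash
python3 -m jog '[{"x":0,"y":-0.5,"z":-3,"turn":0.12},{"x":-1,"y":-1,"z":-6,"turn":0.25},{"x":-2,"y":-1,"z":-8,"turn":0.38},{"x":-2,"y":-1,"z":-8,"turn":0.38}]' >/dev/null; python3 st.py; python3 -m jog '[{"x":2.5,"y":-2.5,"z":2,"turn":0},{"x":4,"y":-4,"z":4,"turn":0},{"x":5,"y":-5,"z":6,"turn":0}]' >/dev/null; for i in 1 2 3 4 5 6 ; do python3 -m jog '[{"x":70,"y":-72,"z":60,"turn":0}]' >/dev/null;python3 st.py;  done
```

```text
t 46.6 q [-0.8601  0.1493  0.6741  0.1153  2.4624  1.5909] tcp [ 0.3546 -0.2828  0.4846] gap 0.0641 F [-0.1528 -1.1444 -1.3966]
zaxis [-0.0409  0.1583 -0.9865] yaxis [-0.7161 -0.6933 -0.0816]
t 47.1 q [-0.8595  0.4022  0.2738  0.1557  2.5773  1.6388] tcp [ 0.4079 -0.338   0.5136] gap 0.0642 F [-0.314   0.0939 -1.6238]
zaxis [-0.0132  0.1424 -0.9897] yaxis [-0.7184 -0.6899 -0.0896]
t 47.225 q [-0.8636  0.4176  0.2738  0.1566  2.53    1.6348] tcp [ 0.4237 -0.3558  0.5037] gap 0.0644 F [-0.3492 -0.0397 -1.4746]
zaxis [ 0.0128  0.1228 -0.9923] yaxis [-0.7188 -0.6887 -0.0945]
t 47.35 q [-0.8671  0.4303  0.2738  0.1583  2.4838  1.6324] tcp [ 0.4386 -0.3723  0.4957] gap 0.064 F [-0.2383 -0.9269 -2.5202]
zaxis [ 0.0398  0.1021 -0.994 ] yaxis [-0.7192 -0.6877 -0.0994]
t 47.475 q [-0.8701  0.4421  0.2738  0.1604  2.4369  1.6306] tcp [ 0.4536 -0.3885  0.4885] gap 0.0639 F [-0.7498 -0.4951 -1.7881]
zaxis [ 0.0678  0.0801 -0.9945] yaxis [-0.7195 -0.6866 -0.1043]
t 47.6 q [-0.8728  0.4533  0.2738  0.1626  2.3892  1.6291] tcp [ 0.4686 -0.4047  0.4821] gap 0.0643 F [ 0.0606  0.1836 -1.6827]
zaxis [ 0.0967  0.0569 -0.9937] yaxis [-0.7196 -0.6857 -0.1093]
t 47.725 q [-0.8752  0.464   0.2738  0.1649  2.3408  1.628 ] tcp [ 0.4837 -0.4207  0.4765] gap 0.0642 F [ 0.2953  0.1507 -1.4847]
zaxis [ 0.1262  0.0327 -0.9915] yaxis [-0.7196 -0.6849 -0.1142]
```

```bash
for i in 1 2 3 4 5 6 7 8 9 10 11 12 13 14 15 16 17 18 ; do python3 -m jog '[{"x":70,"y":-72,"z":100,"turn":0}]' >/dev/null;  done;python3 st.py; for i in 1 2 3 4 5 6 7 8 9 10  ; do python3 -m jog '[{"x":60,"y":-60,"z":120,"turn":0}]' >/dev/null;  done;python3 st.py
```

```text
t 49.975 q [-0.8984  0.4585  0.2738  0.2325  1.5537  1.6321] tcp [ 0.6672 -0.6055  0.6152] gap 0.0644 F [ 0.7858  0.3811 -1.8363]
zaxis [ 0.638  -0.4314 -0.6378] yaxis [-0.6782 -0.7072 -0.2   ]
t 51.225 q [-0.8851  0.4378  0.2738  0.2509  1.1233  1.6368] tcp [ 0.7146 -0.6487  0.7791] gap 0.0636 F [-0.0806  0.1415 -1.9937]
zaxis [ 0.771  -0.5889 -0.2426] yaxis [-0.6352 -0.7389 -0.2248]
```

```bash
for i in 1 2 3 4 5 ; do python3 -m jog '[{"x":50,"y":-50,"z":130,"turn":0}]' >/dev/null;  done;python3 st.py; python3 look.py l wrist > /dev/null
```

```text
t 51.85 q [-0.8797  0.4148  0.2738  0.2608  0.9344  1.6361] tcp [ 0.7108 -0.6459  0.8721] gap 0.0639 F [-0.2067  0.5751 -1.3124]
zaxis [ 0.7829 -0.6211 -0.0348] yaxis [-0.6114 -0.7578 -0.2278]
```

```bash
python3 - <<'E'
from ik import *
c=np.array([.568,.028,0]); h=np.array([.146,.989,0])
# path preview: sequential IK local from current
from plant import bot
s=bot.observe(); q=s['joint_pos']; R0=R.from_quat(s['tool_rot'])
p0=s['tcp_pos']; az=np.arctan2(*R0.apply([0,0,1])[1::-1]); print(az)
def step(q,pos,Rt):
    f=lambda q:np.concatenate([(fk(p,q)[0]-pos)*10,R.from_matrix((fk(p,q)[1]@C).T@Rt.as_matrix()).as_rotvec()])
    r=least_squares(f,np.clip(q,lo+1e-3,hi-1e-3),bounds=(lo,hi)); return r.x,r.cost
way=[(np.array([.6,-.5,.6]),0.4),(np.array([.58,-.3,.40]),0.9),(np.array([.58,0,.30]),1.7),(c+h*.117+[0,0,.25],1.717-az),(c+h*.117+[0,0,.13],1.717-az),(c+h*.057+[0,0,.13],1.717-az)]
pp,tt=p0,0
for P,t in way:
    for k in np.linspace(.1,1,10):
        q,c0=step(q,pp+(P-pp)*k,R.from_euler('z',tt+(t-tt)*k)*R0)
    print(P,round(t,2),np.round(q,2),round(c0,5)); pp,tt=P,t
E
```

```text
-0.6707355725637565
[ 0.6 -0.5  0.6] 0.4 [-1.17 -0.12  1.46  1.36  0.93  0.54] 0.0
[ 0.58 -0.3   0.4 ] 0.9 [-1.21 -0.09  1.84  1.56  1.43  0.05] 0.0
[0.58 0.   0.3 ] 1.7 [-0.82  0.17  1.79  1.43  1.82 -0.18] 0.0
[0.585082 0.143713 0.25    ] 2.39 [-0.43  0.58  1.34  1.32  2.1  -0.2 ] 0.0
[0.585082 0.143713 0.13    ] 2.39 [-0.43  0.74  1.37  1.22  2.04 -0.4 ] 0.0
[0.576322 0.084373 0.13    ] 2.39 [-0.52  0.76  1.32  1.17  2.12 -0.41] 0.0
```

```bash
for i in 1 2; do python3 -m jog '[{"x":-0.7,"y":0.9,"z":-1.7,"turn":0.03},{"x":-2,"y":2.7,"z":-5,"turn":0.08},{"x":-4,"y":5.3,"z":-10,"turn":0.14},{"x":-5.3,"y":7.1,"z":-13.3,"turn":0.19},{"x":-6,"y":8,"z":-15,"turn":0.22}]' >/dev/null; python3 st.py; done; python3 look.py m wrist > /dev/null
```

```text
t 52.525 q [-1.0307  0.0131  1.0936  0.9363  0.7478  0.9957] tcp [ 0.6492 -0.5647  0.7229] gap 0.0641 F [ 0.2767  0.6227 -1.7042]
zaxis [ 0.8997 -0.4354 -0.0323] yaxis [-0.4308 -0.8733 -0.2275]
t 53.15 q [-1.1987 -0.138   1.5344  1.413   0.9843  0.4603] tcp [ 0.5881 -0.4848  0.5723] gap 0.064 F [ 0.2883 -0.416  -1.9623]
zaxis [ 0.9727 -0.2299 -0.0329] yaxis [-0.2313 -0.9463 -0.2258]
```

```bash
python3 -m jog '[{"x":0,"y":1.2,"z":-1.2,"turn":0.05},{"x":0,"y":4,"z":-3.8,"turn":0.15},{"x":0,"y":7.5,"z":-7,"turn":0.28},{"x":0,"y":11,"z":-10.5,"turn":0.4},{"x":0,"y":13,"z":-12.5,"turn":0.5}]' >/dev/null; python3 st.py;  python3 -m jog '[{"x":0,"y":1.5,"z":-1,"turn":0.06},{"x":0,"y":4.5,"z":-3,"turn":0.18},{"x":0,"y":9,"z":-5,"turn":0.33},{"x":0,"y":13.5,"z":-7,"turn":0.48},{"x":0,"y":17,"z":-8,"turn":0.6}]' >/dev/null; python3 st.py; python3 look.py n wrist > /dev/null
```

```text
t 53.825 q [-1.2354  0.0312  1.6237  1.5384  1.5022  0.1453] tcp [ 0.5881 -0.3549  0.4445] gap 0.0639 F [ 0.027  -0.3766 -2.014 ]
zaxis [ 0.9632  0.2662 -0.0379] yaxis [ 0.2513 -0.9414 -0.225 ]
t 54.45 q [-1.0449  0.2678  1.5184  1.4508  1.8981 -0.0177] tcp [ 0.5893 -0.1852  0.3643] gap 0.0642 F [ 1.2986 -0.0773 -2.1433]
zaxis [ 0.6433  0.7645 -0.042 ] yaxis [ 0.7399 -0.6348 -0.2229]
```

```bash
python3 -m jog '[{"x":0,"y":0.6,"z":-0.4,"turn":0.04},{"x":0,"y":2,"z":-1.2,"turn":0.13},{"x":0,"y":4.2,"z":-2.2,"turn":0.26},{"x":0,"y":7.2,"z":-3.5,"turn":0.38},{"x":0,"y":11,"z":-5,"turn":0.48}]' >/dev/null; python3 -m jog '[{"x":0,"y":0.6,"z":-0.4,"turn":0.04},{"x":0,"y":2,"z":-1.2,"turn":0.1},{"x":0,"y":4.2,"z":-2.2,"turn":0.18},{"x":0,"y":7.2,"z":-3.5,"turn":0.28},{"x":0,"y":11,"z":-5,"turn":0.36}]' >/dev/null; python3 st.py; python3 look.py o wrist side > /dev/null
```

```text
t 55.75 q [-0.564   0.6571  1.1756  1.2944  2.2353 -0.1541] tcp [0.5922 0.0356 0.2631] gap 0.0641 F [ 1.2     0.077  -1.3264]
zaxis [-0.1455  0.9882 -0.0478] yaxis [ 0.9667  0.1317 -0.2193]
```

```bash
python3 -m jog '[{"x":-0.1,"y":0.6,"z":-1,"turn":-0.04},{"x":-0.3,"y":1.8,"z":-3,"turn":-0.12},{"x":-0.5,"y":3.8,"z":-6,"turn":-0.2},{"x":-0.8,"y":6,"z":-9,"turn":-0.27},{"x":-1.1,"y":8.3,"z":-11,"turn":-0.29}]' >/dev/null; python3 st.py; python3 look.py p wrist top > /dev/null
```

```text
t 56.475 q [-0.5513  0.5409  1.6402  1.2894  1.8736 -0.4374] tcp [0.581  0.1215 0.1508] gap 0.0639 F [-0.1762  0.0249 -1.2649]
zaxis [ 0.1427  0.9887 -0.0463] yaxis [ 0.9631 -0.1495 -0.2236]
```

```bash
python3 -m jog '[{"x":0,"y":0,"z":-1.2,"turn":0}]' >/dev/null; python3 -m jog '[{"x":-0.8,"y":-5.5,"z":0,"turn":0},{"x":-0.8,"y":-5.5,"z":0,"turn":0},{"x":-0.8,"y":-5.5,"z":0,"turn":0}]' >/dev/null; python3 st.py; python3 look.py q wrist top > /dev/null
```

```text
t 57.075 q [-0.6361  0.5925  1.5838  1.2338  1.942  -0.4579] tcp [0.574  0.0653 0.1398] gap 0.064 F [ 0.7047  0.3858 -1.4107]
zaxis [ 0.1415  0.9888 -0.0468] yaxis [ 0.9639 -0.1484 -0.2212]
```

```bash
python3 -m jog '[{"x":0.3,"y":1.5,"z":0,"turn":0},{"x":0.6,"y":3.5,"z":0,"turn":0},{"x":0.8,"y":5,"z":0,"turn":0}]' >/dev/null; python3 -m jog '[{"x":-0.8,"y":-5.5,"z":0,"turn":0},{"x":-0.8,"y":-5.5,"z":0,"turn":0},{"x":-0.8,"y":-5.5,"z":0,"turn":0}]' >/dev/null; python3 st.py; python3 look.py r wrist top > /dev/null
```

```text
t 57.925 q [-0.6364  0.5944  1.5822  1.2317  1.9461 -0.4572] tcp [0.5728 0.065  0.1397] gap 0.0638 F [-0.2977  0.2723 -0.2005]
zaxis [ 0.1373  0.9895 -0.0457] yaxis [ 0.9641 -0.1441 -0.2231]
```

One bush remains in the cup; repeat the stroke.

```bash
for i in 1 2; do python3 -m jog '[{"x":0.2,"y":1,"z":0,"turn":0},{"x":0.4,"y":2.5,"z":0,"turn":0},{"x":0.6,"y":4,"z":0,"turn":0},{"x":0.8,"y":5.2,"z":0,"turn":0}]' >/dev/null; python3 -m jog '[{"x":-0.8,"y":-5.5,"z":0,"turn":0},{"x":-0.8,"y":-5.5,"z":0,"turn":0},{"x":-0.8,"y":-5.5,"z":0,"turn":0}]' >/dev/null; done; python3 st.py; python3 look.py s wrist top > /dev/null
```

```text
t 59.775 q [-0.6379  0.5969  1.5791  1.2295  1.9501 -0.4561] tcp [0.5722 0.0637 0.1396] gap 0.0639 F [-0.1853  0.5604 -1.0147]
zaxis [ 0.1346  0.9899 -0.045 ] yaxis [ 0.9642 -0.1413 -0.2245]
```

```bash
python3 -m jog '[{"x":0.2,"y":1,"z":0,"turn":0},{"x":0.4,"y":2.5,"z":0,"turn":0},{"x":0.7,"y":4.5,"z":0,"turn":0},{"x":1,"y":6.5,"z":0,"turn":0},{"x":1.2,"y":8.5,"z":0,"turn":0}]' >/dev/null; python3 -m jog '[{"x":-0.8,"y":-5.5,"z":0,"turn":0},{"x":-1.3,"y":-9,"z":0,"turn":0},{"x":-1.3,"y":-9,"z":0,"turn":0},{"x":-1.3,"y":-9,"z":0,"turn":0}]' >/dev/null;python3 st.py; python3 look.py t wrist > /dev/null
```

```text
t 61.0 q [-0.6407  0.5979  1.578   1.2264  1.9544 -0.4566] tcp [0.5707 0.0621 0.1395] gap 0.064 F [-0.1923  0.6594 -0.5814]
zaxis [ 0.1323  0.9902 -0.0446] yaxis [ 0.9643 -0.139  -0.2255]
```

```bash
python3 -m jog '[{"x":0.1,"y":0.8,"z":0,"turn":0},{"x":0.4,"y":2.4,"z":0,"turn":0},{"x":0.7,"y":4.4,"z":0,"turn":0},{"x":1,"y":6,"z":0,"turn":0},{"x":1.1,"y":7,"z":0,"turn":0}]' >/dev/null; python3 -m jog '[{"x":-0.1,"y":-1,"z":0,"turn":0},{"x":-0.5,"y":-3.5,"z":0,"turn":0},{"x":-1.2,"y":-8,"z":0,"turn":0},{"x":-0.5,"y":-3,"z":0,"turn":0},{"x":0,"y":-0.5,"z":0,"turn":0}]' >/dev/null;python3 st.py; python3 look.py u wrist > /dev/null
```

```text
t 62.3 q [-0.539   0.5638  1.6366  1.2872  1.8671 -0.4533] tcp [0.5819 0.1277 0.1394] gap 0.0641 F [0.2152 0.1531 0.15  ]
zaxis [ 0.1335  0.99   -0.0444] yaxis [ 0.964  -0.1402 -0.2258]
```

```bash
python3 -m jog '[{"x":0,"y":0,"z":5,"turn":0},{"x":0,"y":-4,"z":10,"turn":0},{"x":0,"y":-10,"z":15,"turn":0},{"x":0,"y":-16,"z":20,"turn":0},{"x":0,"y":-22,"z":24,"turn":0}]' >/dev/null;python3 st.py; python3 look.py v top side > /dev/null; python3 - <<'E'
import cv2
a=cv2.imread('pics/v_top.png'); cv2.imwrite('pics/v_c.png',cv2.resize(a[130:280,120:400],(784,420),interpolation=cv2.INTER_CUBIC))
E
```

```text
t 62.975 q [-0.7714  0.4787  1.2483  1.4009  2.1928  0.0018] tcp [ 0.5804 -0.0575  0.3566] gap 0.0641 F [ 0.5414 -0.1611 -0.3267]
zaxis [ 0.1304  0.9904 -0.0451] yaxis [ 0.9645 -0.1373 -0.2255]
```

```bash
python3 -m jog '[{"x":-2,"y":-0.5,"z":0,"turn":0.17},{"x":-5,"y":-1,"z":0,"turn":0.34},{"x":-8,"y":-2,"z":0,"turn":0.51},{"x":-11,"y":-3,"z":0,"turn":0.68},{"x":-14,"y":-4,"z":0,"turn":0.85}]' >/dev/null;python3 st.py; python3 -m jog '[{"x":-1,"y":0,"z":0,"turn":0.16},{"x":-2,"y":-0.5,"z":0,"turn":0.32},{"x":-2,"y":-0.5,"z":0,"turn":0.48},{"x":-2,"y":-0.5,"z":0,"turn":0.48}]' >/dev/null;python3 st.py;
```

```text
t 63.7 q [-0.5523  0.6312  1.0757  1.1013  2.6533 -0.269 ] tcp [ 0.4546 -0.0254  0.3128] gap 0.0642 F [-0.1126  0.4977 -1.1518]
zaxis [-0.5499  0.8303 -0.0905] yaxis [ 0.8258  0.5242 -0.2082]
t 64.2 q [-0.3031  0.6532  1.1938  0.5385  2.6534 -0.8437] tcp [0.3868 0.0349 0.2199] gap 0.0641 F [ 0.4812 -0.0292 -0.3967]
zaxis [-0.844   0.516  -0.1465] yaxis [ 0.5361  0.8198 -0.2013]
```

```bash
python3 -m jog '[{"x":1,"y":0,"z":3,"turn":0.1},{"x":2,"y":0,"z":8,"turn":0.2},{"x":3,"y":0,"z":13,"turn":0.25},{"x":3,"y":0,"z":18,"turn":0.25},{"x":3,"y":0,"z":24,"turn":0.25}]' >/dev/null;python3 st.py; for i in 1 2 3; do python3 -m jog '[{"x":0,"y":0,"z":10,"turn":0},{"x":0,"y":0,"z":20,"turn":0}]' >/dev/null;python3 st.py;done
```

```text
t 64.825 q [-0.1268  0.5505  1.2781  0.4316  2.6541 -0.9458] tcp [0.3378 0.0897 0.2391] gap 0.0639 F [ 0.0996  0.0008 -1.1948]
zaxis [-0.9303  0.3162 -0.1861] yaxis [ 0.3505  0.9159 -0.1959]
t 65.075 q [-0.096   0.4268  1.3325  0.5761  2.6545 -0.7961] tcp [0.3107 0.1251 0.2845] gap 0.0644 F [ 1.1741 -0.2063 -0.3705]
zaxis [-0.9128  0.344  -0.22  ] yaxis [ 0.3858  0.9032 -0.1881]
t 65.325 q [-0.0457  0.3284  1.3313  0.8004  2.6545 -0.5564] tcp [0.2936 0.172  0.3386] gap 0.0642 F [ 0.6999 -0.0955 -0.6793]
zaxis [-0.8929  0.3771 -0.2462] yaxis [ 0.4241  0.8879 -0.1783]
t 65.575 q [ 0.0157  0.2604  1.2428  1.1348  2.6546 -0.1845] tcp [0.2849 0.2236 0.4214] gap 0.064 F [ 1.4691  1.012  -1.1646]
zaxis [-0.875   0.4104 -0.2569] yaxis [ 0.4588  0.8723 -0.1691]
```

```bash
python3 -m jog '[{"x":3,"y":-3,"z":0,"turn":0.15},{"x":6,"y":-6,"z":0,"turn":0.3},{"x":9,"y":-9,"z":0,"turn":0.45},{"x":12,"y":-12,"z":0,"turn":0.5},{"x":14,"y":-14,"z":0,"turn":0.5}]' >/dev/null;python3 st.py; for i in 1 2; do python3 -m jog '[{"x":2,"y":0,"z":10,"turn":0},{"x":4,"y":0,"z":20,"turn":0}]' >/dev/null;python3 st.py;done
```

```text
t 66.2 q [ 0.2109  0.4882  1.2408  0.353   2.6534 -1.0353] tcp [0.2956 0.1847 0.2578] gap 0.0647 F [-0.1468 -0.3935 -0.5995]
zaxis [-0.9546 -0.0385 -0.2955] yaxis [ 0.0102  0.9868 -0.1617]
t 66.45 q [ 0.2296  0.4171  1.2492  0.4581  2.6546 -0.9244] tcp [0.2783 0.2046 0.2875] gap 0.0641 F [ 0.033  -0.2723 -0.4926]
zaxis [-0.9427 -0.0078 -0.3336] yaxis [ 0.0452  0.9875 -0.1507]
t 66.7 q [ 0.2604  0.3622  1.2261  0.6081  2.6546 -0.7622] tcp [0.2644 0.235  0.3218] gap 0.0643 F [-0.1939  0.1388 -0.9927]
zaxis [-0.9292  0.0292 -0.3685] yaxis [ 0.0849  0.9871 -0.136 ]
```

```bash
python3 -m jog '[{"x":3,"y":-3,"z":1,"turn":0.17},{"x":6,"y":-5,"z":2,"turn":0.34},{"x":9,"y":-8,"z":3,"turn":0.5},{"x":12,"y":-8,"z":4,"turn":0.5},{"x":14,"y":-8,"z":5,"turn":0.5}]' >/dev/null;python3 st.py; for i in 1 2 3; do python3 -m jog '[{"x":4,"y":0,"z":10,"turn":0},{"x":8,"y":0,"z":20,"turn":0}]' >/dev/null;python3 st.py;done
```

```text
t 67.325 q [ 0.3307  0.5041  1.1085 -0.3052  2.6541 -1.7526] tcp [0.346  0.1216 0.2674] gap 0.0644 F [ 0.37    0.6492 -1.1243]
zaxis [-0.8069 -0.4258 -0.4094] yaxis [-0.4059  0.9032 -0.1394]
t 67.575 q [ 0.2808  0.4659  1.0739 -0.451   2.6546 -1.9146] tcp [0.3625 0.0821 0.2968] gap 0.064 F [-0.7692  0.5039 -0.847 ]
zaxis [-0.7797 -0.4371 -0.4483] yaxis [-0.4181  0.8964 -0.147 ]
t 67.825 q [ 0.2259  0.4444  1.0045 -0.6352  2.6547 -2.124 ] tcp [0.3843 0.0373 0.3344] gap 0.0639 F [-0.6723  0.2858 -1.8727]
zaxis [-0.7481 -0.4568 -0.4813] yaxis [-0.4374  0.8849 -0.16  ]
t 68.075 q [ 0.1683  0.4496  0.8785 -0.8754  2.6549 -2.4025] tcp [ 0.4113 -0.0122  0.3866] gap 0.0639 F [-0.0161  0.0234 -1.5072]
zaxis [-0.7147 -0.4857 -0.5033] yaxis [-0.4637  0.8677 -0.1789]
```

```bash
python3 -m jog '[{"x":0,"y":2,"z":0,"turn":-0.15},{"x":2,"y":4,"z":0,"turn":-0.3},{"x":4,"y":6,"z":2,"turn":-0.4},{"x":6,"y":6,"z":6,"turn":-0.4},{"x":8,"y":6,"z":10,"turn":-0.4}]' >/dev/null;python3 st.py; for i in 1 2 3; do python3 -m jog '[{"x":4,"y":0,"z":10,"turn":0},{"x":8,"y":0,"z":20,"turn":0}]' >/dev/null;python3 st.py;done
```

```text
t 68.7 q [ 0.0178  0.4845  0.9571 -0.3812  2.6546 -1.8026] tcp [ 0.4036 -0.0029  0.3058] gap 0.064 F [ 0.2809 -0.4637 -0.7041]
zaxis [-0.8172 -0.1887 -0.5446] yaxis [-0.1017  0.9773 -0.186 ]
t 68.95 q [-0.0113  0.462   0.9028 -0.4998  2.6549 -1.9395] tcp [ 0.4104 -0.0339  0.335 ] gap 0.0644 F [-0.0195  1.2127 -1.0706]
zaxis [-0.7838 -0.2153 -0.5825] yaxis [-0.1198  0.9728 -0.1984]
t 69.2 q [-0.0433  0.4537  0.8216 -0.6465  2.6549 -2.111 ] tcp [ 0.4194 -0.0695  0.37  ] gap 0.0642 F [-0.0255 -0.0042 -0.4817]
zaxis [-0.7484 -0.2495 -0.6145] yaxis [-0.1436  0.9655 -0.2172]
t 69.45 q [-0.0771  0.4664  0.6994 -0.834   2.655  -2.3322] tcp [ 0.43   -0.1095  0.414 ] gap 0.0639 F [-0.1406  0.0048 -1.2592]
zaxis [-0.7132 -0.2923 -0.6371] yaxis [-0.1738  0.9543 -0.2432]
```

```bash
python3 -m jog '[{"x":0,"y":2,"z":0,"turn":-0.17},{"x":2,"y":4,"z":0,"turn":-0.34},{"x":4,"y":5,"z":2,"turn":-0.5},{"x":6,"y":5,"z":6,"turn":-0.56},{"x":8,"y":5,"z":10,"turn":-0.56}]' >/dev/null;python3 st.py; for i in 1 2 3; do python3 -m jog '[{"x":4,"y":0,"z":10,"turn":0},{"x":8,"y":0,"z":20,"turn":0}]' >/dev/null;python3 st.py;done
```

```text
t 70.075 q [-0.2408  0.4546  0.8518 -0.1271  2.6543 -1.4101] tcp [ 0.4215 -0.0686  0.3293] gap 0.0641 F [ 0.2792 -0.5978 -0.1746]
zaxis [-0.7245  0.1168 -0.6793] yaxis [ 0.3668  0.8997 -0.2365]
t 70.325 q [-0.2372  0.4321  0.8124 -0.1385  2.655  -1.4228] tcp [ 0.4253 -0.07    0.3486] gap 0.0642 F [-0.3033  1.0741 -0.0235]
zaxis [-0.6848  0.0991 -0.722 ] yaxis [ 0.3722  0.8993 -0.2296]
t 70.575 q [-0.2355  0.4162  0.7679 -0.1518  2.6548 -1.4377] tcp [ 0.4305 -0.073   0.3668] gap 0.0641 F [-0.15   -0.3991  0.0014]
zaxis [-0.6429  0.0815 -0.7616] yaxis [ 0.3779  0.8986 -0.2228]
t 70.825 q [-0.2347  0.4065  0.7197 -0.1669  2.6546 -1.4547] tcp [ 0.4366 -0.0768  0.3839] gap 0.0639 F [ 0.6911  0.5199 -0.3083]
zaxis [-0.601   0.0638 -0.7967] yaxis [ 0.3827  0.8981 -0.2168]
```

```bash
for i in 1 2 3 4 5 6; do python3 -m jog '[{"x":5,"y":-0.5,"z":10,"turn":-0.02},{"x":10,"y":-1,"z":20,"turn":-0.04}]' >/dev/null;python3 st.py;done
```

```text
t 71.075 q [-0.2505  0.4185  0.6544 -0.1479  2.6545 -1.4214] tcp [ 0.4502 -0.084   0.3956] gap 0.0639 F [ 0.1463  0.1428 -0.9654]
zaxis [-0.5552  0.0708 -0.8287] yaxis [ 0.4245  0.881  -0.2091]
t 71.325 q [-0.2633  0.4305  0.5905 -0.1238  2.6544 -1.3793] tcp [ 0.4633 -0.0892  0.4073] gap 0.0643 F [ 0.1007  0.1562 -0.5632]
zaxis [-0.5082  0.0771 -0.8578] yaxis [ 0.4668  0.8616 -0.1991]
t 71.575 q [-0.2727  0.4419  0.5276 -0.0951  2.6544 -1.3288] tcp [ 0.4758 -0.092   0.4195] gap 0.0641 F [-0.1274 -0.1266 -0.9847]
zaxis [-0.4597  0.0824 -0.8842] yaxis [ 0.5091  0.8403 -0.1864]
t 71.825 q [-0.2792  0.4528  0.4651 -0.0628  2.6544 -1.2709] tcp [ 0.4878 -0.0927  0.4322] gap 0.0639 F [-0.3991 -0.4285 -0.7615]
zaxis [-0.4099  0.087  -0.908 ] yaxis [ 0.5511  0.8168 -0.1706]
t 72.075 q [-0.2833  0.4636  0.4027 -0.0277  2.6543 -1.2067] tcp [ 0.4994 -0.0916  0.4454] gap 0.0641 F [-0.596   0.759  -1.1306]
zaxis [-0.3589  0.091  -0.9289] yaxis [ 0.5923  0.7914 -0.1514]
t 72.325 q [-0.2852  0.4742  0.3402  0.0092  2.6543 -1.1374] tcp [ 0.5102 -0.0888  0.4591] gap 0.0645 F [-0.6107 -0.5789 -0.2626]
zaxis [-0.3072  0.0946 -0.9469] yaxis [ 0.6324  0.7639 -0.1288]
```

```bash
for i in 1 2 3; do python3 -m jog '[{"x":0,"y":0,"z":150,"turn":0}]' >/dev/null;python3 st.py;done; for i in 1 2 3 4; do python3 -m jog '[{"x":230,"y":-66,"z":40,"turn":0}]' >/dev/null;python3 st.py;done
```

```text
t 72.45 q [-0.2892  0.4302  0.3566  0.0116  2.6524 -1.138 ] tcp [ 0.4959 -0.0863  0.4761] gap 0.064 F [ 1.082  -0.7898 -0.9068]
zaxis [-0.2795  0.0889 -0.956 ] yaxis [ 0.6373  0.7619 -0.1155]
t 72.575 q [-0.2929  0.3811  0.3651  0.0145  2.6542 -1.1382] tcp [ 0.4788 -0.0826  0.4978] gap 0.064 F [ 0.5873 -0.0684  0.0219]
zaxis [-0.243   0.0804 -0.9667] yaxis [ 0.6424  0.7601 -0.0983]
t 72.7 q [-0.2967  0.3414  0.3658  0.0177  2.654  -1.1381] tcp [ 0.4652 -0.0797  0.5164] gap 0.0638 F [-0.7472 -0.7883 -0.6631]
zaxis [-0.206   0.0717 -0.9759] yaxis [ 0.6469  0.7582 -0.0809]
t 72.825 q [-0.3001  0.4157  0.2735  0.0218  2.6544 -1.1379] tcp [ 0.4955 -0.09    0.5098] gap 0.0641 F [10.0128 -3.1375 10.1928]
zaxis [-0.1888  0.0691 -0.9796] yaxis [ 0.6487  0.7577 -0.0716]
t 72.95 q [-0.3101  0.4489  0.2809  0.0268  2.6525 -1.1434] tcp [ 0.5061 -0.0977  0.4905] gap 0.0641 F [ 0.4258 -0.5993 -0.9429]
zaxis [-0.2233  0.0848 -0.971 ] yaxis [ 0.6466  0.7584 -0.0825]
t 73.075 q [-0.318   0.4733  0.2748  0.0319  2.655  -1.1463] tcp [ 0.5128 -0.1032  0.4802] gap 0.0641 F [-0.7565  0.5193 -0.8474]
zaxis [-0.241   0.095  -0.9659] yaxis [ 0.6459  0.7585 -0.0865]
t 73.2 q [-0.3249  0.4965  0.2741  0.0369  2.6544 -1.1485] tcp [ 0.5197 -0.1083  0.4682] gap 0.0641 F [ 0.0882  0.6715 -1.0519]
zaxis [-0.2596  0.1057 -0.9599] yaxis [ 0.6451  0.7587 -0.091 ]
```

```bash
for i in 1 2 3 4 5 6 7 8; do python3 -m jog '[{"x":0,"y":0,"z":150,"turn":0}]' >/dev/null;python3 st.py;done
```

```text
t 73.325 q [-0.3285  0.4622  0.2802  0.042   2.6523 -1.1457] tcp [ 0.5094 -0.1058  0.484 ] gap 0.0641 F [ 0.0844  0.0221 -0.7191]
zaxis [-0.2309  0.0995 -0.9679] yaxis [ 0.6496  0.7563 -0.0772]
t 73.45 q [-0.3309  0.4189  0.2738  0.0487  2.6549 -1.1407] tcp [ 0.4948 -0.1009  0.5083] gap 0.0642 F [-0.9392 -0.4088  1.1698]
zaxis [-0.1864  0.0881 -0.9785] yaxis [ 0.6543  0.7541 -0.0567]
t 73.575 q [-0.3345  0.377   0.2738  0.0551  2.6545 -1.1376] tcp [ 0.4805 -0.0966  0.529 ] gap 0.0638 F [-0.6193  0.0946 -0.5197]
zaxis [-0.146   0.078  -0.9862] yaxis [ 0.6575  0.7525 -0.0378]
t 73.7 q [-0.3391  0.3363  0.2738  0.062   2.6546 -1.135 ] tcp [ 0.4655 -0.0924  0.5485] gap 0.0641 F [ 0.3652  0.4037 -0.1498]
zaxis [-0.1068  0.0684 -0.9919] yaxis [ 0.6598  0.7512 -0.0192]
t 73.825 q [-0.3443  0.2971  0.2738  0.0696  2.6546 -1.1324] tcp [ 0.4505 -0.0882  0.5666] gap 0.0639 F [-0.0798 -0.1867 -0.0416]
zaxis [-0.0688  0.0593 -0.9959] yaxis [ 0.6612  0.7502 -0.0011]
t 73.95 q [-0.3505  0.2594  0.2738  0.0782  2.6546 -1.1299] tcp [ 0.4354 -0.084   0.5835] gap 0.0642 F [ 0.7888  0.7438 -1.3585]
zaxis [-0.032   0.0506 -0.9982] yaxis [0.662  0.7493 0.0168]
t 74.075 q [-0.3577  0.2233  0.2738  0.0878  2.6545 -1.1275] tcp [ 0.4205 -0.0799  0.5991] gap 0.064 F [-0.2551 -1.3424 -0.7145]
zaxis [ 0.0036  0.0425 -0.9991] yaxis [0.6621 0.7487 0.0342]
t 74.2 q [-0.3661  0.189   0.2738  0.0987  2.6543 -1.1248] tcp [ 0.4059 -0.0761  0.6133] gap 0.0642 F [-0.6412  1.2954 -0.866 ]
zaxis [ 0.0375  0.035  -0.9987] yaxis [0.6616 0.7481 0.0511]
```

```bash
python3 -m jog '[{"x":1,"y":4,"z":-3,"turn":0},{"x":2,"y":8,"z":-7,"turn":0},{"x":3,"y":12,"z":-11,"turn":0},{"x":3,"y":16,"z":-15,"turn":0},{"x":3,"y":20,"z":-19,"turn":0}]' >/dev/null;python3 -m jog '[{"x":0,"y":4,"z":-4,"turn":0},{"x":0,"y":8,"z":-8,"turn":0},{"x":-0.5,"y":11,"z":-12,"turn":0},{"x":-0.9,"y":14.1,"z":-16,"turn":0},{"x":-0.9,"y":14.1,"z":-18,"turn":0}]' >/dev/null; python3 st.py
```

```text
t 75.45 q [ 0.4365 -0.066   1.3944  0.0168  1.7658 -0.4092] tcp [0.4246 0.2675 0.2403] gap 0.0639 F [ 0.7845  0.7585 -0.8988]
zaxis [ 0.036   0.035  -0.9987] yaxis [0.6596 0.75   0.0501]
```

```bash
python3 -m jog '[{"x":0.2,"y":0,"z":-6,"turn":0},{"x":0.2,"y":0,"z":-12,"turn":0},{"x":0.2,"y":0,"z":-16,"turn":0},{"x":0.2,"y":0,"z":-18.5,"turn":0},{"x":0.2,"y":0,"z":-19.5,"turn":0}]';python3 -m jog '[{"x":0,"y":0,"z":-0.4,"turn":0},{"x":0,"y":0,"z":-0.6,"turn":0},{"x":0,"y":0,"z":-0.8,"turn":0}]'; python3 look.py w side top >/dev/null
```

```text
clock: 76.08
tcp_pos: [0.4257, 0.2671, 0.0441]
tool_rot: [0.353, 0.935, 0.022, 0.01]
ft_force: [0.6, 0.3, 0.7]
finger_gap: 0.0641
clock: 76.45
tcp_pos: [0.4266, 0.2675, 0.0373]
tool_rot: [0.353, 0.935, 0.023, 0.011]
ft_force: [0.6, 0.3, -0.7]
finger_gap: 0.0637
```

```bash
python3 -m jog '[{"x":0,"y":0,"z":-0.1,"turn":0},{"x":0,"y":0,"z":-0.2,"turn":0}]';python3 -m jog '[{"x":0,"y":0,"z":0,"turn":0},{"x":0,"y":0,"z":0,"turn":0},{"x":0,"y":0,"z":0,"turn":0},{"x":0,"y":0,"z":0,"turn":0}]' 0;  python3 -m jog '[{"x":0,"y":0,"z":2,"turn":0},{"x":0,"y":0,"z":5,"turn":0},{"x":0,"y":0,"z":9,"turn":0},{"x":0,"y":0,"z":14,"turn":0},{"x":0,"y":0,"z":19,"turn":0}]'; python3 look.py x side top wrist >/dev/null
```

```text
clock: 76.8
tcp_pos: [0.4263, 0.2674, 0.0349]
tool_rot: [0.353, 0.935, 0.023, 0.01]
ft_force: [0.1, -0.7, -2.0]
finger_gap: 0.0641
clock: 77.3
tcp_pos: [0.4264, 0.2674, 0.035]
tool_rot: [0.353, 0.935, 0.023, 0.01]
ft_force: [-0.0, 0.1, -0.7]
finger_gap: 0.094
clock: 77.92
tcp_pos: [0.4261, 0.2673, 0.2265]
tool_rot: [0.353, 0.935, 0.023, 0.01]
ft_force: [0.4, 0.1, -0.1]
finger_gap: 0.0937
```

```bash
python3 - <<'E'
from geo import *
from plant import viewer,bot
i=viewer.camera_info('wrist')
im=cv2.imread('pics/x_wrist.png'); g=cv2.cvtColor(im,cv2.COLOR_BGR2GRAY)
for u,v in [(439,181.5),(384,229)]: print(toplane(i,u,v,.018))
t=viewer.camera_info('top')
imt=cv2.imread('pics/x_top.png')
cv2.imwrite('pics/x_c.png',cv2.resize(imt[130:280,120:400],(784,420),interpolation=cv2.INTER_CUBIC))
cv2.imwrite('pics/x_w.png',cv2.resize(im[150:270,340:480],None,fx=5,fy=5,interpolation=cv2.INTER_CUBIC))
E
```

```text
[0.54952243 0.37805163 0.018     ]
[0.5519743  0.28819407 0.018     ]
```

```bash
python3 - <<'E'
from geo import *
from plant import viewer
i=viewer.camera_info('wrist')
for u,v in [(443.8,184.8),(386.4,233)]: print(toplane(i,u,v,.018))
t=viewer.camera_info('top')
for u,v in [(262,88),(162,173.5),(267,173.5)]: print(toplane(t,120+u/2.8,130+v/2.8,.018))
E
```

```text
[0.55703792 0.38010079 0.018     ]
[0.55836588 0.28709517 0.018     ]
[0.63926612 0.29517422 0.018     ]
[0.56108054 0.38063346 0.018     ]
[0.56281526 0.28791144 0.018     ]
```

```bash
python3 -m jog '[{"x":4,"y":0.6,"z":-2,"turn":0},{"x":8,"y":1.2,"z":-5,"turn":0},{"x":11.5,"y":1.8,"z":-10,"turn":0},{"x":13.4,"y":2,"z":-15,"turn":0},{"x":13.4,"y":2,"z":-18,"turn":0}]' 0; python3 look.py y wrist >/dev/null
```

```text
clock: 78.7
tcp_pos: [0.56, 0.2867, 0.0424]
tool_rot: [0.353, 0.935, 0.023, 0.01]
ft_force: [0.1, -0.5, -0.2]
finger_gap: 0.0938
```

```bash
python3 - <<'E'
from geo import *
from plant import viewer,bot
i=viewer.camera_info('wrist')
for u,v in [(320.5,217.5),(395.5,282),(425,126)]: print(toplane(i,u,v,.018))
print(bot.observe()['tcp_pos'])
E
```

```text
[0.55772489 0.28872418 0.018     ]
[0.63149066 0.29664043 0.018     ]
[0.55647199 0.37967954 0.018     ]
[0.5570371  0.28575419 0.03832266]
```

```bash
python3 -m jog '[{"x":0.1,"y":0.3,"z":-1.5,"turn":0},{"x":0.1,"y":0.3,"z":-3,"turn":0},{"x":0.1,"y":0.3,"z":-3,"turn":0}]' 0; python3 -m jog '[{"x":0,"y":0,"z":0,"turn":0},{"x":0,"y":0,"z":0,"turn":0},{"x":0,"y":0,"z":0,"turn":0},{"x":0,"y":0,"z":0,"turn":0},{"x":0,"y":0,"z":0,"turn":0}]' 255;python3 -m jog '[{"x":0,"y":0,"z":0,"turn":0},{"x":0,"y":0,"z":0,"turn":0}]'
```

```text
clock: 79.12
tcp_pos: [0.5571, 0.2886, 0.0072]
tool_rot: [0.353, 0.935, 0.019, 0.007]
ft_force: [0.0, 0.6, 0.1]
finger_gap: 0.0943
clock: 79.75
tcp_pos: [0.5572, 0.2886, 0.0073]
tool_rot: [0.353, 0.935, 0.02, 0.007]
ft_force: [0.1, -0.7, 0.8]
finger_gap: 0.0475
clock: 80.0
tcp_pos: [0.5572, 0.2886, 0.0073]
tool_rot: [0.353, 0.935, 0.02, 0.007]
ft_force: [0.5, -0.4, 0.4]
finger_gap: 0.0275
```

```bash
python3 -m jog '[{"x":0,"y":0,"z":0,"turn":0},{"x":0,"y":0,"z":0,"turn":0},{"x":0,"y":0,"z":0,"turn":0}]'; python3 -m jog '[{"x":0,"y":0,"z":2,"turn":0},{"x":0,"y":0,"z":6,"turn":0},{"x":0,"y":0,"z":11,"turn":0},{"x":0,"y":-3,"z":14,"turn":0},{"x":0.2,"y":-8,"z":14,"turn":0}]'; python3 st.py
```

```text
clock: 80.38
tcp_pos: [0.5571, 0.2886, 0.0073]
tool_rot: [0.353, 0.935, 0.02, 0.007]
ft_force: [-0.1, 0.2, 0.2]
finger_gap: 0.0007
clock: 81.0
tcp_pos: [0.5611, 0.2095, 0.1517]
tool_rot: [0.352, 0.936, 0.022, 0.01]
ft_force: [-0.1, 0.3, -0.4]
finger_gap: 0.0003
t 81.0 q [ 0.2468  0.1642  1.3283  0.0248  1.6079 -0.6035] tcp [0.5611 0.2095 0.1517] gap 0.0003 F [-0.0811  0.3364 -0.3802]
zaxis [ 0.0339  0.0341 -0.9988] yaxis [0.6579 0.7515 0.048 ]
```

```bash
python3 -m jog '[{"x":0,"y":0,"z":0,"turn":0}]' 110; python3 look.py z wrist top >/dev/null;  python3 - <<'E'
import cv2
a=cv2.imread('pics/z_top.png'); cv2.imwrite('pics/z_c.png',cv2.resize(a[130:280,120:400],(784,420),interpolation=cv2.INTER_CUBIC))
E
```

```text
clock: 81.12
tcp_pos: [0.5616, 0.2068, 0.1522]
tool_rot: [0.354, 0.935, 0.022, 0.01]
ft_force: [0.2, -0.2, 0.1]
finger_gap: 0.0072
```

```bash
python3 - <<'E'
from geo import *
from plant import viewer,bot
i=viewer.camera_info('wrist')
for u,v in [(374.5,128.5),(428,180.5),(454,59)]: print(toplane(i,u,v,.018))
print(bot.observe()['tcp_pos'], proj(i,bot.observe()['tcp_pos']))
# where pads tips midpoint seen: between fingers (317,237)
E
```

```text
[0.5622253  0.29036912 0.018     ]
[0.63847284 0.29885936 0.018     ]
[0.56208417 0.38533494 0.018     ]
[0.56138751 0.20955733 0.15229405] [317.94784275 229.77765798]
```

```bash
python3 -m jog '[{"x":0,"y":3,"z":-2,"turn":0},{"x":0,"y":6,"z":-5,"turn":0},{"x":0.1,"y":8,"z":-9,"turn":0},{"x":0.1,"y":8,"z":-10,"turn":0},{"x":0.1,"y":8,"z":-10,"turn":0}]' 110; python3 -m jog '[{"x":0,"y":0,"z":0,"turn":0},{"x":0,"y":0,"z":0,"turn":0}]'; cat > wl.py <<'E'
import sys
from geo import *
from plant import viewer,bot
i=viewer.camera_info('wrist'); tcp=bot.observe()['tcp_pos']
im=viewer.get_image('wrist'); cv2.imwrite(f'pics/{sys.argv[1]}_w.png',im[:,:,::-1])
import pickle; pickle.dump((i,tcp),open(f'pics/{sys.argv[1]}.pkl','wb')); print(tcp)
E
python3 wl.py aa
```

```text
clock: 81.85
tcp_pos: [0.5617, 0.2895, 0.0515]
tool_rot: [0.352, 0.936, 0.022, 0.01]
ft_force: [0.3, -0.6, 0.9]
finger_gap: 0.0535
clock: 82.1
tcp_pos: [0.563, 0.2894, 0.0536]
tool_rot: [0.352, 0.936, 0.023, 0.011]
ft_force: [0.6, -0.4, 0.9]
finger_gap: 0.0534
[0.56300776 0.28935422 0.05362664]
```

```bash
cat > wp.py <<'E'
import sys,pickle
from geo import *
i,tcp=pickle.load(open(f'pics/{sys.argv[1]}.pkl','rb')); z=float(sys.argv[2])
for a in sys.argv[3:]:
    u,v=map(float,a.split(',')); P=toplane(i,u,v,z); print(a,P,'d cm',np.round((P-tcp)*100,2))
E
python3 wp.py aa .018 314,213.5 411,125
```

```text
314,213.5 [0.56278145 0.28819735 0.018     ] d cm [-0.02 -0.12 -3.56]
411,125 [0.55974661 0.37982504 0.018     ] d cm [-0.33  9.05 -3.56]
```

```bash
python3 -m jog '[{"x":0,"y":-0.1,"z":-2.5,"turn":0},{"x":0,"y":-0.1,"z":-4.5,"turn":0},{"x":0,"y":-0.1,"z":-4.9,"turn":0},{"x":0,"y":-0.1,"z":-4.9,"turn":0}]'; python3 -m jog '[{"x":0,"y":0,"z":0,"turn":0},{"x":0,"y":0,"z":0,"turn":0},{"x":0,"y":0,"z":0,"turn":0},{"x":0,"y":0,"z":0,"turn":0},{"x":0,"y":0,"z":0,"turn":0}]' 255;python3 -m jog '[{"x":0,"y":0,"z":0,"turn":0}]'
```

```text
clock: 82.65
tcp_pos: [0.5627, 0.2883, 0.0041]
tool_rot: [0.352, 0.936, 0.023, 0.01]
ft_force: [0.7, -0.4, 0.0]
finger_gap: 0.0535
clock: 83.28
tcp_pos: [0.5627, 0.2883, 0.0042]
tool_rot: [0.352, 0.936, 0.023, 0.01]
ft_force: [-0.7, -0.3, 0.3]
finger_gap: 0.007
clock: 83.4
tcp_pos: [0.5627, 0.2883, 0.0042]
tool_rot: [0.352, 0.936, 0.023, 0.01]
ft_force: [0.2, 0.6, -0.1]
finger_gap: 0.0007
```

```bash
python3 wl.py ab; python3 look.py ab side >/dev/null; python3 -c "
import cv2
a=cv2.imread('pics/ab_side.png'); cv2.imwrite('pics/ab_s.png',cv2.resize(a[220:370,170:370],(800,600),interpolation=cv2.INTER_CUBIC))"
```

```text
[0.56272115 0.28825626 0.0042068 ]
```

```bash
python3 wp.py ab .018 319,222 319,228 440,129; python3 - <<'E'
import pickle
from geo import *
i,tcp=pickle.load(open('pics/ab.pkl','rb')); print(proj(i,tcp),proj(i,tcp+[0,0,.014]))
import cv2
im=cv2.imread('pics/ab_w.png'); cv2.imwrite('pics/ab_wc.png',cv2.resize(im[190:260,270:370],None,fx=8,fy=8,interpolation=cv2.INTER_CUBIC))
E
```

```text
319,222 [0.5551427 0.2947673 0.018    ] d cm [-0.76  0.65  1.38]
319,228 [0.55794003 0.29231793 0.018     ] d cm [-0.48  0.41  1.38]
440,129 [0.55933854 0.38004834 0.018     ] d cm [-0.34  9.18  1.38]
[317.96086573 229.86090984] [319.17754644 238.11872711]
```

```bash
python3 - <<'E'
import pickle
from geo import *
i,tcp=pickle.load(open('pics/ab.pkl','rb'))
Rc=R.from_quat(i['orientation'])
c=Rc.inv().apply(tcp-i['position']); print('tcp cam',c, i['position'],Rc.apply([0,0,-1]))
from plant import bot
s=bot.observe(); T=R.from_quat(s['tool_rot'])
print('cam in tool',T.inv().apply(i['position']-tcp))
for dz in (0,-.01,-.019,-.04):
    P=tcp+T.apply([0,0,dz]); 
    print(dz,proj(i,P+T.apply([0,.0125,0])),proj(i,P+T.apply([.008,0.0125,0])),proj(i,P+T.apply([-.008,.0125,0])))
E
```

```text
tcp cam [ 0.00048324 -0.01825695 -0.22300975] [0.49710714 0.33147201 0.21371599] [ 0.23428059 -0.14258433 -0.96165603]
cam in tool [ 0.07707429 -0.00039579 -0.2100626 ]
0 [337.83919812 229.85294331] [338.03210408 217.75358665] [337.64994852 241.7229667 ]
-0.01 [338.76799877 235.59693473] [338.97908804 223.0035515 ] [338.56108945 247.94094567]
-0.019 [339.67870035 241.22899593] [339.90842173 228.1556654 ] [339.45371866 254.03259347]
-0.04 [342.1367613  256.43040753] [342.42075015 242.08371118] [341.85926736 270.44899048]
```

```bash
python3 - <<'E'
from geo import *
from plant import viewer,bot
i=viewer.camera_info('side'); s=bot.observe(); T=R.from_quat(s['tool_rot']); tcp=s['tcp_pos']; print(tcp)
for dz in (0,-.01,-.02,-.03,-.04): print(dz,(proj(i,tcp+T.apply([0,0,dz]))-[170,220])*4)
print('bush top/bot at tcp',(proj(i,[tcp[0],tcp[1],.018])-[170,220])*4,(proj(i,[tcp[0],tcp[1],0])-[170,220])*4)
E
```

```text
[0.56270838 0.28824273 0.0041619 ]
0 [308.04283785 344.57663347]
-0.01 [306.40898776 332.26919326]
-0.02 [304.74951545 319.76874648]
-0.03 [303.06381346 307.07071712]
-0.04 [301.35125495 294.17038337]
bush top/bot at tcp [304.41422702 327.81923632] [309.11875249 349.54534732]
```

```bash
python3 -m jog '[{"x":0,"y":0,"z":3,"turn":0},{"x":0,"y":0,"z":3,"turn":0},{"x":0,"y":0,"z":3,"turn":0},{"x":0,"y":0,"z":3,"turn":0},{"x":0,"y":0,"z":3,"turn":0}]' 110; python3 wl.py ac
```

```text
clock: 84.12
tcp_pos: [0.562, 0.288, 0.033]
tool_rot: [0.352, 0.936, 0.022, 0.01]
ft_force: [-0.7, -0.3, -0.5]
finger_gap: 0.0472
[0.56202995 0.28800248 0.03298849]
```

```bash
python3 -m jog '[{"x":0,"y":0,"z":-1.5,"turn":0},{"x":0,"y":0,"z":-3,"turn":0},{"x":0,"y":0,"z":-3.6,"turn":0},{"x":0,"y":0,"z":-3.6,"turn":0}]' 110;python3 -m jog '[{"x":0,"y":0,"z":-0.2,"turn":0},{"x":0,"y":0,"z":-0.4,"turn":0}]'; python3 wl.py ad
```

```text
clock: 84.68
tcp_pos: [0.5614, 0.2878, -0.0041]
tool_rot: [0.352, 0.936, 0.021, 0.009]
ft_force: [-0.2, 0.4, -0.2]
finger_gap: 0.0536
clock: 84.92
tcp_pos: [0.5618, 0.2879, -0.0077]
tool_rot: [0.352, 0.936, 0.022, 0.009]
ft_force: [-0.2, 1.0, -0.2]
finger_gap: 0.0532
[ 0.56178159  0.28789417 -0.00774017]
```

```bash
python3 -m jog '[{"x":0,"y":0,"z":-0.4,"turn":0},{"x":0,"y":0,"z":-0.8,"turn":0},{"x":0,"y":0,"z":-0.8,"turn":0}]';python3 -m jog '[{"x":0,"y":0,"z":-0.3,"turn":0},{"x":0,"y":0,"z":-0.6,"turn":0},{"x":0,"y":0,"z":-0.6,"turn":0}]'; python3 wl.py ae
```

```text
clock: 85.35
tcp_pos: [0.5611, 0.2876, -0.0168]
tool_rot: [0.352, 0.936, 0.021, 0.009]
ft_force: [0.7, -0.2, -0.2]
finger_gap: 0.0533
clock: 85.72
tcp_pos: [0.5608, 0.2875, -0.0233]
tool_rot: [0.352, 0.936, 0.021, 0.008]
ft_force: [0.2, 0.1, -0.6]
finger_gap: 0.0537
[ 0.56075142  0.28749445 -0.02325965]
```

```bash
python3 -m jog '[{"x":0,"y":0,"z":0,"turn":0},{"x":0,"y":0,"z":0,"turn":0},{"x":0,"y":0,"z":0,"turn":0},{"x":0,"y":0,"z":0,"turn":0},{"x":0,"y":0,"z":0,"turn":0}]' 255; python3 -m jog '[{"x":0,"y":0,"z":2,"turn":0},{"x":0,"y":0,"z":6,"turn":0},{"x":0,"y":0,"z":11,"turn":0},{"x":0,"y":-2,"z":16,"turn":0},{"x":0,"y":-6,"z":19,"turn":0}]'; python3 st.py
```

```text
clock: 86.4
tcp_pos: [0.561, 0.2876, -0.0229]
tool_rot: [0.352, 0.936, 0.021, 0.009]
ft_force: [-0.7, -1.1, -0.3]
finger_gap: 0.0168
clock: 87.02
tcp_pos: [0.5622, 0.2284, 0.1725]
tool_rot: [0.351, 0.936, 0.023, 0.011]
ft_force: [0.3, -0.6, -0.4]
finger_gap: 0.0168
t 87.025 q [ 0.2775  0.1735  1.2767  0.0238  1.6458 -0.5735] tcp [0.5622 0.2284 0.1725] gap 0.0168 F [ 0.2952 -0.5614 -0.3676]
zaxis [ 0.0373  0.0353 -0.9987] yaxis [0.6566 0.7525 0.0511]
```

```bash
python3 - <<'E'
from geo import *
from plant import viewer
t=viewer.camera_info('top'); c=np.array([.568,.028]); X=np.array([.989,-.146]);Y=np.array([.146,.989])
for u,v in [(587,122),(543,190),(600,218),(587,175),(607,170),(607,195)]:
    P=toplane(t,120+u/2.8,130+v/2.8,.018)[:2]-c; print(np.round(1000*np.array([P@X,P@Y])))
E
```

```text
[ 49. -16.]
[-17.  13.]
[-34. -41.]
[  2. -23.]
[ 10. -40.]
[-12. -44.]
```

```bash
python3 -m jog '[{"x":0.8,"y":-5,"z":0,"turn":0},{"x":1.6,"y":-10,"z":0,"turn":0},{"x":2.4,"y":-14.5,"z":-2,"turn":0},{"x":3.1,"y":-18.2,"z":-6,"turn":0},{"x":3.1,"y":-18.2,"z":-11,"turn":0}]'; python3 -m jog '[{"x":0,"y":0,"z":-3,"turn":0},{"x":0,"y":0,"z":-5.5,"turn":0},{"x":0,"y":0,"z":-6.5,"turn":0},{"x":0,"y":0,"z":-6.8,"turn":0}]'; python3 st.py; python3 wl.py af
```

```text
clock: 87.65
tcp_pos: [0.5954, 0.0434, 0.0647]
tool_rot: [0.353, 0.935, 0.024, 0.014]
ft_force: [0.4, 0.1, -0.5]
finger_gap: 0.0165
clock: 88.15
tcp_pos: [0.5959, 0.0434, -0.0026]
tool_rot: [0.353, 0.935, 0.024, 0.015]
ft_force: [0.2, 0.5, -0.2]
finger_gap: 0.0166
t 88.15 q [-0.0455  0.2505  1.5412  0.0375  1.3073 -0.9038] tcp [ 0.5959  0.0434 -0.0026] gap 0.0166 F [ 0.192   0.4859 -0.2476]
zaxis [ 0.0444  0.0342 -0.9984] yaxis [0.6592 0.7499 0.055 ]
[ 0.59585347  0.04342518 -0.00259126]
```

```bash
python3 -m jog '[{"x":0,"y":0,"z":-0.4,"turn":0},{"x":0,"y":0,"z":-0.4,"turn":0},{"x":0,"y":0,"z":-0.4,"turn":0}]' 174; python3 -m jog '[{"x":0,"y":0,"z":4,"turn":0},{"x":0,"y":0,"z":9,"turn":0},{"x":0,"y":0.5,"z":14,"turn":0},{"x":-0.5,"y":4,"z":18,"turn":0},{"x":-1,"y":9,"z":18,"turn":0}]' 110; python3 -m jog '[{"x":-0.6,"y":5,"z":0,"turn":0},{"x":-1.2,"y":10,"z":0,"turn":0},{"x":-1.8,"y":15,"z":-4,"turn":0},{"x":-2.3,"y":20,"z":-8,"turn":0},{"x":-2.5,"y":24.6,"z":-11,"turn":0}]';python3 -m jog '[{"x":0,"y":0,"z":0,"turn":0}]'; python3 wl.py ag
```

```text
clock: 88.58
tcp_pos: [0.5964, 0.0435, -0.0059]
tool_rot: [0.353, 0.935, 0.024, 0.015]
ft_force: [-0.2, 0.1, 0.2]
finger_gap: 0.0299
clock: 89.2
tcp_pos: [0.5892, 0.1336, 0.1802]
tool_rot: [0.354, 0.935, 0.026, 0.02]
ft_force: [1.3, 0.3, -0.0]
finger_gap: 0.0533
clock: 89.82
tcp_pos: [0.5635, 0.3811, 0.0689]
tool_rot: [0.354, 0.935, 0.026, 0.02]
ft_force: [0.0, -0.6, -0.1]
finger_gap: 0.0533
clock: 89.95
tcp_pos: [0.5601, 0.383, 0.064]
tool_rot: [0.352, 0.936, 0.023, 0.017]
ft_force: [-0.5, -0.5, 0.4]
finger_gap: 0.0535
[0.56008182 0.38296167 0.06402567]
```

```bash
python3 wp.py ag .018 315.5,210; python3 st.py
```

```text
315.5,210 [0.56188826 0.38242054 0.018     ] d cm [ 0.18 -0.05 -4.6 ]
t 90.0 q [ 0.512   0.3612  1.2563  0.0026  1.4627 -0.338 ] tcp [0.5617 0.3818 0.0664] gap 0.0534 F [-0.6483 -0.1993  0.5433]
zaxis [ 0.0522  0.0324 -0.9981] yaxis [0.6585 0.7502 0.0588]
```

```bash
python3 -m jog '[{"x":0.1,"y":0.1,"z":-4,"turn":0},{"x":0.1,"y":0.1,"z":-7,"turn":0},{"x":0.1,"y":0.1,"z":-8.6,"turn":0},{"x":0.1,"y":0.1,"z":-8.9,"turn":0},{"x":0.1,"y":0.1,"z":-8.9,"turn":0}]' 110; python3 -m jog '[{"x":0,"y":0,"z":0,"turn":0},{"x":0,"y":0,"z":0,"turn":0},{"x":0,"y":0,"z":0,"turn":0},{"x":0,"y":0,"z":0,"turn":0},{"x":0,"y":0,"z":0,"turn":0}]' 255; python3 -m jog '[{"x":0,"y":0,"z":3,"turn":0},{"x":0,"y":0,"z":8,"turn":0},{"x":0,"y":-2,"z":13,"turn":0},{"x":0,"y":-6,"z":18,"turn":0},{"x":0,"y":-11,"z":18,"turn":0}]'; python3 st.py
```

```text
clock: 90.62
tcp_pos: [0.5641, 0.3829, -0.0207]
tool_rot: [0.353, 0.935, 0.025, 0.02]
ft_force: [-0.4, -0.7, 0.2]
finger_gap: 0.0536
clock: 91.25
tcp_pos: [0.5641, 0.383, -0.0206]
tool_rot: [0.353, 0.935, 0.025, 0.02]
ft_force: [0.2, -0.7, 0.8]
finger_gap: 0.0164
clock: 91.88
tcp_pos: [0.5667, 0.2737, 0.1659]
tool_rot: [0.352, 0.935, 0.029, 0.024]
ft_force: [1.2, -0.2, 0.2]
finger_gap: 0.0165
t 91.875 q [ 0.352   0.2017  1.258   0.0128  1.6074 -0.4983] tcp [0.5667 0.2737 0.1659] gap 0.0165 F [ 1.2291 -0.2239  0.2044]
zaxis [ 0.0654  0.0377 -0.9971] yaxis [0.6566 0.7508 0.0715]
```

```bash
python3 -m jog '[{"x":0,"y":-5,"z":0,"turn":0},{"x":0,"y":-10,"z":0,"turn":0},{"x":0.1,"y":-15,"z":0,"turn":0},{"x":0.2,"y":-19,"z":-2,"turn":0},{"x":0.2,"y":-21.6,"z":-5,"turn":0}]'; python3 -m jog '[{"x":0,"y":0,"z":-4,"turn":0},{"x":0,"y":0,"z":-7,"turn":0},{"x":0,"y":0,"z":-9,"turn":0},{"x":0,"y":0,"z":-9.7,"turn":0},{"x":0,"y":0,"z":-9.7,"turn":0}]'; python3 wl.py ah; python3 st.py
```

```text
clock: 92.5
tcp_pos: [0.5696, 0.0557, 0.1167]
tool_rot: [0.353, 0.935, 0.03, 0.026]
ft_force: [0.3, 0.9, 0.4]
finger_gap: 0.0166
clock: 93.12
tcp_pos: [0.5696, 0.0558, 0.0196]
tool_rot: [0.352, 0.935, 0.03, 0.025]
ft_force: [0.8, 0.1, 0.6]
finger_gap: 0.0164
[0.56956939 0.05576292 0.01964901]
t 93.175 q [-0.0279  0.1575  1.6043  0.0406  1.3109 -0.8868] tcp [0.5702 0.0557 0.0205] gap 0.0163 F [0.0858 0.1265 0.3843]
zaxis [ 0.0701  0.0372 -0.9968] yaxis [0.6575 0.7498 0.0742]
```

```bash
python3 -m jog '[{"x":-1.2,"y":0,"z":-0.5,"turn":0},{"x":-1.2,"y":0,"z":-0.8,"turn":0}]'; python3 -m jog '[{"x":0,"y":0,"z":0,"turn":0},{"x":0,"y":0,"z":0,"turn":0},{"x":0,"y":0,"z":0,"turn":0}]' 185; python3 -m jog '[{"x":0,"y":0,"z":5,"turn":0},{"x":0,"y":0,"z":10,"turn":0},{"x":1,"y":3,"z":15,"turn":0},{"x":2,"y":8,"z":16,"turn":0},{"x":3,"y":13,"z":16,"turn":0}]' 110; python3 -m jog '[{"x":1,"y":4,"z":0,"turn":0},{"x":2,"y":8,"z":-3,"turn":0},{"x":4,"y":10.5,"z":-7,"turn":0},{"x":5,"y":10.5,"z":-11,"turn":0},{"x":5,"y":10.5,"z":-11,"turn":0}]';python3 -m jog '[{"x":0,"y":0,"z":0,"turn":0}]'; python3 wl.py ai;python3 st.py
```

```text
clock: 93.42
tcp_pos: [0.5576, 0.0559, 0.0129]
tool_rot: [0.352, 0.935, 0.03, 0.026]
ft_force: [0.0, 0.1, -1.2]
finger_gap: 0.0166
clock: 93.8
tcp_pos: [0.5579, 0.0558, 0.0131]
tool_rot: [0.352, 0.935, 0.03, 0.027]
ft_force: [0.8, 0.4, 0.2]
finger_gap: 0.0256
clock: 94.42
tcp_pos: [0.5895, 0.1871, 0.1759]
tool_rot: [0.353, 0.935, 0.031, 0.029]
ft_force: [0.2, 0.1, 0.1]
finger_gap: 0.0537
clock: 95.05
tcp_pos: [0.6367, 0.2912, 0.0601]
tool_rot: [0.353, 0.935, 0.028, 0.025]
ft_force: [0.5, -0.8, -0.6]
finger_gap: 0.0535
clock: 95.18
tcp_pos: [0.6377, 0.2914, 0.0624]
tool_rot: [0.353, 0.935, 0.029, 0.026]
ft_force: [-0.2, -0.1, 0.7]
finger_gap: 0.0534
[0.63765984 0.29136191 0.06235921]
t 95.225 q [ 0.342   0.3979  1.2169  0.0104  1.4504 -0.5075] tcp [0.6373 0.2912 0.062 ] gap 0.0534 F [-1.0463 -0.3063  0.3053]
zaxis [ 0.0683  0.0353 -0.997 ] yaxis [0.6585 0.7491 0.0717]
```

```bash
python3 wp.py ai .018 320.5,204.5; python3 - <<'E'
from geo import *
from plant import viewer
t=viewer.camera_info('top'); print(toplane(t,237,114.5,.025))
E
```

```text
320.5,204.5 [0.63917263 0.29689627 0.018     ] d cm [ 0.15  0.55 -4.44]
[0.75787419 0.23957475 0.025     ]
```

```bash
python3 -m jog '[{"x":0.3,"y":0.6,"z":-4,"turn":0},{"x":0.3,"y":0.6,"z":-7,"turn":0},{"x":0.3,"y":0.6,"z":-8.1,"turn":0},{"x":0.3,"y":0.6,"z":-8.35,"turn":0},{"x":0.3,"y":0.6,"z":-8.35,"turn":0}]' 110; python3 -m jog '[{"x":0,"y":0,"z":0,"turn":0},{"x":0,"y":0,"z":0,"turn":0},{"x":0,"y":0,"z":0,"turn":0},{"x":0,"y":0,"z":0,"turn":0},{"x":0,"y":0,"z":0,"turn":0}]' 255; python3 -m jog '[{"x":0,"y":0,"z":3,"turn":0},{"x":0,"y":0,"z":8,"turn":0},{"x":-1,"y":0,"z":13,"turn":0},{"x":-2,"y":-2,"z":18,"turn":0},{"x":-5,"y":-6,"z":20,"turn":0}]'; python3 st.py
```

```text
clock: 95.85
tcp_pos: [0.6416, 0.2975, -0.0193]
tool_rot: [0.353, 0.935, 0.03, 0.027]
ft_force: [0.4, 0.9, 0.3]
finger_gap: 0.0534
clock: 96.48
tcp_pos: [0.6416, 0.2976, -0.0192]
tool_rot: [0.353, 0.935, 0.03, 0.027]
ft_force: [0.1, 0.4, 1.3]
finger_gap: 0.0162
clock: 97.1
tcp_pos: [0.5932, 0.2383, 0.1849]
tool_rot: [0.352, 0.935, 0.032, 0.03]
ft_force: [0.4, -0.8, -0.1]
finger_gap: 0.0161
t 97.1 q [ 0.2842  0.2114  1.2098  0.0151  1.6346 -0.5644] tcp [0.5932 0.2383 0.1849] gap 0.0161 F [ 0.3705 -0.7564 -0.0683]
zaxis [ 0.078   0.0385 -0.9962] yaxis [0.6566 0.7499 0.0804]
```

```bash
python3 -m jog '[{"x":0,"y":-5,"z":0,"turn":0},{"x":0,"y":-10,"z":0,"turn":0},{"x":0,"y":-15,"z":-1,"turn":0},{"x":-0.1,"y":-19,"z":-3,"turn":0},{"x":-0.1,"y":-21.4,"z":-7,"turn":0}]'; python3 -m jog '[{"x":0,"y":0,"z":-4,"turn":0},{"x":0,"y":0,"z":-7,"turn":0},{"x":0,"y":0,"z":-8,"turn":0},{"x":0,"y":0,"z":-8,"turn":0}]'; python3 wl.py aj
```

```text
clock: 97.72
tcp_pos: [0.5937, 0.022, 0.1166]
tool_rot: [0.353, 0.935, 0.032, 0.032]
ft_force: [0.1, -0.6, -0.1]
finger_gap: 0.0165
clock: 98.22
tcp_pos: [0.5936, 0.0221, 0.0364]
tool_rot: [0.353, 0.935, 0.032, 0.032]
ft_force: [-0.4, -0.4, 0.3]
finger_gap: 0.0162
[0.59357269 0.02214333 0.03640766]
```

```bash
python3 wp.py aj .02 308,182 340,207 283,150 265,205; python3 st.py
```

```text
308,182 [0.56994285 0.03602465 0.02      ] d cm [-2.36  1.39 -1.64]
340,207 [0.59729212 0.04031974 0.02      ] d cm [ 0.37  1.82 -1.64]
283,150 [0.54387573 0.03825206 0.02      ] d cm [-4.97  1.61 -1.64]
265,205 [0.56245489 0.00488451 0.02      ] d cm [-3.11 -1.73 -1.64]
t 98.275 q [-0.0871  0.18    1.543   0.046   1.3373 -0.9446] tcp [0.5945 0.0221 0.0377] gap 0.0164 F [-0.3169 -0.527   0.0803]
zaxis [ 0.085   0.0375 -0.9957] yaxis [0.6574 0.7488 0.0843]
```

```bash
python3 -m jog '[{"x":-2.2,"y":1.1,"z":-0.5,"turn":0},{"x":-2.2,"y":1.1,"z":-2,"turn":0},{"x":-2.2,"y":1.1,"z":-2.2,"turn":0}]'; python3 -m jog '[{"x":0,"y":0,"z":0,"turn":0},{"x":0,"y":0,"z":0,"turn":0},{"x":0,"y":0,"z":0,"turn":0}]' 185; python3 -m jog '[{"x":0,"y":0,"z":5,"turn":0},{"x":0,"y":0,"z":10,"turn":0},{"x":-1,"y":0,"z":15,"turn":0},{"x":-4,"y":-1,"z":20,"turn":0},{"x":-8,"y":-2,"z":26,"turn":0}]' 0; python3 look.py ak top side wrist>/dev/null;  python3 - <<'E'
import cv2
a=cv2.imread('pics/ak_top.png'); cv2.imwrite('pics/ak_c.png',cv2.resize(a[130:280,120:400],(784,420),interpolation=cv2.INTER_CUBIC))
E
python3 st.py
```

```text
clock: 98.65
tcp_pos: [0.5725, 0.033, 0.0152]
tool_rot: [0.353, 0.935, 0.032, 0.033]
ft_force: [-0.3, 0.6, -0.5]
finger_gap: 0.0161
clock: 99.02
tcp_pos: [0.573, 0.0328, 0.0155]
tool_rot: [0.353, 0.935, 0.032, 0.033]
ft_force: [1.0, -0.4, -0.4]
finger_gap: 0.0251
clock: 99.65
tcp_pos: [0.4979, 0.014, 0.2686]
tool_rot: [0.353, 0.935, 0.032, 0.034]
ft_force: [0.6, -0.1, 0.9]
finger_gap: 0.0725
t 99.8 q [-0.1224 -0.1055  1.3708  0.0484  1.7852 -0.9583] tcp [0.4998 0.0138 0.2723] gap 0.0842 F [ 0.4349 -0.9145 -0.6635]
zaxis [ 0.0956  0.0359 -0.9948] yaxis [0.6569 0.7485 0.0902]
```

```bash
python3 -m jog '[{"x":0,"y":0,"z":4,"turn":-0.18},{"x":0,"y":0,"z":8,"turn":-0.36},{"x":0,"y":0,"z":12,"turn":-0.54},{"x":0,"y":0,"z":16,"turn":-0.72},{"x":0,"y":0,"z":20,"turn":-0.9}]' 0 >/dev/null; for i in 1 2; do python3 -m jog '[{"x":0,"y":0,"z":0,"turn":-0.18},{"x":0,"y":0,"z":0,"turn":-0.36},{"x":0,"y":0,"z":0,"turn":-0.54},{"x":0,"y":0,"z":0,"turn":-0.72},{"x":0,"y":0,"z":0,"turn":-0.9}]'>/dev/null; done; python3 st.py; python3 -m jog '[{"x":0,"y":0,"z":0,"turn":-0.18},{"x":0,"y":0,"z":0,"turn":-0.36},{"x":0,"y":0,"z":0,"turn":-0.54},{"x":0,"y":0,"z":0,"turn":-0.68},{"x":0,"y":0,"z":0,"turn":-0.68}]'>/dev/null;python3 st.py
```

```text
t 101.675 q [-0.0314  0.2001  0.6471 -0.0988  2.3675  1.7682] tcp [0.5024 0.0144 0.467 ] gap 0.094 F [ 0.0753  1.0144 -0.3045]
zaxis [-0.0774 -0.0665 -0.9948] yaxis [-0.2893 -0.9533  0.0863]
t 102.3 q [-0.0762  0.224   0.6231 -0.016   2.3996  2.459 ] tcp [0.5033 0.0142 0.465 ] gap 0.0941 F [-0.1191 -0.1313 -0.1066]
zaxis [-0.1055 -0.0028 -0.9944] yaxis [-0.8234 -0.5605  0.0889]
```

```bash
python3 -m jog '[{"x":5,"y":-0.4,"z":-1,"turn":0},{"x":10,"y":-0.8,"z":-3,"turn":0},{"x":13,"y":-1,"z":-5,"turn":0},{"x":15,"y":-1,"z":-6,"turn":0}]'>/dev/null;python3 st.py; for i in 1 2 3; do python3 -m jog '[{"x":240,"y":-10,"z":30,"turn":0}]' >/dev/null; python3 st.py; done
```

```text
t 102.8 q [-0.0743  0.5824  0.2757 -0.0154  2.3914  2.4593] tcp [0.6518 0.0042 0.3974] gap 0.0938 F [-0.5223  1.5009 -0.5308]
zaxis [-0.1083 -0.0025 -0.9941] yaxis [-0.8219 -0.5623  0.0909]
t 102.925 q [-0.0758  0.6081  0.274  -0.0117  2.3362  2.4585] tcp [0.6791 0.002  0.3791] gap 0.0942 F [-0.1692  0.5749  1.311 ]
zaxis [-0.0771 -0.0026 -0.997 ] yaxis [-0.8231 -0.5642  0.0651]
t 103.05 q [-0.0777  0.6354  0.2753 -0.0083  2.2755  2.4571] tcp [ 0.708  -0.0007  0.3583] gap 0.094 F [-1.1293 -0.6785 -0.3567]
zaxis [-0.0449 -0.0029 -0.999 ] yaxis [-0.8235 -0.5659  0.0386]
t 103.175 q [-0.0793  0.6613  0.2755 -0.005   2.2154  2.4556] tcp [ 0.7361 -0.0032  0.3389] gap 0.0939 F [0.6115 0.2783 0.0185]
zaxis [-0.0109 -0.0031 -0.9999] yaxis [-0.8232 -0.5677  0.0108]
```

```bash
python3 look.py al top >/dev/null; python3 -c "
import cv2
a=cv2.imread('pics/al_top.png'); cv2.imwrite('pics/al_c.png',cv2.resize(a[130:220,400:520],(800,600),interpolation=cv2.INTER_CUBIC))"
python3 - <<'E'
from geo import *
from plant import viewer
t=viewer.camera_info('top')
f=lambda u,v,z:toplane(t,400+u/6.6667,130+v/6.6667,z)
C=[f(u,v,.01) for u,v in [(177,73),(660,208),(592,492),(100,355)]]
print(np.array(C)); print('c',np.mean(C,0)); h=[f(171,222,.01),f(590,340,.01)]; print(h,np.mean(h,0))
print('az y',np.degrees(np.arctan2(*(h[0]-h[1])[1::-1])), np.linalg.norm(h[0]-h[1]))
print('edge az',np.degrees(np.arctan2(*(C[0]-C[1])[1::-1])),np.degrees(np.arctan2(*(C[3]-C[2])[1::-1])), np.linalg.norm(C[0]-C[1]),np.linalg.norm(C[0]-C[3]))
a=cv2.imread('pics/a_top.png')
E
```

```text
[[ 0.70337932 -0.23887137  0.01      ]
 [ 0.65508866 -0.42209614  0.01      ]
 [ 0.5466348  -0.39488986  0.01      ]
 [ 0.59499142 -0.20967013  0.01      ]]
c [ 0.62502355 -0.31638187  0.01      ]
[array([ 0.64614836, -0.23652069,  0.01      ]), array([ 0.60418973, -0.39486254,  0.01      ])] [ 0.62516905 -0.31569162  0.01      ]
az y 75.1584358040269 0.16380680155318644
edge az 75.23490989758096 75.36799565512133 0.18948167350903805 0.11225260805448042
```

```bash
python3 -m jog '[{"x":-2,"y":-5,"z":-2,"turn":0.15},{"x":-4,"y":-10.5,"z":-5,"turn":0.3},{"x":-6,"y":-16,"z":-8,"turn":0.45},{"x":-8,"y":-21.5,"z":-10,"turn":0.6},{"x":-10,"y":-26,"z":-12,"turn":0.71}]' 90 >/dev/null; python3 -m jog '[{"x":-0.5,"y":-2,"z":-5,"turn":0},{"x":-1,"y":-4.5,"z":-9,"turn":0},{"x":-1.1,"y":-5.2,"z":-12,"turn":0},{"x":-1.1,"y":-5.2,"z":-13,"turn":0},{"x":-1.1,"y":-5.2,"z":-13,"turn":0}]' 90 >/dev/null; python3 st.py; python3 wl.py am
```

```text
t 104.475 q [-0.5406  0.454   1.0913 -0.0154  1.5978  1.2809] tcp [ 0.625  -0.316   0.0852] gap 0.0608 F [ 0.0864 -0.1009  0.6715]
zaxis [-0.0092 -0.0124 -0.9999] yaxis [-0.2484 -0.9685  0.0143]
[ 0.62504597 -0.31601308  0.08521092]
```

```bash
python3 wp.py am .01 218,197.5 413,198
```

```text
218,197.5 [ 0.64680547 -0.23832416  0.01      ] d cm [ 2.18  7.77 -7.52]
413,198 [ 0.60533398 -0.39538031  0.01      ] d cm [-1.97 -7.94 -7.52]
```

```bash
python3 -m jog '[{"x":0.05,"y":-0.05,"z":-4,"turn":0},{"x":0.05,"y":-0.05,"z":-7,"turn":0},{"x":0.05,"y":-0.05,"z":-9,"turn":0},{"x":0.05,"y":-0.05,"z":-9.5,"turn":0},{"x":0.05,"y":-0.05,"z":-9.5,"turn":0}]' 90; python3 -m jog '[{"x":0,"y":0,"z":0,"turn":0},{"x":0,"y":0,"z":0,"turn":0},{"x":0,"y":0,"z":0,"turn":0},{"x":0,"y":0,"z":0,"turn":0},{"x":0,"y":0,"z":0,"turn":0}]' 255;python3 -m jog '[{"x":0,"y":0,"z":0,"turn":0},{"x":0,"y":0,"z":0,"turn":0}]'; python3 st.py
```

```text
clock: 105.15
tcp_pos: [0.6271, -0.3171, -0.0072]
tool_rot: [0.992, -0.125, -0.002, 0.008]
ft_force: [0.1, 0.1, 0.8]
finger_gap: 0.0613
clock: 105.78
tcp_pos: [0.627, -0.3172, -0.0073]
tool_rot: [0.992, -0.125, -0.002, 0.008]
ft_force: [-1.7, -3.5, 0.4]
finger_gap: 0.0143
clock: 106.02
tcp_pos: [0.6271, -0.3172, -0.0073]
tool_rot: [0.992, -0.125, -0.002, 0.008]
ft_force: [-0.1, -1.0, 0.6]
finger_gap: 0.0135
t 106.025 q [-0.5405  0.5091  1.2007 -0.0156  1.429   1.2834] tcp [ 0.6271 -0.3172 -0.0073] gap 0.0135 F [-0.0873 -0.9585  0.5612]
zaxis [-0.0055 -0.0146 -0.9999] yaxis [-0.2482 -0.9686  0.0156]
```

```bash
python3 -m jog '[{"x":0,"y":0,"z":1,"turn":0},{"x":0,"y":0,"z":4,"turn":0},{"x":0,"y":0,"z":8,"turn":0},{"x":0,"y":0,"z":13,"turn":0},{"x":0,"y":0,"z":17,"turn":0}]'; python3 -m jog '[{"x":0,"y":0,"z":0,"turn":0}]'; python3 wl.py an; python3 look.py an top >/dev/null; python3 -c "
import cv2
a=cv2.imread('pics/an_top.png'); cv2.imwrite('pics/an_c.png',cv2.resize(a[140:230,265:385],(800,600),interpolation=cv2.INTER_CUBIC))"
```

```text
clock: 106.65
tcp_pos: [0.6269, -0.317, 0.1644]
tool_rot: [0.992, -0.125, -0.002, 0.008]
ft_force: [0.3, -0.2, -4.2]
finger_gap: 0.0134
clock: 106.78
tcp_pos: [0.6287, -0.318, 0.1692]
tool_rot: [0.992, -0.125, 0.002, 0.009]
ft_force: [0.6, -0.4, -4.6]
finger_gap: 0.0137
[ 0.62866828 -0.31804445  0.16923011]
```

```bash
python3 - <<'E'
from geo import *
from plant import viewer
t=viewer.camera_info('top')
f=lambda u,v,z:toplane(t,265+u/6.6667,140+v/6.6667,z)[:2]
C=np.array([f(u,v,.06) for u,v in [(125,130),(671,207),(614,533),(72,440)]])
print(C); print('c',C.mean(0)); 
az=lambda d:np.degrees(np.arctan2(d[1],d[0]))
print('edge',az(C[0]-C[1]),az(C[3]-C[2]),np.linalg.norm(C[0]-C[1]),np.linalg.norm(C[3]-C[2]),np.linalg.norm(C[0]-C[3]),np.linalg.norm(C[1]-C[2]))
for z in (.06,.07,.08):
  p=[f(145,286,z),f(597,362,z)]; print(z,p,np.mean(p,0),az(p[0]-p[1]),np.linalg.norm(p[0]-p[1]))
W=np.array([f(u,v,.06) for u,v in [(250,157),(545,205),(492,497),(198,448)]]); print('well',W.mean(0),az(W[0]-W[1]),az(W[3]-W[2]),np.linalg.norm(W[0]-W[1]))
# hinge
h=f(286,76,.085);k=f(115,40,.119);print('hinge',h,'knob',k,np.linalg.norm(h-k))
E
```

```text
[[ 0.64017459  0.1173978 ]
 [ 0.6158538  -0.08041482]
 [ 0.4976236  -0.06112897]
 [ 0.52744416  0.13362428]]
c [0.57027404 0.02736957]
edge 82.99073895052265 81.29450133198485 0.1993021158940218 0.19702307881601638 0.1138922659133893 0.11979283903189258
0.06 [array([0.58351985, 0.10881272]), array([ 0.55905764, -0.05431849])] [0.57128875 0.02724712] 81.47179890800469 0.16495511256104786
0.07 [array([0.58226412, 0.10816187]), array([ 0.55801441, -0.05355219])] [0.57013926 0.02730484] 81.47179890800469 0.163522127766935
0.08 [array([0.58100838, 0.10751103]), array([ 0.55697118, -0.05278589])] [0.56898978 0.02736257] 81.4717989080047 0.16208914297282218
well [0.57050692 0.02708727] 81.7644725201574 81.56776518718094 0.10799365315734362
hinge [0.65626031 0.05905599] knob [0.66108923 0.11731972] 0.05846349981642917
```

```bash
python3 wp.py an .1865 177.5,242 456,242; python3 st.py; python3 - <<'E'
import cv2
a=cv2.imread('pics/an_w.png'); 
b=cv2.hconcat([a[220:265,150:210],a[220:265,425:485]]); cv2.imwrite('pics/an_h.png',cv2.resize(b,None,fx=6.5,fy=6.5,interpolation=cv2.INTER_CUBIC))
E
```

```text
177.5,242 [ 0.64897611 -0.24000701  0.1865    ] d cm [2.03 7.8  1.73]
456,242 [ 0.60745671 -0.39706872  0.1865    ] d cm [-2.12 -7.9   1.73]
t 106.875 q [-0.5402  0.4372  0.9614 -0.0159  1.7424  1.2784] tcp [ 0.6264 -0.3166  0.1629] gap 0.0139 F [-0.0423 -0.3586 -4.996 ]
zaxis [-0.0075 -0.0138 -0.9999] yaxis [-0.2478 -0.9687  0.0152]
```

```bash
python3 - <<'E'
import cv2
a=cv2.imread('pics/aj_w.png'); b=cv2.imread('pics/af_w.png')
c=cv2.hconcat([a[105:165,395:475],a[265:325,140:220],b[140:200,390:470]]); cv2.imwrite('pics/aj_p.png',cv2.resize(c,None,fx=3.3,fy=3.3,interpolation=cv2.INTER_CUBIC))
E
python3 wp.py aj .08 445.3,135 168.2,309.2; python3 wp.py af .08 434.8,175.8; python3 - <<'E'
import numpy as np
a=np.array([0,0])
E
```

```text
445.3,135 [0.58271838 0.10660709 0.08      ] d cm [-1.09  8.45  4.36]
168.2,309.2 [ 0.55763236 -0.05415446  0.08      ] d cm [-3.59 -7.63  4.36]
434.8,175.8 [0.58247251 0.10666844 0.08      ] d cm [-1.34  6.32  8.26]
```

```bash
python3 -m jog '[{"x":-0.4,"y":2.5,"z":0.5,"turn":0.02},{"x":-1.2,"y":7,"z":0.5,"turn":0.04},{"x":-2,"y":12,"z":0.5,"turn":0.06},{"x":-2.7,"y":16.5,"z":0.5,"turn":0.08},{"x":-3.1,"y":19,"z":0.5,"turn":0.107}]'>/dev/null; python3 st.py; python3 -m jog '[{"x":-0.4,"y":2.5,"z":0,"turn":0},{"x":-1.1,"y":6.5,"z":0,"turn":0},{"x":-1.8,"y":11,"z":0,"turn":0},{"x":-2.3,"y":14,"z":0,"turn":0},{"x":-2.5,"y":15,"z":0,"turn":0}]'>/dev/null;  python3 -m jog '[{"x":0,"y":0,"z":0,"turn":0},{"x":0,"y":0,"z":0,"turn":0}]'>/dev/null; python3 st.py; python3 look.py ao side top > /dev/null
```

```text
t 107.5 q [-0.2898  0.2225  1.2345 -0.0157  1.6924  1.4196] tcp [ 0.5934 -0.1241  0.1643] gap 0.0135 F [ 0.231  -0.6528 -4.2747]
zaxis [-0.0119 -0.0127 -0.9998] yaxis [-0.14   -0.9901  0.0142]
t 108.375 q [-0.0448  0.144   1.331  -0.0148  1.6821  1.6643] tcp [0.5674 0.0256 0.1616] gap 0.0141 F [-0.2064  0.1753 -5.5084]
zaxis [-0.0161 -0.014  -0.9998] yaxis [-0.1392 -0.9901  0.0161]
```

```bash
python3 -m jog '[{"x":0.15,"y":0.05,"z":-1.5,"turn":0},{"x":0.3,"y":0.1,"z":-3,"turn":0},{"x":0.3,"y":0.1,"z":-4.5,"turn":0},{"x":0.3,"y":0.1,"z":-5,"turn":0},{"x":0.3,"y":0.1,"z":-5,"turn":0}]'; python3 -m jog '[{"x":0,"y":0,"z":0,"turn":0},{"x":0,"y":0,"z":0,"turn":0}]'; python3 st.py; python3 look.py ap top side; python3 wl.py ap
```

```text
clock: 109.1
tcp_pos: [0.5702, 0.0267, 0.1114]
tool_rot: [0.997, -0.07, -0.008, 0.007]
ft_force: [0.6, -0.0, -4.4]
finger_gap: 0.0139
clock: 109.35
tcp_pos: [0.5707, 0.0267, 0.1121]
tool_rot: [0.998, -0.07, -0.007, 0.007]
ft_force: [-0.7, -0.3, -3.8]
finger_gap: 0.0135
t 109.35 q [-0.0428  0.167   1.4029 -0.0143  1.5861  1.6678] tcp [0.5707 0.0267 0.1121] gap 0.0135 F [-0.7458 -0.3016 -3.8374]
zaxis [-0.0151 -0.0137 -0.9998] yaxis [-0.1394 -0.9901  0.0157]
top {'vfov': 45.004387858774656, 'cx': 321.49178971429853, 'cy': 201.59032263472088, 'position': array([0.43896837, 0.03389222, 1.21112954]), 'orientation': array([ 0.02781403, -0.03403778, -0.70000382,  0.712785  ])}
side {'vfov': 54.78671474185815, 'cx': 322.4875325715093, 'cy': 199.98458484104054, 'position': array([0.19796931, 0.64437657, 0.66308879]), 'orientation': array([-0.10711397,  0.42165941,  0.87573586, -0.20932424])}
{'clock': 109.45, 'joint_pos': array([-0.0428692 ,  0.16715408,  1.40316991, -0.01433958,  1.58609441,
        1.66782836]), 'joint_vel': array([ 0.00105169,  0.00083978,  0.00384293, -0.00175078, -0.00030379,
       -0.00169346]), 'tau': array([ 3.04455192e-03, -3.93514466e+01, -3.19004452e+01, -7.00379326e-02,
        1.91015907e-02,  8.92578391e-04]), 'tcp_pos': array([0.57053974, 0.02668169, 0.11192451]), 'tool_rot': array([ 0.99749745, -0.06994626, -0.00721576,  0.00736759]), 'ft_force': array([ 0.78563325,  0.87739052, -3.38216462]), 'ft_torque': array([ 0.0218337 , -0.02933407, -0.02481121]), 'finger_gap': 0.013796660166073697}
[0.57053974 0.02668169 0.11192451]
```

View pics/ap_w.png

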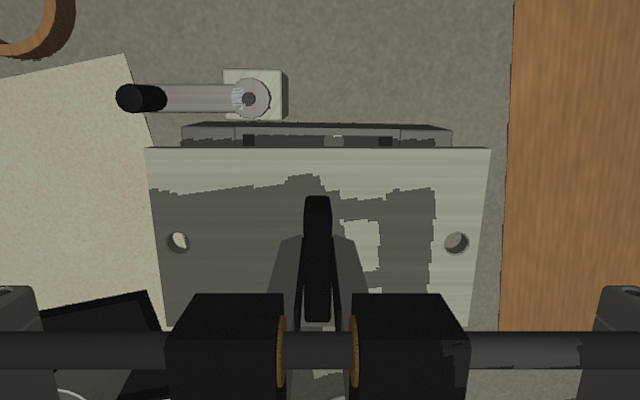

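View pics/ap_side.png

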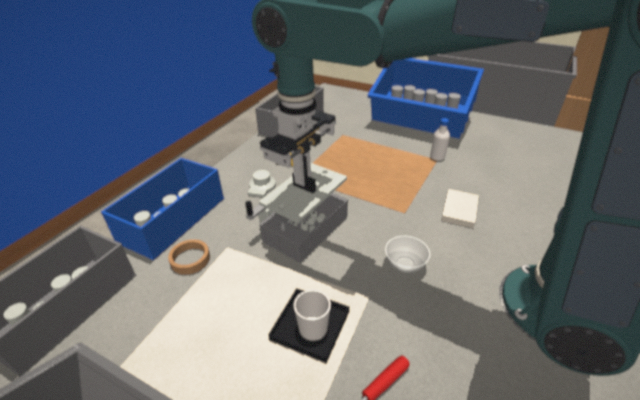

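View pics/ap_top.png

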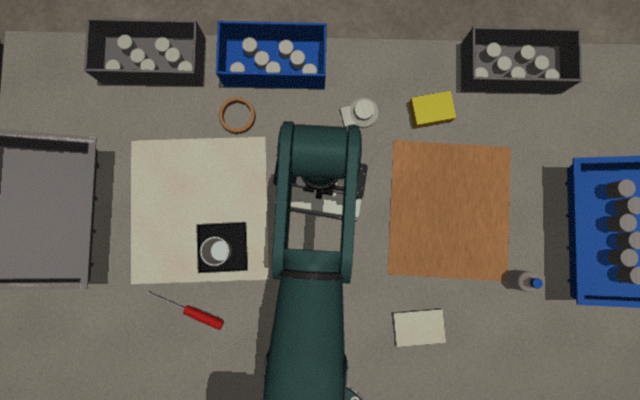

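The wrist view shows the cover held with its holes at (179,242) and (456,242), and the latch arm still open at the top left. I'll measure the hole positions on the cover's top plane.

```bash
python3 wp.py ap 0.129 179,242 456,242; python3 wp.py ap 0.088 128,98 243,98
```

```text
179,242 [0.58211429 0.10569406 0.129     ] d cm [1.16 7.9  1.71]
456,242 [ 0.55843362 -0.05432419  0.129     ] d cm [-1.21 -8.1   1.71]
128,98 [0.66670341 0.13174161 0.088     ] d cm [ 9.62 10.51 -2.39]
243,98 [0.65666023 0.06068267 0.088     ] d cm [ 8.61  3.4  -2.39]
```

```bash
python3 -m jog '[{"x":0,"y":0.03,"z":-0.8,"turn":-0.003},{"x":0,"y":0.05,"z":-1.7,"turn":-0.005},{"x":0,"y":0.05,"z":-2.6,"turn":-0.005},{"x":0,"y":0.05,"z":-2.6,"turn":-0.005},{"x":0,"y":0.05,"z":-2.6,"turn":-0.005}]'; python3 -m jog '[{"x":0,"y":0,"z":0,"turn":0},{"x":0,"y":0,"z":0,"turn":0}]'; python3 st.py;  python3 wl.py aq
```

```text
clock: 110.12
tcp_pos: [0.5705, 0.0272, 0.0858]
tool_rot: [0.997, -0.072, -0.007, 0.007]
ft_force: [-0.1, 0.4, -4.1]
finger_gap: 0.0139
clock: 110.38
tcp_pos: [0.5708, 0.0272, 0.0862]
tool_rot: [0.997, -0.072, -0.007, 0.007]
ft_force: [0.5, -0.6, -4.2]
finger_gap: 0.0138
t 110.375 q [-0.042   0.18    1.4399 -0.0143  1.5359  1.6743] tcp [0.5708 0.0272 0.0862] gap 0.0138 F [ 0.4802 -0.5561 -4.2479]
zaxis [-0.0148 -0.0137 -0.9998] yaxis [-0.1443 -0.9894  0.0157]
[0.57083331 0.02715847 0.08623835]
```

View pics/aq_w.png

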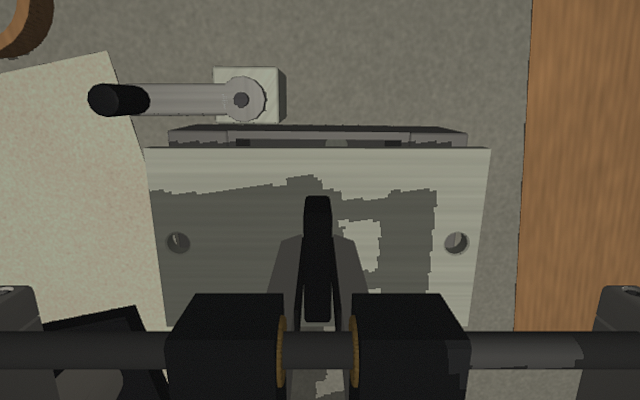

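```bash
python3 -c "
import cv2
a=cv2.imread('pics/aq_w.png')
c=[cv2.resize(a[222:262,x-25:x+25],None,fx=8,fy=8,interpolation=cv2.INTER_CUBIC) for x in(178,456)]
cv2.imwrite('pics/aq_c.png',cv2.hconcat(c)[:, :800])"
```

```text
(no output)
```

View pics/aq_c.png

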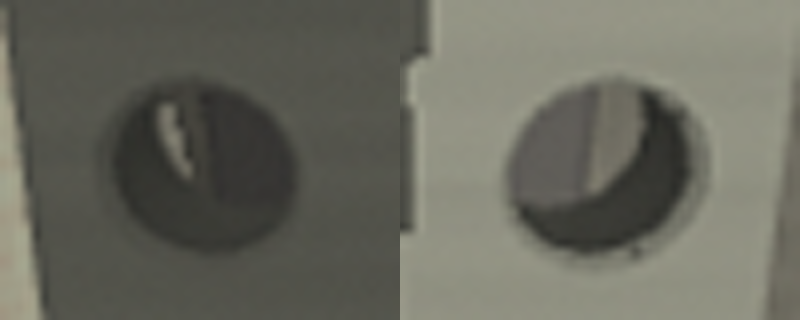

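```bash
cat wl.py wp.py geo.py | head -60; python3 wp.py aq 0.1035 178,242 456,242; python3 wp.py aq 0.08 178,237 182,240 457,237 450,240;python3 wp.py aq 0.06 175,237 455,237
```

```text
import sys
from geo import *
from plant import viewer,bot
i=viewer.camera_info('wrist'); tcp=bot.observe()['tcp_pos']
im=viewer.get_image('wrist'); cv2.imwrite(f'pics/{sys.argv[1]}_w.png',im[:,:,::-1])
import pickle; pickle.dump((i,tcp),open(f'pics/{sys.argv[1]}.pkl','wb')); print(tcp)
import sys,pickle
from geo import *
i,tcp=pickle.load(open(f'pics/{sys.argv[1]}.pkl','rb')); z=float(sys.argv[2])
for a in sys.argv[3:]:
    u,v=map(float,a.split(',')); P=toplane(i,u,v,z); print(a,P,'d cm',np.round((P-tcp)*100,2))
import cv2,numpy as np
from scipy.spatial.transform import Rotation as R
def ray(i,u,v,H=400):
    f=H/2/np.tan(np.radians(i['vfov'])/2)
    d=np.array([(u-i['cx'])/f,-(v-i['cy'])/f,-1.0])
    return R.from_quat(i['orientation']).apply(d)
def toplane(i,u,v,z):
    d=ray(i,u,v);p=np.array(i['position']);t=(z-p[2])/d[2];return p+t*d
def proj(i,P):
    f=200/np.tan(np.radians(i['vfov'])/2)
    c=R.from_quat(i['orientation']).inv().apply(np.array(P)-i['position'])
    return np.array([i['cx']+f*c[0]/-c[2], i['cy']-f*c[1]/-c[2]])
178,242 [0.58294748 0.10658918 0.1035    ] d cm [1.21 7.94 1.73]
456,242 [ 0.55840347 -0.05372196  0.1035    ] d cm [-1.24 -8.09  1.73]
178,237 [0.57795863 0.11655714 0.08      ] d cm [ 0.71  8.94 -0.62]
182,240 [0.57553276 0.11453461 0.08      ] d cm [ 0.47  8.74 -0.62]
457,237 [ 0.5504696  -0.06329253  0.08      ] d cm [-2.04 -9.05 -0.62]
450,240 [ 0.5490377  -0.05863692  0.08      ] d cm [-2.18 -8.58 -0.62]
175,237 [0.57145527 0.12779645 0.06      ] d cm [ 0.06 10.06 -2.62]
455,237 [ 0.54131187 -0.06941965  0.06      ] d cm [-2.95 -9.66 -2.62]
```

```bash
python3 -m jog '[{"x":-0.03,"y":0,"z":-0.4,"turn":-0.002},{"x":-0.03,"y":0,"z":-0.8,"turn":-0.002},{"x":-0.03,"y":0,"z":-1.2,"turn":-0.002},{"x":-0.03,"y":0,"z":-1.6,"turn":-0.002},{"x":-0.03,"y":0,"z":-1.6,"turn":-0.002}]'; python3 -m jog '[{"x":0,"y":0,"z":0,"turn":0}]'; python3 st.py
```

```text
clock: 111.05
tcp_pos: [0.57, 0.0272, 0.0695]
tool_rot: [0.997, -0.073, -0.008, 0.007]
ft_force: [-0.1, -0.1, -4.5]
finger_gap: 0.0137
clock: 111.18
tcp_pos: [0.5702, 0.0272, 0.0696]
tool_rot: [0.997, -0.073, -0.007, 0.007]
ft_force: [0.2, 0.1, -4.1]
finger_gap: 0.0137
t 111.175 q [-0.0421  0.1892  1.463  -0.0143  1.5047  1.6767] tcp [0.5702 0.0272 0.0696] gap 0.0137 F [ 0.2147  0.0572 -4.0792]
zaxis [-0.016  -0.0136 -0.9998] yaxis [-0.1463 -0.9891  0.0158]
```

Below the pin tops with no contact force; continuing.

```bash
python3 -m jog '[{"x":0,"y":0,"z":-0.25,"turn":0},{"x":0,"y":0,"z":-0.5,"turn":0},{"x":0,"y":0,"z":-0.75,"turn":0},{"x":0,"y":0,"z":-0.9,"turn":0},{"x":0,"y":0,"z":-0.9,"turn":0}]'; python3 st.py
```

```text
clock: 111.8
tcp_pos: [0.5705, 0.027, 0.0606]
tool_rot: [0.997, -0.074, -0.007, 0.008]
ft_force: [1.3, -0.7, -4.6]
finger_gap: 0.0137
t 111.8 q [-0.0422  0.1951  1.4745 -0.0146  1.4868  1.6772] tcp [0.5705 0.027  0.0606] gap 0.0137 F [ 1.2805 -0.7128 -4.6106]
zaxis [-0.0154 -0.0139 -0.9998] yaxis [-0.1466 -0.9891  0.016 ]
```

```bash
python3 -m jog '[{"x":0,"y":0,"z":-0.2,"turn":0},{"x":0,"y":0,"z":-0.4,"turn":0},{"x":0,"y":0,"z":-0.55,"turn":0},{"x":0,"y":0,"z":-0.65,"turn":0},{"x":0,"y":0,"z":-0.65,"turn":0}]'; python3 st.py
```

```text
clock: 112.42
tcp_pos: [0.5705, 0.0269, 0.0541]
tool_rot: [0.997, -0.074, -0.007, 0.007]
ft_force: [1.3, -1.1, -3.8]
finger_gap: 0.0139
t 112.425 q [-0.0423  0.1994  1.4827 -0.0146  1.4741  1.6773] tcp [0.5705 0.0269 0.0541] gap 0.0139 F [ 1.3429 -1.051  -3.8466]
zaxis [-0.0152 -0.0139 -0.9998] yaxis [-0.1467 -0.9891  0.016 ]
```

```bash
python3 -m jog '[{"x":0,"y":0,"z":-0.1,"turn":0},{"x":0,"y":0,"z":-0.2,"turn":0},{"x":0,"y":0,"z":-0.2,"turn":0}]'; python3 -m jog '[{"x":0,"y":0,"z":-0.1,"turn":0},{"x":0,"y":0,"z":-0.15,"turn":0}]'; python3 st.py
```

```text
clock: 112.8
tcp_pos: [0.5707, 0.0266, 0.053]
tool_rot: [0.997, -0.074, -0.007, 0.008]
ft_force: [-1.2, -2.1, 1.9]
finger_gap: 0.0139
clock: 113.05
tcp_pos: [0.5708, 0.0265, 0.0527]
tool_rot: [0.997, -0.074, -0.006, 0.008]
ft_force: [-3.6, -2.6, 6.6]
finger_gap: 0.0135
t 113.05 q [-0.0426  0.1999  1.4851 -0.0152  1.4698  1.6772] tcp [0.5708 0.0265 0.0527] gap 0.0135 F [-3.6092 -2.555   6.6277]
zaxis [-0.0138 -0.0145 -0.9998] yaxis [-0.1468 -0.989   0.0164]
```

```bash
python3 -m jog '[{"x":0,"y":0,"z":-0.1,"turn":0},{"x":0,"y":0,"z":-0.15,"turn":0}]'; python3 -m jog '[{"x":0,"y":0,"z":0,"turn":0},{"x":0,"y":0,"z":0,"turn":0},{"x":0,"y":0,"z":0,"turn":0}]' 185; python3 st.py; python3 look.py ar side top
```

```text
clock: 113.3
tcp_pos: [0.5709, 0.0265, 0.0527]
tool_rot: [0.997, -0.074, -0.006, 0.008]
ft_force: [-4.4, -2.6, 8.6]
finger_gap: 0.0136
clock: 113.68
tcp_pos: [0.5706, 0.0269, 0.0521]
tool_rot: [0.997, -0.073, -0.006, 0.008]
ft_force: [0.3, 0.1, -0.8]
finger_gap: 0.0255
t 113.675 q [-0.0423  0.2001  1.4862 -0.0148  1.4687  1.6772] tcp [0.5706 0.0269 0.0521] gap 0.0255 F [ 0.2853  0.116  -0.7519]
zaxis [-0.014  -0.0141 -0.9998] yaxis [-0.1464 -0.9891  0.016 ]
side {'vfov': 54.78671474185815, 'cx': 322.4875325715093, 'cy': 199.98458484104054, 'position': array([0.19796931, 0.64437657, 0.66308879]), 'orientation': array([-0.10711397,  0.42165941,  0.87573586, -0.20932424])}
top {'vfov': 45.004387858774656, 'cx': 321.49178971429853, 'cy': 201.59032263472088, 'position': array([0.43896837, 0.03389222, 1.21112954]), 'orientation': array([ 0.02781403, -0.03403778, -0.70000382,  0.712785  ])}
{'clock': 113.775, 'joint_pos': array([-0.04239746,  0.2000016 ,  1.48600379, -0.01496657,  1.46886757,
        1.67717337]), 'joint_vel': array([-9.77289945e-05, -8.33994169e-04, -4.91051706e-05,  4.36538847e-04,
        2.78592996e-03, -1.73714644e-03]), 'tau': array([ 1.65046379e-02, -3.74829590e+01, -2.89368242e+01, -4.89607640e-02,
       -2.32260110e-02,  9.18760816e-04]), 'tcp_pos': array([0.57067819, 0.02673321, 0.05220429]), 'tool_rot': array([ 0.9972449 , -0.07350634, -0.00639858,  0.00764772]), 'ft_force': array([0.15425391, 0.48143647, 0.62503436]), 'ft_torque': array([-0.03272577,  0.02459054,  0.02515956]), 'finger_gap': 0.02597104077905679}
```

View pics/ar_side.png

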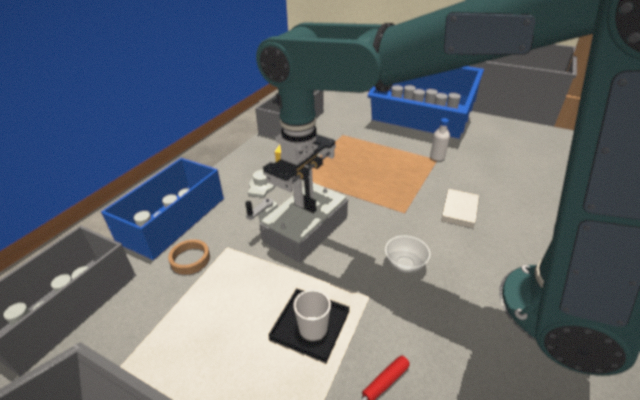

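The cover lies flat on the case at (300,215), and the cup stands in the tray. Raising straight up now.

```bash
python3 -m jog '[{"x":0,"y":0,"z":0.5,"turn":0},{"x":0,"y":0,"z":1.5,"turn":0},{"x":0,"y":0,"z":3.5,"turn":0},{"x":0,"y":0,"z":6,"turn":0},{"x":0,"y":0,"z":8.5,"turn":0}]'; python3 -m jog '[{"x":-2,"y":0,"z":3,"turn":0},{"x":-4,"y":0,"z":6,"turn":0},{"x":-6,"y":0,"z":8,"turn":0},{"x":-6,"y":0,"z":8,"turn":0},{"x":-6,"y":0,"z":8,"turn":0}]'; python3 wl.py as; python3 look.py as side top >/dev/null
```

```text
clock: 114.4
tcp_pos: [0.5709, 0.0267, 0.1389]
tool_rot: [0.997, -0.074, -0.006, 0.008]
ft_force: [0.3, 0.3, -0.0]
finger_gap: 0.0255
clock: 115.02
tcp_pos: [0.5111, 0.0267, 0.2184]
tool_rot: [0.997, -0.074, -0.006, 0.008]
ft_force: [-0.1, 0.7, 0.6]
finger_gap: 0.0255
[0.51112337 0.02669069 0.21836745]
```

View pics/as_w.png

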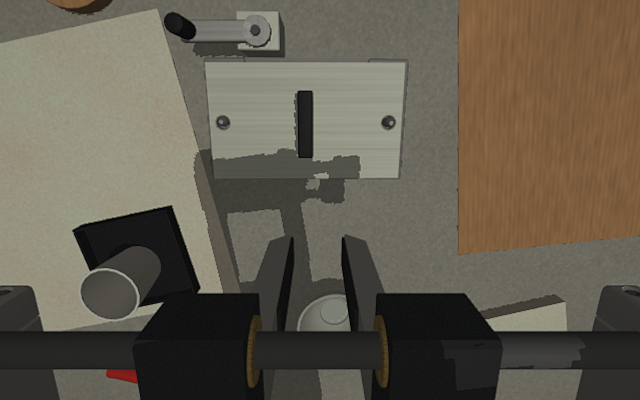

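View pics/as_side.png

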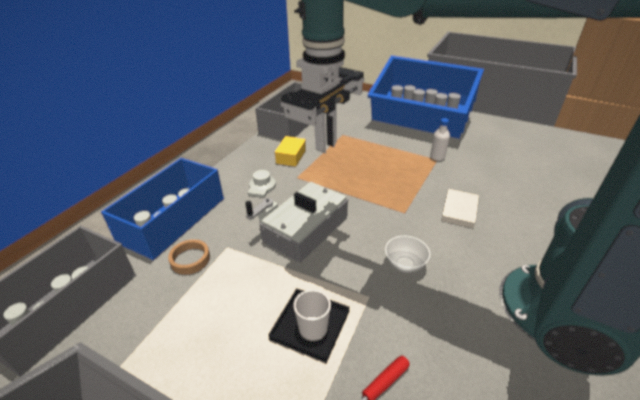

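The cover lies flush with both pins through its holes at (223,122) and (389,122). The latch hinge is at (256,30) and the knob at about (180,26).

```bash
python3 wp.py as 0.119 174,22 ; python3 wp.py as 0.083 187,32 ; python3 wp.py as 0.088 256,30; python3 wp.py as 0.075 223,122 389,122
python3 -c "
import cv2
a=cv2.imread('pics/as_w.png')[0:80,150:300];cv2.imwrite('pics/as_c.png',cv2.resize(a,None,fx=5,fy=5))"
```

```text
174,22 [0.66378976 0.11558538 0.119     ] d cm [15.27  8.89 -9.94]
187,32 [0.66278699 0.1177858  0.083     ] d cm [ 15.17   9.11 -13.54]
256,30 [0.65464502 0.05666192 0.088     ] d cm [ 14.35   3.   -13.04]
223,122 [0.5817232  0.10555395 0.075     ] d cm [  7.06   7.89 -14.34]
389,122 [ 0.55782993 -0.053975    0.075     ] d cm [  4.67  -8.07 -14.34]
```

View pics/as_c.png

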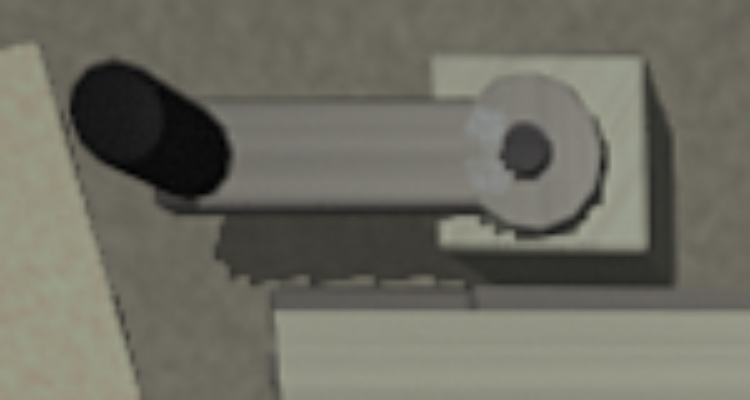

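```bash
python3 -m jog '[{"x":4,"y":2.4,"z":0,"turn":0},{"x":8,"y":4.8,"z":-1,"turn":0},{"x":12,"y":7.2,"z":-2,"turn":0},{"x":15.2,"y":9,"z":-3,"turn":0},{"x":15.2,"y":9,"z":-3,"turn":0}]' 133; python3 -m jog '[{"x":0,"y":0,"z":0,"turn":0},{"x":0,"y":0,"z":0,"turn":0}]'; python3 st.py; python3 wl.py at; python3 look.py at side >/dev/null
```

```text
clock: 115.8
tcp_pos: [0.663, 0.1178, 0.1817]
tool_rot: [0.997, -0.073, -0.011, 0.008]
ft_force: [0.2, 1.0, -0.1]
finger_gap: 0.045
clock: 116.05
tcp_pos: [0.6624, 0.1172, 0.1818]
tool_rot: [0.997, -0.073, -0.011, 0.008]
ft_force: [0.8, 0.3, 0.0]
finger_gap: 0.0448
t 116.05 q [ 0.0981  0.3896  0.9889 -0.0129  1.7883  1.8125] tcp [0.6624 0.1172 0.1818] gap 0.0448 F [0.7934 0.3451 0.0176]
zaxis [-0.0238 -0.015  -0.9996] yaxis [-0.1455 -0.9892  0.0183]
[0.66241064 0.11720647 0.18178351]
```

View pics/at_w.png

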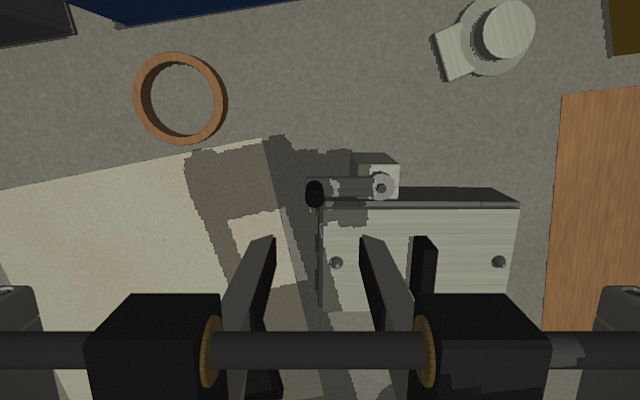

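View pics/at_side.png

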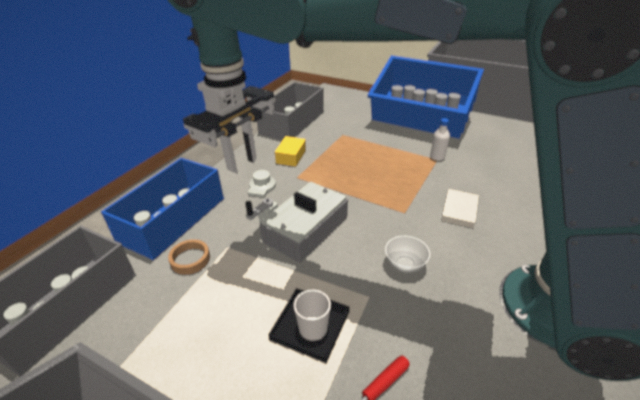

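```bash
python3 wp.py at 0.119 315,190 ; python3 wp.py at 0.083 316,195;python3 wp.py at 0.088 381,187
```

```text
315,190 [0.67231859 0.11576745 0.119     ] d cm [ 0.99 -0.14 -6.28]
316,195 [0.65794283 0.11656332 0.083     ] d cm [-0.45 -0.06 -9.88]
381,187 [0.65794932 0.05863705 0.088     ] d cm [-0.45 -5.86 -9.38]
```

```bash
python3 -c "
import cv2
a=cv2.imread('pics/at_w.png')[150:230,280:420];cv2.imwrite('pics/at_c.png',cv2.resize(a,None,fx=5,fy=5))"
```

```text
(no output)
```

View pics/at_c.png

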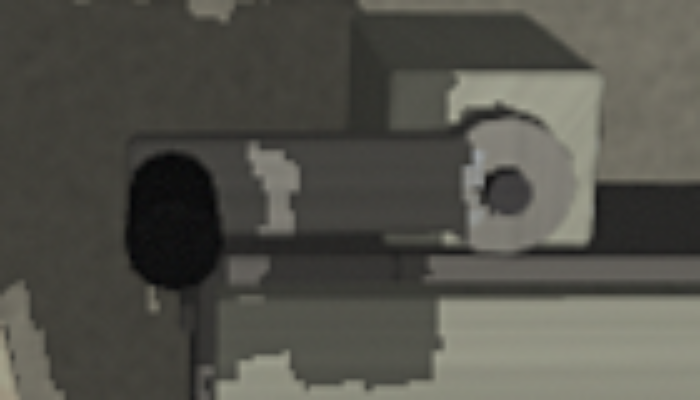

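```bash
python3 wp.py at 0.119 314.8,198.3 ; python3 wp.py at 0.083 314.4,189.5;
```

```text
314.8,198.3 [0.66557304 0.11693645 0.119     ] d cm [ 0.32 -0.03 -6.28]
314.4,189.5 [0.66322517 0.11722778 0.083     ] d cm [ 0.08  0.   -9.88]
```

```bash
python3 -m jog '[{"x":0.1,"y":0,"z":-3,"turn":0},{"x":0.1,"y":0,"z":-6,"turn":0},{"x":0.1,"y":0,"z":-8.5,"turn":0},{"x":0.1,"y":0,"z":-10.5,"turn":0},{"x":0.1,"y":0,"z":-11.7,"turn":0}]'; python3 -m jog '[{"x":0,"y":0,"z":0,"turn":0},{"x":0,"y":0,"z":0,"turn":0},{"x":0,"y":0,"z":0,"turn":0},{"x":0,"y":0,"z":0,"turn":0},{"x":0,"y":0,"z":0,"turn":0}]' 255;  python3 st.py; python3 wl.py au; python3 look.py au side >/dev/null
```

```text
clock: 116.78
tcp_pos: [0.6633, 0.117, 0.0652]
tool_rot: [0.997, -0.073, -0.011, 0.008]
ft_force: [-0.1, 0.1, 0.5]
finger_gap: 0.0449
clock: 117.4
tcp_pos: [0.6641, 0.1174, 0.0664]
tool_rot: [0.997, -0.073, -0.009, 0.008]
ft_force: [0.8, 1.8, 3.6]
finger_gap: 0.0153
t 117.4 q [ 0.0978  0.4209  1.1748 -0.012   1.5672  1.8152] tcp [0.6641 0.1174 0.0664] gap 0.0153 F [0.8136 1.8115 3.6191]
zaxis [-0.0201 -0.014  -0.9997] yaxis [-0.1457 -0.9892  0.0168]
[0.66411553 0.11740361 0.06639194]
```

View pics/au_w.png

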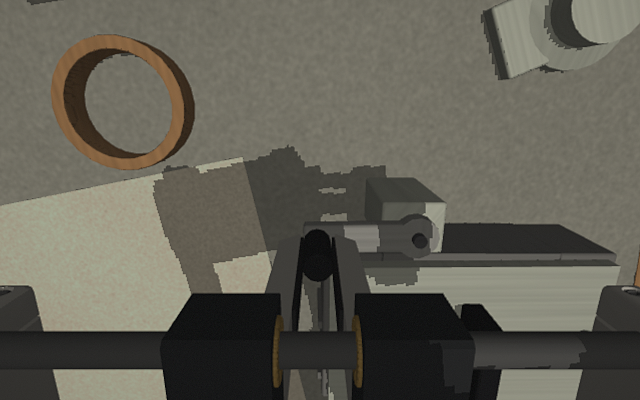

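```bash
python3 -m jog '[{"x":-0.5,"y":0.06,"z":0,"turn":0},{"x":-1.04,"y":0.06,"z":0,"turn":0},{"x":-1.45,"y":0.03,"z":0,"turn":0},{"x":-1.88,"y":-0.02,"z":0,"turn":0},{"x":-1.88,"y":-0.02,"z":0,"turn":0}]'; python3 st.py; python3 wl.py av
```

```text
clock: 118.12
tcp_pos: [0.6448, 0.1176, 0.0665]
tool_rot: [0.997, -0.073, -0.01, 0.007]
ft_force: [3.1, 2.7, 1.3]
finger_gap: 0.015
t 118.125 q [ 0.1006  0.3792  1.231  -0.0113  1.5532  1.8176] tcp [0.6448 0.1176 0.0665] gap 0.015 F [3.1164 2.6837 1.3037]
zaxis [-0.0205 -0.0135 -0.9997] yaxis [-0.1453 -0.9893  0.0163]
[0.64476252 0.11759048 0.0664874 ]
```

View pics/av_w.png

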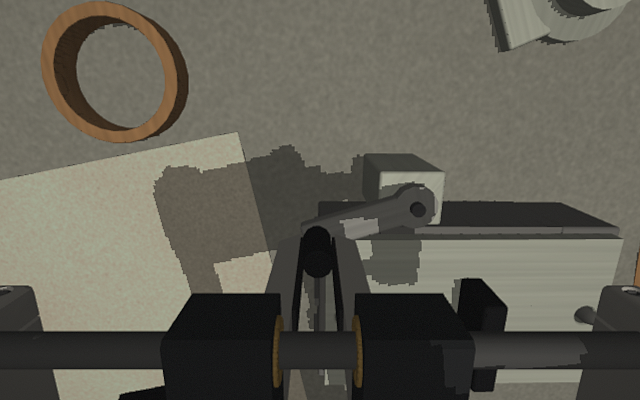

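The knob is held and the arm is turning with it.

```bash
python3 -m jog '[{"x":-0.86,"y":-0.26,"z":0,"turn":0},{"x":-1.73,"y":-0.63,"z":0,"turn":0},{"x":-2.53,"y":-1.13,"z":0,"turn":0},{"x":-3.24,"y":-1.75,"z":0,"turn":0},{"x":-3.24,"y":-1.75,"z":0,"turn":0}]'; python3 st.py; python3 wl.py aw
```

```text
clock: 118.8
tcp_pos: [0.6089, 0.1037, 0.0664]
tool_rot: [0.997, -0.072, -0.013, 0.005]
ft_force: [-3.1, 7.7, 3.6]
finger_gap: 0.0156
t 118.8 q [ 0.0801  0.3018  1.3321 -0.005   1.5355  1.7953] tcp [0.6089 0.1037 0.0664] gap 0.0156 F [-3.1314  7.6886  3.5771]
zaxis [-0.0273 -0.0072 -0.9996] yaxis [-0.1435 -0.9896  0.0111]
[0.60894146 0.10372231 0.06640032]
```

View pics/aw_w.png

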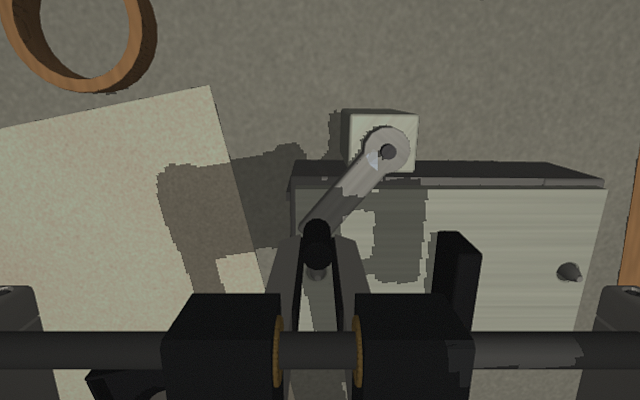

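```bash
python3 -m jog '[{"x":-0.2,"y":-1.0,"z":0,"turn":0},{"x":-0.6,"y":-1.9,"z":0,"turn":0},{"x":-0.95,"y":-2.8,"z":0,"turn":0},{"x":-1.2,"y":-3.6,"z":0,"turn":0},{"x":-1.2,"y":-3.7,"z":0,"turn":0}]'; python3 st.py; python3 wl.py ax
```

```text
clock: 119.48
tcp_pos: [0.5906, 0.0683, 0.0662]
tool_rot: [0.997, -0.072, -0.02, 0.004]
ft_force: [-10.6, 6.0, 7.8]
finger_gap: 0.015
t 119.475 q [ 0.0222  0.2629  1.3817 -0.0039  1.5381  1.7367] tcp [0.5906 0.0683 0.0662] gap 0.015 F [-10.5683   5.968    7.8415]
zaxis [-0.0409 -0.0048 -0.9992] yaxis [-0.1428 -0.9897  0.0106]
[0.59062051 0.06826316 0.06623581]
```

View pics/ax_w.png

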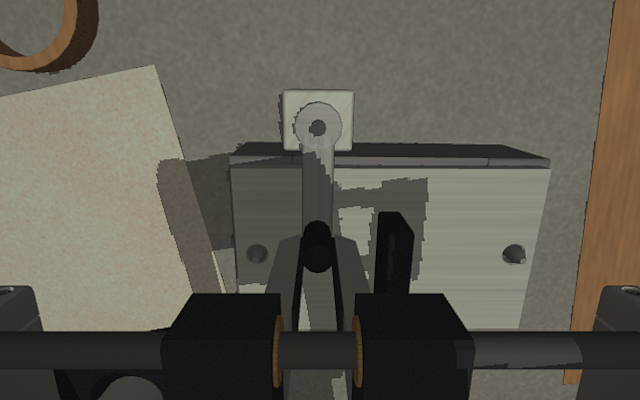

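```bash
python3 -m jog '[{"x":0.1,"y":-0.2,"z":0,"turn":0},{"x":0.2,"y":-0.4,"z":0,"turn":0},{"x":0.2,"y":-0.5,"z":0,"turn":0}]'; python3 st.py
```

```text
clock: 119.9
tcp_pos: [0.5902, 0.0685, 0.0663]
tool_rot: [0.997, -0.071, -0.023, -0.001]
ft_force: [-2.5, 13.0, 4.2]
finger_gap: 0.0152
t 119.9 q [0.0168 0.2653 1.3786 0.0052 1.5434 1.7286] tcp [0.5902 0.0685 0.0663] gap 0.0152 F [-2.4506 13.0123  4.1743]
zaxis [-0.0458  0.0044 -0.9989] yaxis [-0.1408 -0.99    0.0021]
```

```bash
python3 -m jog '[{"x":0,"y":-0.3,"z":0,"turn":0},{"x":0,"y":-0.6,"z":0,"turn":0}]'; python3 -m jog '[{"x":0,"y":0,"z":0,"turn":0},{"x":0,"y":0,"z":0,"turn":0},{"x":0,"y":0,"z":0,"turn":0}]' 185; python3 st.py; python3 wl.py ay
```

```text
clock: 120.15
tcp_pos: [0.5902, 0.0688, 0.0664]
tool_rot: [0.997, -0.069, -0.023, -0.006]
ft_force: [2.9, 17.9, 1.0]
finger_gap: 0.0154
clock: 120.52
tcp_pos: [0.5893, 0.068, 0.0658]
tool_rot: [0.997, -0.07, -0.024, -0.006]
ft_force: [0.5, 0.6, -0.1]
finger_gap: 0.0256
t 120.525 q [0.0095 0.2642 1.3813 0.0151 1.5437 1.719 ] tcp [0.5893 0.068  0.0658] gap 0.0256 F [ 0.5185  0.5723 -0.1479]
zaxis [-0.0476  0.0147 -0.9988] yaxis [-0.1392 -0.9902 -0.0079]
[0.58934054 0.0679791  0.06578598]
```

View pics/ay_w.png

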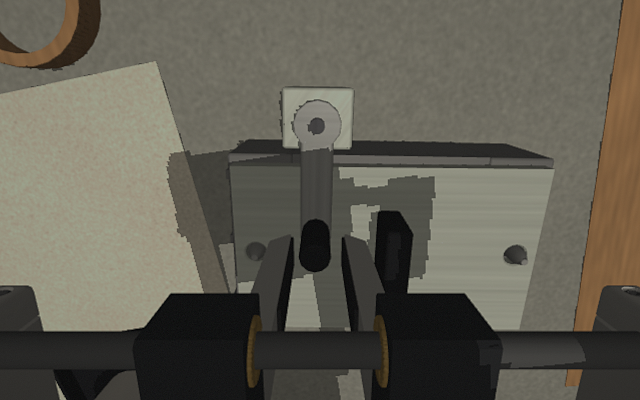

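```bash
python3 -m jog '[{"x":0,"y":0,"z":1,"turn":0},{"x":0,"y":0,"z":3,"turn":0},{"x":0,"y":0,"z":6,"turn":0},{"x":0,"y":0,"z":9,"turn":0},{"x":-1,"y":0,"z":11,"turn":0}]'; python3 -m jog '[{"x":-3,"y":0,"z":2,"turn":0},{"x":-7,"y":0,"z":4,"turn":0},{"x":-10,"y":0,"z":5,"turn":0},{"x":-10,"y":0,"z":5,"turn":0},{"x":-10,"y":0,"z":5,"turn":0}]'; python3 wl.py az;  python3 look.py az side top>/dev/null
```

```text
clock: 121.2
tcp_pos: [0.58, 0.0677, 0.1782]
tool_rot: [0.997, -0.07, -0.023, -0.006]
ft_force: [0.1, -0.1, -0.5]
finger_gap: 0.0258
clock: 121.82
tcp_pos: [0.4801, 0.0676, 0.2278]
tool_rot: [0.997, -0.07, -0.023, -0.006]
ft_force: [-0.3, 0.0, -0.4]
finger_gap: 0.0259
[0.48009121 0.06763464 0.22783302]
```

View pics/az_w.png

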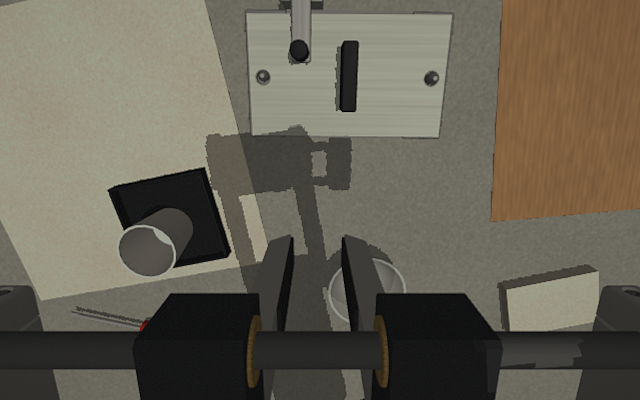

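View pics/az_side.png

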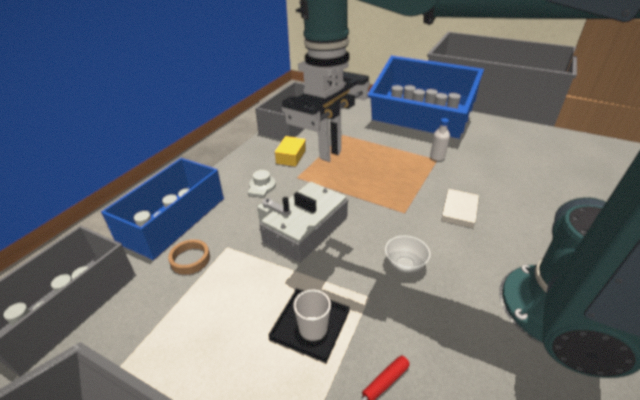

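View pics/az_top.png

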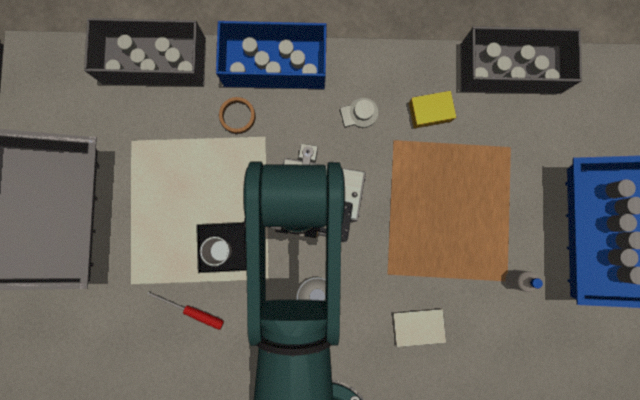

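```bash
python3 - <<'E'
import pickle
from geo import *
i,t=pickle.load(open('pics/ay.pkl','rb'))
H=toplane(i,317,126,.088);P1=toplane(i,256,250,.075);P2=toplane(i,514,253,.075);print(H)
i,t=pickle.load(open('pics/az.pkl','rb'))
a=toplane(i,263,77,.078)[:2];b=toplane(i,432,78,.078)[:2];k=toplane(i,299,47,.119)[:2];m=[toplane(i,x,y,.083)[:2] for x,y in((302,10),(303,30))]
Y=(a-b)/np.linalg.norm(a-b);X=np.array([Y[1],-Y[0]]);c=(a+b)/2
for p in(k,*m,toplane(i,290,10,.083)[:2],toplane(i,311,10,.083)[:2],H[:2]):print(p,(p-c)@X,(p-c)@Y)
im=cv2.imread('pics/az_w.png')[0:150,220:470];cv2.imwrite('pics/az_c.png',cv2.resize(im,None,fx=3,fy=3))
E
```

```text
[0.65640833 0.05779185 0.088     ]
[0.59799306 0.06624801] 0.02266843095321315 0.04329057729001645
[0.63098044 0.06042304] 0.05615280922151854 0.042345128734619576
[0.61494735 0.0620046 ] 0.040060641554606126 0.041568452408579155
[0.63248875 0.07094987] 0.056107740461803224 0.05297936947191288
[0.62984971 0.05253145] 0.0561865957126529 0.034373006078919126
[0.65640833 0.05779185] 0.08169235193399929 0.04345531633865396
```

View pics/az_c.png

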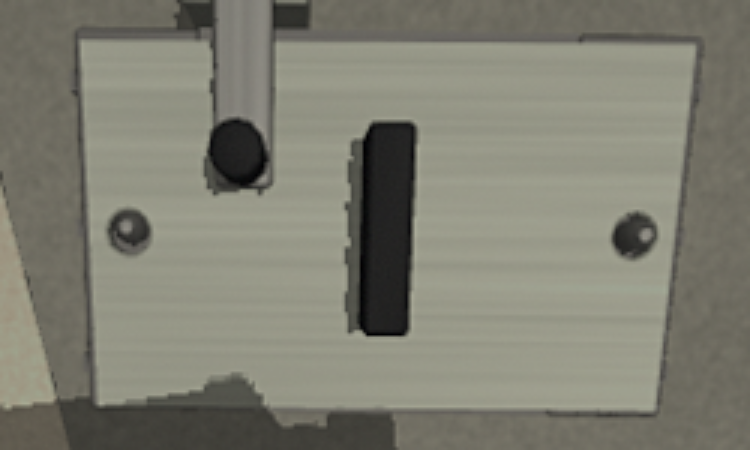

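The latch angle is about 0: knob and hinge both measure y' ≈ 43.4 mm. The cover is flush with both pins through, the cup stands in the tray, and the robot is clear. Handing in.

```bash
python3 -c "
from plant import bot
print(bot.observe()['clock']); print(bot.finish_job())"
```

```text
121.975
the job is handed in; nothing more can be done
None
```

The whole task is done and was handed in at about 122 s of the 210 s allowed.

- **Bushes:** nine are in the case, six poured from the cup and three picked up loose. All were seen on the floor of the well, none above the rim, before the cover went on.
- **Cup:** the empty cup stands upright in the black tray, still so in the last side, top and wrist pictures.
- **Cover:** I kept hold of it down over both pins until it was on the rim, then released it. The tool height matched flush to within about 1 mm, the held weight came off, and both pins show through the holes.
- **Latch:** I gripped the knob and swung the arm until it would go no further, with about 18 N of push. The last picture puts knob and hinge within about 0.2 mm of each other along the case's y, so the angle is about 0.
- **Bystanders:** none of my moves touched the tape roll, screwdriver or housing, and they look unmoved. I did not measure their poses again.

Some readings disagreed with the description or came close to the limits:
- **Finger tips:** the real tips sit about 29 mm behind the reported TCP, so I corrected for that throughout.
- **Tool tilt:** it drifted by up to 3° and I made up the difference. Earlier I changed the tilt on purpose by pulling at the limit of reach.
- **Joint 5:** it briefly read 2.654 rad against its listed limit of 2.65, so the range rule may count against the run.
- **Wrist force:** it reached about 77 N earlier, under the 120 N limit.

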